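# Take the cured frame off its warming plate and weigh it down to cool

### The arm

A 6-joint arm with a two-finger parallel gripper is mounted at the origin on the work surface. World frame = base frame: x ahead of the robot, y to its left, z up, the work surface at z = 0. Lengths are in m, angles in rad, forces in N, time in s.
With the tool pointing down it reaches from about 0.35 to 0.975 m from the base axis. Payload 17.4 kg.
Tool frame: the origin (TCP) lies at the very end of the fingers, on their centre line; the grasp point (between the pads) lies 19 mm behind it (env.grip_depth is the y of the grasp point in the tool frame, in m); y points along the fingers, z is the direction in which the jaws open and shut, and the axes are right-handed (so a half turn about y gives the same grasp; the last joint's range is limited). The gripper opens to 85 mm and grips with 20 to 120 N. Pads are 22 mm wide; open, the fingers measure 114 mm over their backs; the gripper's body (76 mm by 85 mm) begins 54 mm behind the grasp point. The pads swing forward as they close: fully open they stand 13 mm farther back than shut.
Start: joints at [-1.248, 0.116, 1.442, -0, 1.584, -0.038], TCP at [0.238, -0.632, 0.196] pointing down, gripper open.
Joint ranges: [-2.83, 2.83], [-0.83, 2.19], [0.07, 2.5], [-1.14, 4.28], [0.01, 3], [-2.97, 2.97]. Speed limits (rad/s): [1.89, 1.89, 2.22, 3.14, 3.14, 3.14].

### API

Orientations are given as a unit quaternion [x, y, z, w].
In Python, from rig import env, optics, models gives the robot as it stands.
- The arm moves only by the tool drive_tool, never from a script. Its argument "deltas" is a list of rows, each an object of numbers: "tx", "ty", "tz": the shift along the world's x, y, z in cm; "twist": the turn about the world's z in degrees. A call has 1 to 5 rows; each row shifts and turns the commanded pose from where the row before left it; what a row does not reach is not made up. A row lasts 1/10 s, in which the tool goes at most 50 mm and 8.59 degrees, less where a joint would pass 70% of its speed; a pose out of reach is approached as far as the arm can. A call with a gripper value outside its range is refused whole. "grip" is the opening, from 0 (shut) to 1 (fully open), set as the call begins (left out, the last holds). The fingers move at their own pace and stop on an object; "grip_force" is the grip in N (left out, the last holds). Time passes only in rows, so rows that do not move let the fingers close. It gives the time, the measured TCP pose, the force and the opening at its end, in the units of the state.
- env.read_state(): the state, without advancing time (a new reading comes with each control period).
- optics.grab_frame(name): name is "side" or "top" or "wrist"; returns a dict with "img" (384x512x3 uint8, red, green, blue), "fov_y" (degrees; the focal length in pixels is half the picture's height over the tangent of half this angle, whatever the lens; pixels are square), "cx", "cy" (the principal point, pixels), "dist" ([k1, k2, p1, p2, k3] as OpenCV has them; the pictures are not rectified), "view" (4x4, takes a point from world to camera coordinates); the wrist camera has in their place "mount" (4x4, takes a point from camera to tool coordinates, whose origin is the TCP and whose axes are the tool frame's). Camera axes: x right, y up, looking along -z (the intrinsics and any distortion apply to the point x, -y, -z); pixel columns grow to the right and rows downward; lengths in m; the calibration is good to about 2 mm. A picture is of the moment at which its call begins: read the wrist's pose just before it. There is no depth.
- env.finish_job(): hands the job in, once; it reports no verdict.
Trained networks look in a picture, given as the dict that the camera call returned (one of the last four; its "shot" number tells which), for a name from the list of things; names that differ only in an ending like _2 or _b are one class to them, and where a whole thing is asked for, a point or a joint stands for the part that bears it (a point fixed in the world has none). Each returns a list of dicts, best first, with "score" (0 to 1); they miss things now and then, are a little off and sometimes report something else, mostly with a low value. They report only what shows in the picture. A call takes as long as a camera call. They do not tell look-alikes from the thing itself.
- models.masks_of(picture, name): "mask" (384x512 bool, what is visible of it) and "extent" ([left, top, right, bottom] in pixels, round what is visible of it).
The state is a dict: "time": time; "joints": joint angles; "dq": joint speeds; "joint_efforts": joint torques, N m; "ee_pos": TCP position; "eef_rot": TCP orientation; "wrist_force": force on the tool from outside, world axes, zero at the start; "moment": the same for the moment, N m; "width": finger opening in m.
Only numpy, scipy, OpenCV 4.12 (cv2) and the standard library are available. Lean on these libraries where they do the work, as an engineer would, in place of code of your own. Each camera call takes 0.05 s, during which the arm holds its last target.

### The job

The wooden frame with the upright block has cured on one of the two warming plates: first turn that plate's thermostat knob fully anticlockwise to its off stop, then move all the steel weights from that frame onto the cork mat, lift the frame by its block and lay it flat in the middle of the stone cooling slab, lengthwise along it. Then set all of those weights flat back on the frame's plywood-sheeted ends, with at least one on each end, so that it cools flat. The cross-braced frame is still curing: leave it, its weights and its plate's knob alone, and do not disturb the hammer, glue bottle or jar.

Things in the scene. Friction and masses are not known exactly. Their poses are not given: they have to be found in the camera images.
- knob_l (a joint): thermostat knob of the left (+y) unit, rad: 0 = fully anticlockwise from above = off, end stop; grows clockwise to 4.7, the other stop; friction 0.03 N m holds it. Bar grip 14 mm thick, 40 long, 32 tall on a 42 mm disc; a white line at one end of the bar points along the unit's -x (to the aluminium plate) at 0. The bar's world direction is the unit's yaw minus the joint value
- knob_r (a joint): the same knob on the right (-y) warming unit
- knob_l_grip (a point): on the axis of the left knob, 37 mm above the unit's top (67 mm above the bench), the height to grip its bar; the bar's top is 7 mm higher. Its x axis lies along the bar and turns with it
- knob_r_grip (a point): the same on the right knob
- knob_l_mark (a point): top of the left knob's pointer end, 20 mm off the axis
- knob_r_mark (a point): the same on the right knob
- plate_l (a point): centre of the aluminium warming plate (210 by 146 mm) on the left unit, on its surface 30 mm above the bench; fixed. x along the 300 mm length of the unit towards its knob, which stands 154 mm from here along x; the unit is 150 mm wide
- plate_r (a point): the same on the right unit
- block_frame_mid (a point): cured wooden frame, loose, 180 (x) by 100 mm (y), about 80 g: two plywood-sheeted ends 8 mm thick (x 30 to 90 mm either side), joined by spars along the edges; across the open middle stands a block 16 (x) by 82 mm (y), 26 mm high, to lift it by. Point: middle of the block, 13 mm above the frame's underside, 5 mm above the sheeting's top. It lies on one of the two warming plates
- cross_frame_mid (a point): the other wooden frame, same outline, with a flat X of thin braces in its middle bay and no block; still curing on the other warming plate with two weights on it. Point at its centre, 4 mm above its underside; x along its length
- h1_c (a point): centre of a weight on the cross-braced frame (same size as w1)
- h2_c (a point): the other weight on the cross-braced frame
- slab_top (a point): stone cooling slab, fixed, 220 mm (x) by 140 mm (y), 10 mm thick; point at the centre of its upper face
- mat_top (a point): cork mat, fixed, 90 mm (x) by 240 mm (y), 3 mm thick; point at the centre of its upper face
- hammer: small hammer lying beyond the slab, 220 mm long; bystander, origin at the middle of its underside
- glue: white bottle, 48 mm wide and 120 mm tall, standing; bystander, origin under its base
- jar: glass jar with steel cap, 60 mm wide and 70 mm tall; bystander, origin under its base
- w1_c (a point): centre of a steel weight, a plain disc 44 mm across and 20 mm tall, about 0.23 kg, lying flat at the start on a sheeted end of the block frame; two to four of w1 to w4 are present. z is its axis; either face may be up
- w2_c (a point): centre of a steel weight, a plain disc 44 mm across and 20 mm tall, about 0.23 kg, lying flat at the start on a sheeted end of the block frame; two to four of w1 to w4 are present. z is its axis; either face may be up
- w3_c (a point): centre of a steel weight, a plain disc 44 mm across and 20 mm tall, about 0.23 kg, lying flat at the start on a sheeted end of the block frame; two to four of w1 to w4 are present. z is its axis; either face may be up
- w4_c (a point): centre of a steel weight, a plain disc 44 mm across and 20 mm tall, about 0.23 kg, lying flat at the start on a sheeted end of the block frame; two to four of w1 to w4 are present. z is its axis; either face may be up
Things that resemble listed ones, but are neither listed nor needed, are in the scene too. What is shaped like the part that bears w3_c but blue or red is not meant.

How it is judged:
By the outcome, as a careful person would: the job done as asked, in the order asked, and still so for the second after the job is handed in, with the robot touching nothing.
Of w1, w2, w3, w4 only 2 to 4 are there at a start; the rules pass over those that are not, and their reading is None.
At some moment in a run one of w1, w2, w3, w4 may be knocked a few centimetres aside while the robot is not near it.
Once in a run the grip may slacken for a moment while it holds something.
It also fails if it takes over 210 s, if anything falls off the work surface, if the arm or the gripper's body presses on something with over 40 N, if the wrist force passes 120 N, or if a joint passes its speed limit or range.

## Working session

There is one attempt and no reset: what is moved stays moved. The work goes in short steps, Python scripts to look and compute and a tool call to move; the robot and the scene stay as the last step left them, time stands still between calls to the robot, and variables do not carry over. Pictures are saved under pics/ and viewed, and the job is handed in when it is done.

Besides the shell and the picture viewer there is one more tool, called after "Emit:" by a JSON object that holds its "name" and its "arguments". drive_tool: Moves the arm, as the interface text tells. Its arguments: {"type":"object","properties":{"deltas":{"type":"array","items":{"type":"object","properties":{"tx":{"type":"number"},"ty":{"type":"number"},"tz":{"type":"number"},"twist":{"type":"number"}}}},"grip":{"type":"number"},"grip_force":{"type":"number"}},"required":["deltas"]}

```bash
ls; mkdir -p pics
cat > h.py <<'E'
import numpy as np, cv2
from rig import env, optics, models
def K(p):
    f=192/np.tan(np.radians(p['fov_y'])/2)
    return np.array([[f,0,p['cx']],[0,f,p['cy']],[0,0,1]])
def save(p,n,crop=None,s=1):
    im=p['img'][:,:,::-1]
    if crop: im=im[crop[1]:crop[3],crop[0]:crop[2]]
    im=cv2.resize(im,None,fx=s,fy=s,interpolation=cv2.INTER_CUBIC)
    cv2.imwrite('pics/%s.png'%n,im)
def Rq(q):
    from scipy.spatial.transform import Rotation as R
    return R.from_quat(q).as_matrix()
def c2w(p,st=None):
    if 'view' in p: return np.linalg.inv(p['view'])
    T=np.eye(4);T[:3,:3]=Rq(st['eef_rot']);T[:3,3]=st['ee_pos']
    return T@p['mount']
def px2w(p,uv,z,st=None):
    uv=np.atleast_2d(np.array(uv,float))
    n=cv2.undistortPoints(uv[:,None],K(p),np.array(p['dist'],float))[:,0]
    C=c2w(p,st)
    d=np.c_[n[:,0],-n[:,1],-np.ones(len(n))]@C[:3,:3].T
    o=C[:3,3]
    return o+d*((z-o[2])/d[:,2])[:,None]
def w2px(p,X,st=None):
    X=np.atleast_2d(np.array(X,float))
    V=np.linalg.inv(c2w(p,st))
    c=X@V[:3,:3].T+V[:3,3]
    c=c*[1,-1,-1]
    return cv2.projectPoints(c,np.zeros(3),np.zeros(3),K(p),np.array(p['dist'],float))[0][:,0]
E
python3 - <<'E'
from h import *
s=env.read_state();print(s)
for n in ['top','side','wrist']:
    p=optics.grab_frame(n);save(p,n+'0',s=1.5);print(n,p['fov_y'],p['cx'],p['cy'],p['dist'],c2w(p,s).round(3).tolist())
E
```

```text
pics
{'time': 0.0, 'joints': array([-1.24779085e+00,  1.16500423e-01,  1.44227182e+00,  9.17552878e-06,
        1.58400842e+00, -3.77999357e-02]), 'dq': array([ 0.00092657,  0.0001582 ,  0.00076427, -0.00049208,  0.00144314,
       -0.0006744 ]), 'joint_efforts': array([-5.90364998e-04, -7.31986213e+01, -6.32493997e+01, -1.37987395e-04,
        6.18617720e-03,  5.41459741e-06]), 'ee_pos': array([ 0.23821352, -0.63131731,  0.19564839]), 'eef_rot': array([-0.12692967,  0.6960476 , -0.69521516,  0.1268167 ]), 'wrist_force': array([-0.29599988, -0.14429137, -0.65632978]), 'moment': array([ 0.0172252 ,  0.00145881, -0.02175794]), 'width': 0.08539008284856434}
top 55.33850078880082 250.80166236851537 195.5544002086447 [-0.0336142  0.         0.         0.         0.       ] [[-0.017, 0.991, -0.136, 0.426], [-1.0, -0.017, 0.001, 0.043], [-0.001, 0.136, 0.991, 0.899], [0.0, 0.0, 0.0, 1.0]]
side 46.471639207050096 263.2680716541315 188.91789305146852 [-0.15209862  0.          0.          0.          0.        ] [[-0.968, 0.174, -0.179, 0.362], [-0.249, -0.66, 0.709, 0.818], [0.005, 0.731, 0.682, 0.808], [0.0, 0.0, 0.0, 1.0]]
wrist 60.01921317192887 250.1849897565125 197.08077835003104 [-0.07485349  0.          0.          0.          0.        ] [[0.353, 0.89, 0.289, 0.312], [-0.936, 0.336, 0.108, -0.606], [-0.001, -0.309, 0.951, 0.374], [0.0, 0.0, 0.0, 1.0]]
```

View pics/top0.png

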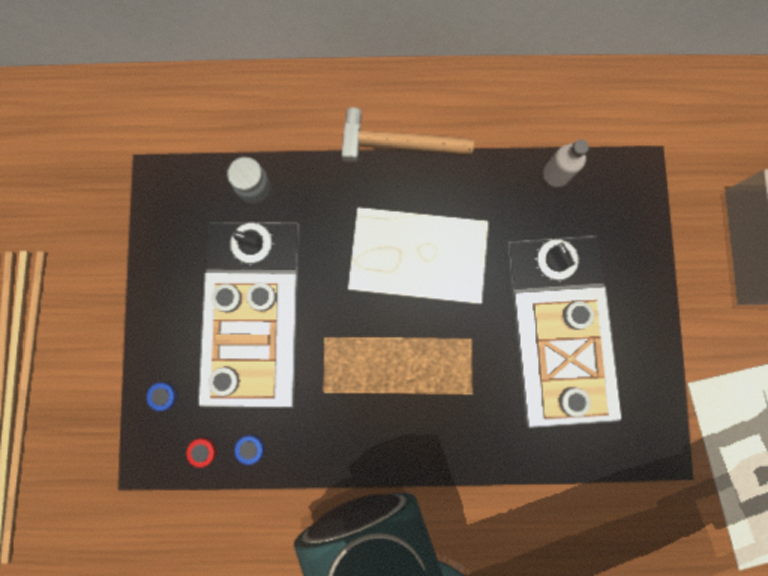

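View pics/side0.png

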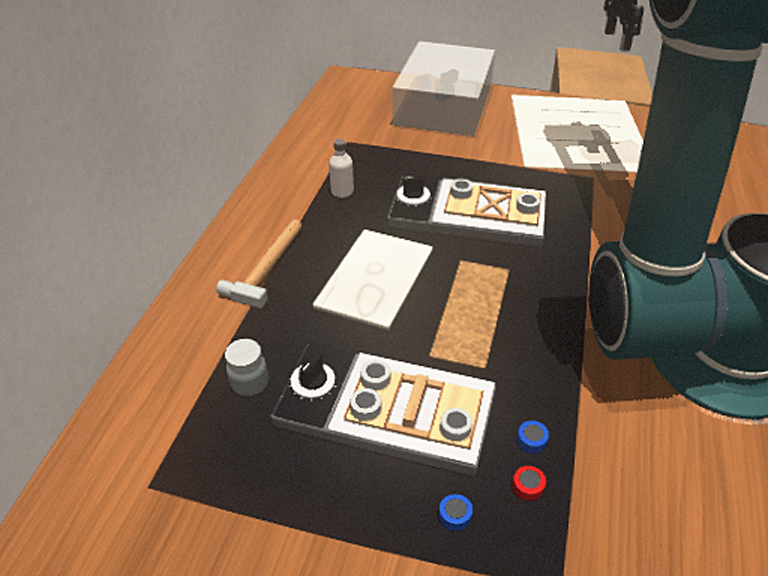

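View pics/wrist0.png

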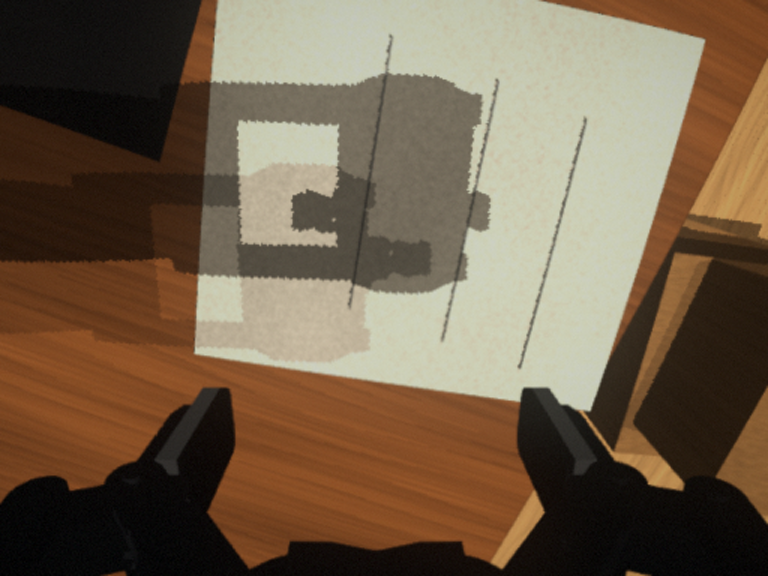

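The block frame sits on the left (+y) unit, and three steel weights are visible on it. The blue and red discs are look-alikes. Next I measure positions.

Run:
```python
from h import *
p=optics.grab_frame('top')
def rect(m):
    c=max(cv2.findContours(m.astype(np.uint8),cv2.RETR_EXTERNAL,cv2.CHAIN_APPROX_NONE)[0],key=cv2.contourArea)
    return c[:,0].astype(float)
for n,z in [('w1_c',.058),('block_frame_mid',.038),('knob_l',.05),('cross_frame_mid',.038)]:
    for r in models.masks_of(p,n):
        m=r['mask'];c=rect(m);W=px2w(p,c,z)[:,:2].astype(np.float32)
        print(n,round(r['score'],2),[round(v) for v in r['extent']],m.sum(),cv2.minAreaRect(W*1000),'cen',np.round(px2w(p,c,z)[:, :2].mean(0),4))
g=p['img'].astype(int)
import sys
# slab/mat/plates by colour
hsv=cv2.cvtColor(p['img'],cv2.COLOR_RGB2HSV)
def comp(m,name,z,amin=1500):
    k,l,s,c=cv2.connectedComponentsWithStats(m.astype(np.uint8))
    for i in range(1,k):
        if s[i,4]>amin:
            W=px2w(p,rect(l==i),z)[:,:2].astype(np.float32)
            print(name,s[i],cv2.minAreaRect(W*1000))
comp((hsv[...,2]>190)&(hsv[...,1]<60),'white',.01)
comp((hsv[...,2]>190)&(hsv[...,1]<60),'white z30',.03)
comp((hsv[...,1]>90)&(hsv[...,2]>90),'mat',.003)
save(p,'ltop',(125,135,205,280),5)
print(env.read_state()['time'])
p=optics.grab_frame('side');save(p,'lside',(170,220,340,320),4.5)
```

```text
block_frame_mid 0.78 [141, 187, 184, 266] 1635 ((474.53515625, 251.42124938964844), (99.2128677368164, 178.60324096679688), 88.8389663696289) cen [0.4703 0.2481]
knob_l 0.76 [155, 153, 174, 171] 230 ((629.3087158203125, 246.1564178466797), (41.36488342285156, 38.92781066894531), 88.93685150146484) cen [0.6317 0.2449]
knob_l 0.59 [364, 161, 383, 183] 272 ((595.1930541992188, -246.26478576660156), (41.67470169067383, 42.665096282958984), 29.489242553710938) cen [ 0.5957 -0.248 ]
cross_frame_mid 0.77 [355, 201, 406, 280] 2161 ((436.75830078125, -257.408203125), (181.47117614746094, 103.05331420898438), 2.7960641384124756) cen [ 0.4278 -0.2569]
white [ 232  139   93   63 4813] ((612.2018432617188, -27.784767150878906), (217.9973602294922, 138.15101623535156), 82.77654266357422)
white [ 133  182   64   89 2472] ((478.8719482421875, 252.48390197753906), (147.0137176513672, 214.11566162109375), 88.44120025634766)
white [ 344  192   70   92 2164] ((442.2701416015625, -264.07257080078125), (214.28134155273438, 147.46078491210938), 3.133070230484009)
white [ 459  243   53   48 1700] ((365.5213
[... 481 characters left out ...]
406), 3.133059024810791)
white z30 [ 459  243   53   48 1700] ((366.88763427734375, -520.5982666015625), (84.09809112548828, 135.25518798828125), 11.656246185302734)
mat [    0    36   512   348 69722] ((541.005615234375, 21.37847900390625), (1374.1041259765625, 860.8154907226562), 89.9657974243164)
mat [ 215  224  100   39 3735] ((432.64080810546875, 10.348342895507812), (241.1089630126953, 91.66614532470703), 88.978515625)
mat [ 277  321  183   62 5953] ((177.17770385742188, -233.5433349609375), (132.03173828125, 436.2450256347656), 1.1027063131332397)
mat [ 396  329  116   55 2201] ((157.97634887695312, -430.28338623046875), (277.00079345703125, 124.12176513671875), 87.91741943359375)
0.4
```

View pics/ltop.png

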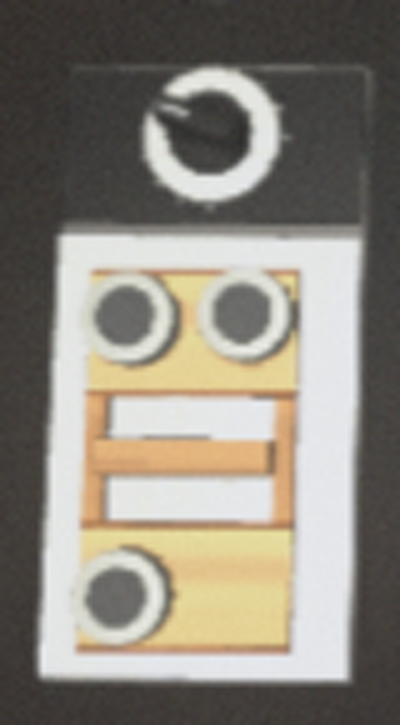

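View pics/lside.png

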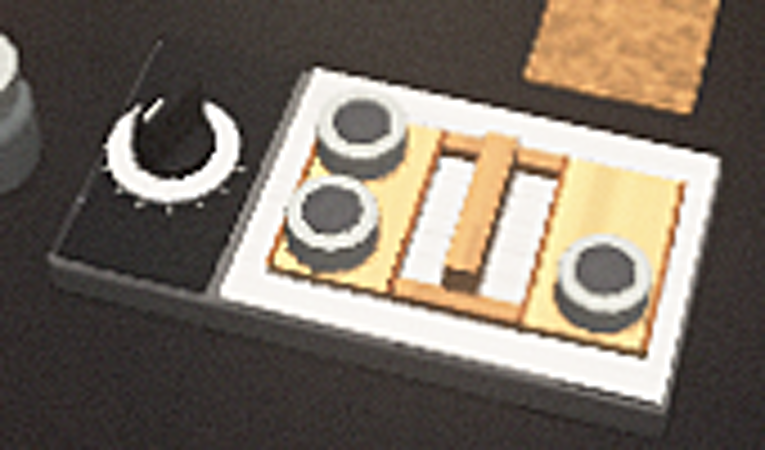

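```bash
cat >> h.py <<'E'
def jaw(s):
    R=Rq(s['eef_rot']);return np.degrees(np.arctan2(R[1,2],R[0,2]))
def st():
    s=env.read_state();print('t',round(s['time'],2),'p',s['ee_pos'].round(4),'jaw',round(jaw(s),1),'q',s['joints'].round(2),'F',s['wrist_force'].round(1),'M',s['moment'].round(2),'w',round(s['width'],4));return s
E
python3 - <<'E'
from h import *
st()
E
```

```text
t 0.45 p [ 0.2383 -0.6315  0.1963] jaw -69.3 q [-1.25  0.12  1.44 -0.    1.58 -0.04] F [1.2 0.1 0.4] M [-0.02  0.   -0.  ] w 0.0854
```

Emit:
{"name": "drive_tool", "arguments": {"deltas": [{"tx": 2,"ty": 4.5,"tz": 0.5,"twist": 8},{"tx": 2,"ty": 4.5,"tz": 0.5,"twist": 8},{"tx": 2,"ty": 4.5,"twist": 8},{"tx": 2,"ty": 4.5,"twist": 8},{"tx": 2,"ty": 4.5,"twist": 8}]}}

```text
invalid input
```

Run:
```python
from h import *
st()
```

```text
t 0.45 p [ 0.2383 -0.6315  0.1963] jaw -69.3 q [-1.25  0.12  1.44 -0.    1.58 -0.04] F [1.2 0.1 0.4] M [-0.02  0.   -0.  ] w 0.0854
```

Emit:
{"name": "drive_tool", "arguments": {"deltas": [{"tx": 2,"ty": 4.5,"tz": 0.5,"twist": 8},{"tx": 2,"ty": 4.5,"tz": 0.5,"twist": 8},{"tx": 2,"ty": 4.5,"tz": 0,"twist": 8},{"tx": 2,"ty": 4.5,"tz": 0,"twist": 8},{"tx": 2,"ty": 4.5,"tz": 0,"twist": 8}]}}

```text
time: 0.95
ee_pos: [0.3386, -0.4047, 0.2065]
eef_rot: [0.359, -0.609, 0.609, -0.359]
wrist_force: [1.6, -0.3, -0.4]
width: 0.0852
```

Run:
```python
from h import *
st()
```

```text
t 0.95 p [ 0.3386 -0.4047  0.2065] jaw -29.0 q [-0.92 -0.21  1.74  0.    1.61 -0.42] F [ 1.6 -0.3 -0.4] M [-0.03 -0.04 -0.02] w 0.0852
```

Emit:
{"name": "drive_tool", "arguments": {"deltas": [{"tx": 1.4,"ty": 4.7,"tz": 0.3,"twist": -1.5},{"tx": 1.4,"ty": 4.7,"tz": 0.3,"twist": -1.5},{"tx": 1.4,"ty": 4.7,"tz": 0.3,"twist": -1.5},{"tx": 1.4,"ty": 4.7,"tz": 0.3,"twist": -1.5},{"tx": 1.4,"ty": 4.7,"tz": 0.3,"twist": -1.5}]}}

```text
time: 1.45
ee_pos: [0.4083, -0.1697, 0.2218]
eef_rot: [0.316, -0.632, 0.633, -0.316]
wrist_force: [1.5, -0.2, -0.3]
width: 0.0855
```

Emit:
{"name": "drive_tool", "arguments": {"deltas": [{"tx": 1.4,"ty": 4.7,"tz": 0,"twist": -1.5},{"tx": 1.4,"ty": 4.7,"tz": 0,"twist": -1.5},{"tx": 1.4,"ty": 4.7,"tz": 0,"twist": -1.5},{"tx": 1.4,"ty": 4.7,"tz": 0,"twist": -1.5},{"tx": 1.4,"ty": 4.7,"tz": 0,"twist": -1.5}]}}

```text
time: 1.95
ee_pos: [0.4784, 0.0656, 0.2218]
eef_rot: [0.274, -0.652, 0.652, -0.274]
wrist_force: [0.4, -0.1, -0.4]
width: 0.0856
```

Emit:
{"name": "drive_tool", "arguments": {"deltas": [{"tx": 1.4,"ty": 4.7,"tz": 0,"twist": -1.5},{"tx": 1.4,"ty": 4.7,"tz": 0,"twist": -1.5},{"tx": 1.4,"ty": 4.7,"tz": 0,"twist": -1.5},{"tx": 1.4,"ty": 4.0,"tz": 0,"twist": -1.5},{"tx": 0,"ty": 0,"tz": 0,"twist": 0}]}}

```text
time: 2.45
ee_pos: [0.5347, 0.2483, 0.2203]
eef_rot: [-0.241, 0.665, -0.665, 0.24]
wrist_force: [0.3, -0.5, -1.2]
width: 0.0852
```

```bash
cat >> h.py <<'E'
def look(names,z,pic=None,cam='wrist',s=1.5):
    s0=st();p=optics.grab_frame(cam)
    if pic: save(p,pic,s=s)
    for n in names:
        for r in models.masks_of(p,n):
            m=r['mask']
            c=max(cv2.findContours(m.astype(np.uint8),cv2.RETR_EXTERNAL,cv2.CHAIN_APPROX_NONE)[0],key=cv2.contourArea)[:,0].astype(float)
            W=px2w(p,c,z[n],s0)[:,:2].astype(np.float32)*1000
            (a,b),(w,h),an=cv2.minAreaRect(W)
            print(n,round(r['score'],2),[round(v) for v in r['extent']],'rect c(%.0f,%.0f) %.0fx%.0f ang %.1f'%(a,b,w,h,an),'circ',np.round(cv2.minEnclosingCircle(W)[0]),round(cv2.minEnclosingCircle(W)[1],1))
    return s0,p
E
python3 - <<'E'
from h import *
look(['w1_c','block_frame_mid','knob_l'],{'w1_c':.058,'block_frame_mid':.038,'knob_l':.05},'w1')
E
```

```text
t 2.45 p [0.5347 0.2483 0.2203] jaw -50.2 q [ 0.39 -0.07  1.6   0.    1.62  1.27] F [ 0.3 -0.5 -1.2] M [-0.03  0.02 -0.04] w 0.0852
block_frame_mid 0.97 [138, 111, 297, 277] rect c(474,249) 101x183 ang 88.9 circ [475. 251.] 102.2
knob_l 0.83 [293, 77, 335, 119] rect c(631,243) 40x42 ang 39.1 circ [630. 240.] 23.2
```

View pics/w1.png

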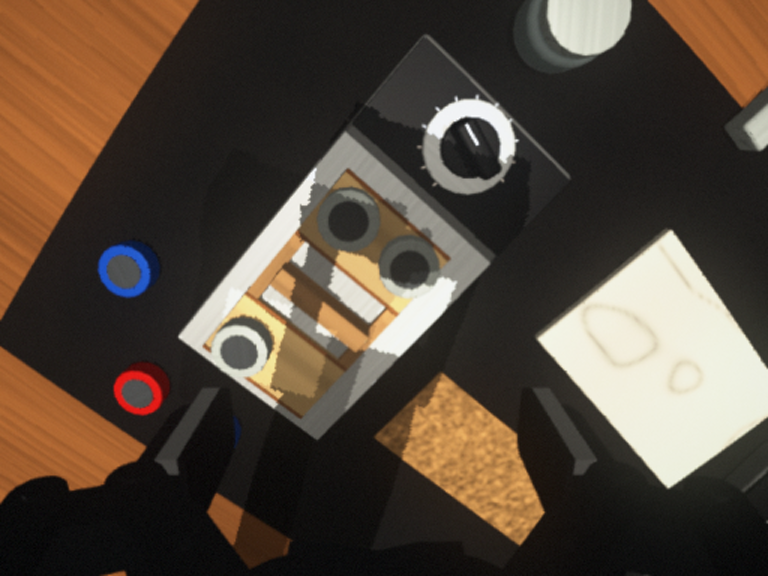

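Run:
```python
from h import *
s0,p=look(['w3_c','w2_c','h1_c','w4_c'],dict(w3_c=.058,w2_c=.058,h1_c=.058,w4_c=.058))
save(p,'knob',(270,55,350,140),7)
print(w2px(p,[[.63,.246,.03],[.63,.246,.074],[.65,.246,.074]],s0))
```

```text
t 2.65 p [0.5341 0.2437 0.2215] jaw -50.3 q [ 0.38 -0.08  1.6  -0.    1.62  1.26] F [-0.1 -0.8  0. ] M [-0.05  0.    0.04] w 0.0852
w3_c 0.93 [73, 241, 106, 276] rect c(334,318) 39x48 ang 81.8 circ [334. 317.] 24.4
w3_c 0.8 [137, 207, 179, 248] rect c(415,278) 49x43 ang 11.6 circ [415. 277.] 24.6
w3_c 0.78 [67, 159, 103, 197] rect c(412,376) 40x46 ang 79.3 circ [412. 375.] 23.5
w2_c 0.66 [209, 121, 255, 162] rect c(541,275) 44x43 ang 39.6 circ [541. 275.] 23.1
w4_c 0.85 [250, 154, 290, 199] rect c(541,221) 45x43 ang 39.7 circ [541. 222.] 23.2
w4_c 0.73 [114, 18, 379, 290] rect c(525,248) 139x275 ang 88.4 circ [525. 249.] 151.7
w4_c 0.58 [289, 72, 332, 114] rect c(629,244) 40x39 ang 41.4 circ [629. 242.] 22.3
[[304.03691366  92.55503807]
 [311.26713773  92.92748892]
 [325.61972086  76.05851539]]
```

View pics/knob.png

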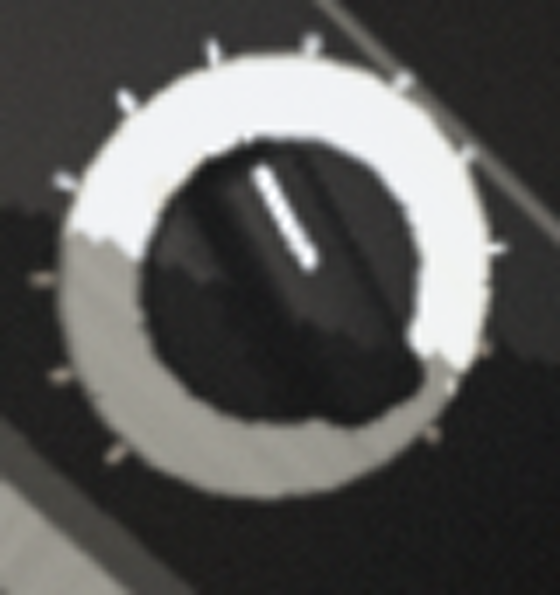

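Run:
```python
from h import *
s0=st();p=optics.grab_frame('wrist')
o=px2w(p,[[270+260/7,55+170/7],[270+312/7,55+262/7]],.074,s0)
d=o[0]-o[1];print(o,np.degrees(np.arctan2(d[1],d[0])))
print(px2w(p,[[270+275/7,55+276/7]],.033,s0))
```

```text
t 2.9 p [0.5343 0.2437 0.2218] jaw -50.4 q [ 0.38 -0.08  1.6  -0.    1.62  1.26] F [ 0.8  0.6 -0.2] M [ 0.03  0.02 -0.  ] w 0.0855
[[0.6369348  0.25720492 0.074     ]
 [0.6326306  0.24381236 0.074     ]] 72.18324185417866
[[0.63217957 0.24070702 0.033     ]]
```

Emit:
{"name": "drive_tool", "arguments": {"deltas": [{"tx": 2.4,"ty": 0,"tz": -2,"twist": 6.5},{"tx": 2.4,"ty": 0,"tz": -2,"twist": 6.5},{"tx": 2.4,"ty": -0.2,"tz": -2,"twist": 6.5},{"tx": 2.4,"ty": -0.1,"tz": -2,"twist": 6.5},{"tx": 0,"ty": 0,"tz": -2,"twist": 6}], "grip": 0.5, "grip_force": 40}}

```text
time: 3.45
ee_pos: [0.6322, 0.2407, 0.12]
eef_rot: [0.415, -0.572, 0.573, -0.415]
wrist_force: [-0.2, 0.1, 0.0]
width: 0.0428
```

Run:
```python
from h import *
s0=st();p=optics.grab_frame('wrist');save(p,'k2',(150,100,400,384),2);s0=st()
p=optics.grab_frame('side');save(p,'k2s',(150,150,350,330),3.5)
```

```text
t 3.45 p [0.6322 0.2407 0.12  ] jaw -18.1 q [ 0.33  0.15  1.53 -0.    1.46  0.64] F [-0.2  0.1  0. ] M [-0.03 -0.02  0.02] w 0.0428
t 3.5 p [0.63   0.2404 0.1162] jaw -17.8 q [ 0.33  0.15  1.54 -0.    1.46  0.64] F [-1.1 -0.6 -4.5] M [-0.03  0.06 -0.08] w 0.0424
```

View pics/k2.png

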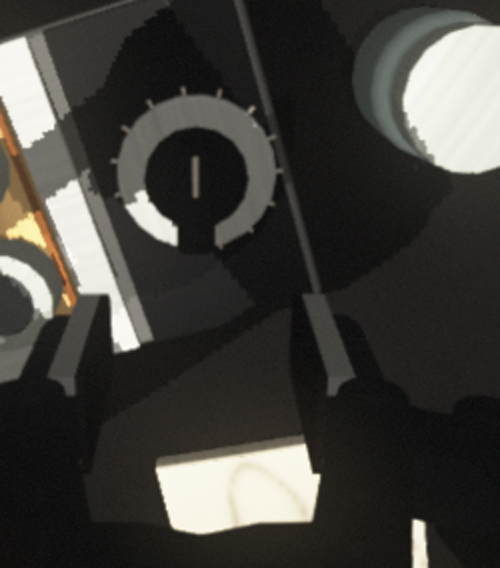

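Run:
```python
from h import *
s0=st();p=optics.grab_frame('wrist')
g=p['img'];save(p,'k3',(220,160,280,240),8)
o=px2w(p,[[150+195/2,100+157/2],[150+195/2,100+197/2]],.074,s0)
d=o[0]-o[1];print(o,np.degrees(np.arctan2(d[1],d[0])))
```

```text
t 3.55 p [0.6294 0.2406 0.1181] jaw -18.3 q [0.33 0.15 1.53 0.   1.46 0.65] F [-1.1 -0.7 -0.9] M [0.01 0.04 0.02] w 0.0425
[[0.63381952 0.2582392  0.074     ]
 [0.62921204 0.2444214  0.074     ]] 71.55926357871198
```

View pics/k3.png

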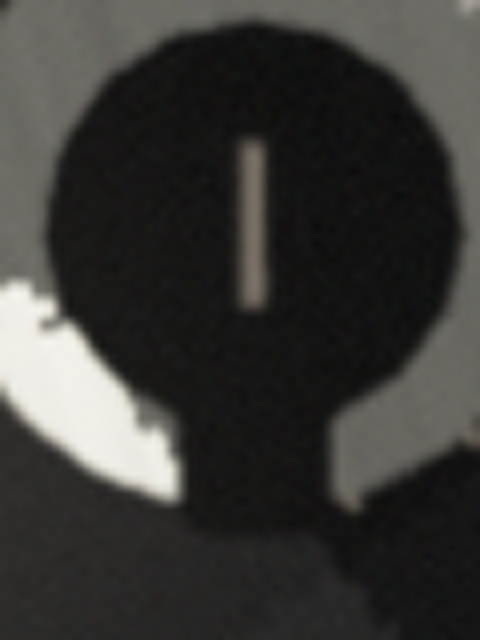

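Emit:
{"name": "drive_tool", "arguments": {"deltas": [{"tx": -0.1,"ty": 0,"tz": -2.5,"twist": 0},{"tx": 0,"ty": 0,"tz": -2.5,"twist": 0},{"tx": 0,"ty": 0,"tz": -2.0,"twist": 0},{"tx": 0,"ty": 0,"tz": 0,"twist": 0}]}}

```text
time: 4.0
ee_pos: [0.6282, 0.2412, 0.0503]
eef_rot: [-0.414, 0.574, -0.574, 0.412]
wrist_force: [0.8, -0.5, 0.3]
width: 0.0425
```

Emit:
{"name": "drive_tool", "arguments": {"deltas": [{"tx": 0,"ty": 0,"tz": 0,"twist": 0},{"tx": 0,"ty": 0,"tz": 0,"twist": 0},{"tx": 0,"ty": 0,"tz": 0,"twist": 0},{"tx": 0,"ty": 0,"tz": 0,"twist": 0},{"tx": 0,"ty": 0,"tz": 0,"twist": 0}], "grip": 0}}

```text
time: 4.5
ee_pos: [0.6295, 0.2415, 0.0519]
eef_rot: [0.414, -0.573, 0.573, -0.414]
wrist_force: [-0.2, 0.3, 0.1]
width: 0.0003
```

Run:
```python
from h import *
s0=st();p=optics.grab_frame('wrist');save(p,'k4',(150,100,400,384),2)
```

```text
t 4.5 p [0.6295 0.2415 0.0519] jaw -18.3 q [ 0.33  0.19  1.6  -0.    1.35  0.65] F [-0.2  0.3  0.1] M [ 0.02  0.01 -0.02] w 0.0003
```

View pics/k4.png

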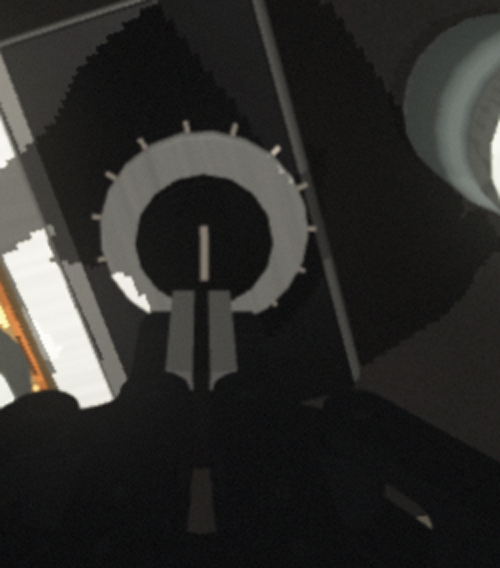

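Run:
```python
from h import *
s0=st();p=optics.grab_frame('wrist');
R=Rq(s0['eef_rot'])
for n,l in [('tcp',[0,0,0]),('grasp',[0,-.019,0]),('tcp z+7',[0,0,.007]),('x+11',[.011,0,0]),('x-11',[-.011,0,0])]:
    X=s0['ee_pos']+R@np.array(l);print(n,X.round(4),(w2px(p,X,s0)-[150,100])*2)
m=[[.6338,.2582,.074],[.629,.240,.074],[.629,.240,.03]]
print((w2px(p,m,s0)-[150,100])*2)
p=optics.grab_frame('side');save(p,'k4s',(150,200,290,310),5.5)
```

```text
t 4.55 p [0.6294 0.2415 0.0517] jaw -18.3 q [0.33 0.19 1.6  0.   1.35 0.65] F [0.6 0.2 0.1] M [-0.    0.02  0.05] w -0.0001
tcp [0.6294 0.2415 0.0517] [[198.10948512 256.42075047]]
grasp [0.6294 0.2415 0.0707] [[197.85739342 284.98232953]]
tcp z+7 [0.636  0.2393 0.0517] [[222.14656483 256.40743831]]
x+11 [0.6259 0.231  0.0517] [[198.16919843 290.5685948 ]]
x-11 [0.6328 0.2519 0.0517] [[198.04849938 220.97517392]]
[[193.47794636 228.35539626]
 [198.25054969 295.81877951]
 [198.67089363 234.06784891]]
```

View pics/k4s.png

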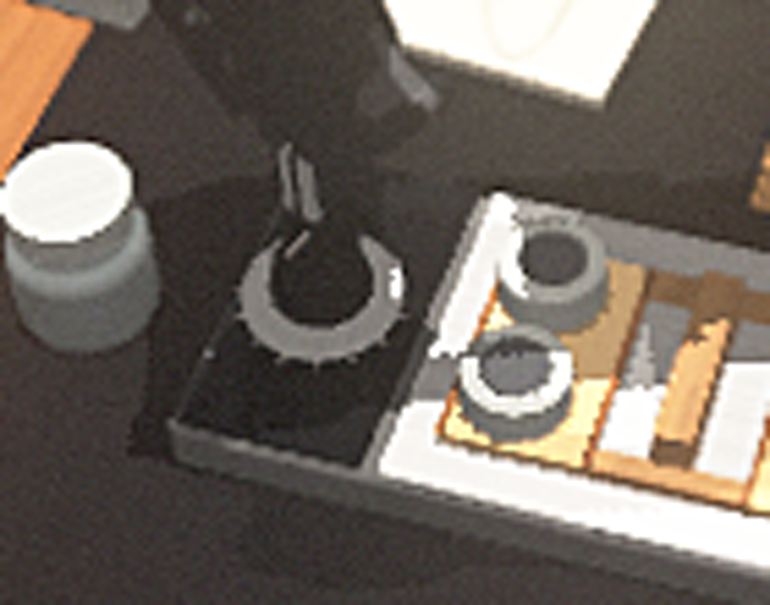

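Run:
```python
from h import *
print(env.grip_depth)
s0=st();p=optics.grab_frame('wrist')
p['img']=np.clip((p['img']/255.)**0.4*255,0,255).astype(np.uint8);save(p,'k5',(150,100,400,384),2)
p=optics.grab_frame('side')
p['img']=np.clip((p['img']/255.)**0.4*255,0,255).astype(np.uint8);save(p,'k5s',(150,200,290,310),5.5)
```

```text
-0.0187
t 4.65 p [0.6293 0.2415 0.0515] jaw -18.3 q [0.33 0.19 1.6  0.   1.35 0.65] F [ 0.2 -0.7  0.1] M [-0.01 -0.03 -0.06] w 0.0001
```

View pics/k5.png

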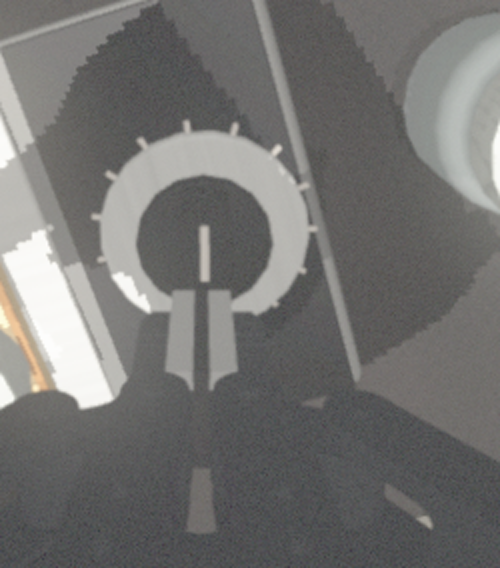

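View pics/k5s.png

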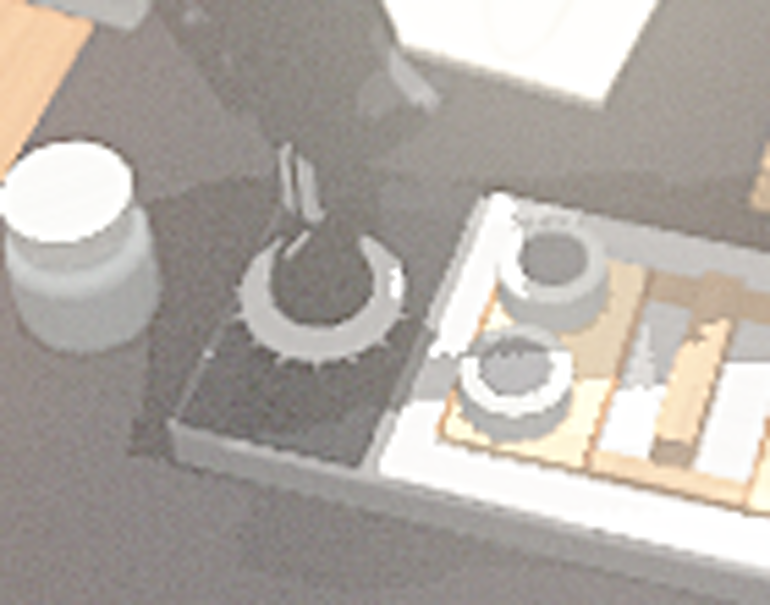

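Run:
```python
from h import *
s0=st();p=optics.grab_frame('wrist');q=optics.grab_frame('side')
def ray(p,uv):
    a=px2w(p,[uv],0.,s0)[0];b=px2w(p,[uv],.2,s0)[0];return a,(b-a)/.2
def tri(u,v):
    a,d=ray(p,u);b,e=ray(q,v)
    A=np.c_[d,-e];t=np.linalg.lstsq(A,b-a,rcond=None)[0]
    print(a+d*t[0],b+e*t[1])
tri((150+203/2,100+290/2),(150+312/5.5,200+222/5.5))
tri((150+204/2,100+226/2),(150+288/5.5,200+257/5.5)) # mark outer
tri((150+204/2,100+280/2),(150+307/5.5,200+235/5.5))
print((w2px(q,[[.629,.241,.03],[.629,.241,.074],s0['ee_pos']])-[150,200])*5.5)
```

```text
t 4.75 p [0.6293 0.2415 0.0514] jaw -18.3 q [0.33 0.19 1.6  0.   1.35 0.65] F [-0.4  0.1 -0.1] M [-0.02 -0.05  0.02] w -0.0001
[0.63060249 0.24109739 0.07354847] [0.63143007 0.24245943 0.0727858 ]
[0.63569122 0.25559086 0.06719283] [0.63677811 0.25692184 0.06658888]
[0.63108557 0.24166186 0.06896754] [0.63313981 0.24491341 0.06720471]
[[327.83644335 289.39092736]
 [318.84290706 218.45756129]
 [322.4348088  256.14087254]]
```

Emit:
{"name": "drive_tool", "arguments": {"deltas": [{"tx": 0,"ty": 0,"tz": 0,"twist": 0},{"tx": 0,"ty": 0,"tz": 0,"twist": 0},{"tx": 0,"ty": 0,"tz": 0,"twist": 0}], "grip": 0.5}}

```text
time: 5.15
ee_pos: [0.6293, 0.2414, 0.0514]
eef_rot: [-0.414, 0.573, -0.573, 0.414]
wrist_force: [0.5, -0.1, 0.3]
width: 0.042
```

Emit:
{"name": "drive_tool", "arguments": {"deltas": [{"tx": 0,"ty": 0,"tz": -0.5,"twist": 0},{"tx": 0,"ty": 0,"tz": -0.5,"twist": 0},{"tx": 0,"ty": 0,"tz": -0.4,"twist": 0},{"tx": 0,"ty": 0,"tz": 0,"twist": 0}]}}

```text
time: 5.55
ee_pos: [0.6289, 0.2413, 0.0363]
eef_rot: [-0.414, 0.573, -0.573, 0.414]
wrist_force: [-0.1, -0.0, 0.2]
width: 0.0425
```

Run:
```python
from h import *
s0=st();p=optics.grab_frame('wrist');save(p,'k6',(150,100,400,384),2)
p=optics.grab_frame('side')
p['img']=np.clip((p['img']/255.)**0.4*255,0,255).astype(np.uint8);save(p,'k6s',(150,200,290,310),5.5)
```

```text
t 5.55 p [0.6289 0.2413 0.0363] jaw -18.3 q [ 0.33  0.2   1.61 -0.    1.33  0.65] F [-0.1 -0.   0.2] M [-0.01  0.02  0.03] w 0.0425
```

View pics/k6.png

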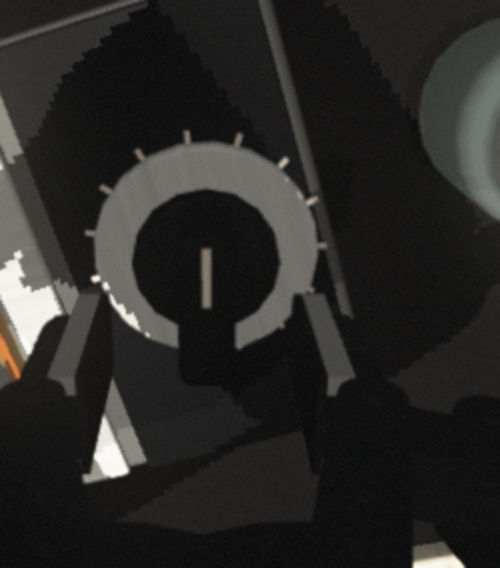

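View pics/k6s.png

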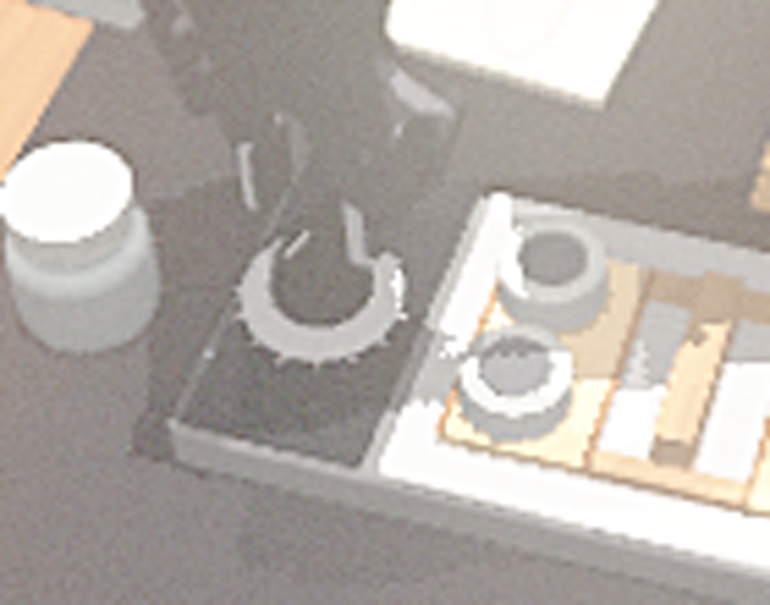

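Emit:
{"name": "drive_tool", "arguments": {"deltas": [{"tx": 0,"ty": 0,"tz": 0,"twist": 0},{"tx": 0,"ty": 0,"tz": 0,"twist": 0},{"tx": 0,"ty": 0,"tz": 0,"twist": 0},{"tx": 0,"ty": 0,"tz": 0,"twist": 0},{"tx": 0,"ty": 0,"tz": 0,"twist": 0}], "grip": 0}}

```text
time: 6.15
ee_pos: [0.63, 0.2413, 0.0379]
eef_rot: [0.413, -0.573, 0.574, -0.414]
wrist_force: [4.9, -1.9, 0.9]
width: 0.011
```

Run:
```python
from h import *
s0=st();p=optics.grab_frame('wrist');save(p,'k7',(150,100,400,384),2)
```

```text
t 6.15 p [0.63   0.2413 0.0379] jaw -18.3 q [ 0.33  0.2   1.61 -0.    1.33  0.65] F [ 4.9 -1.9  0.9] M [-0.28 -0.92  0.  ] w 0.011
```

View pics/k7.png

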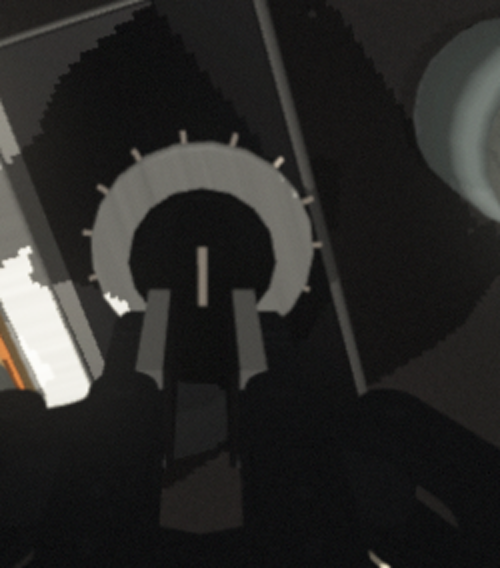

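Emit:
{"name": "drive_tool", "arguments": {"deltas": [{"tx": 0,"ty": 0,"tz": 0,"twist": 4},{"tx": 0,"ty": 0,"tz": 0,"twist": 6},{"tx": 0,"ty": 0,"tz": 0,"twist": 6},{"tx": 0,"ty": 0,"tz": 0,"twist": 6},{"tx": 0,"ty": 0,"tz": 0,"twist": 0}]}}

```text
time: 6.7
ee_pos: [0.6308, 0.2412, 0.038]
eef_rot: [-0.516, 0.482, -0.484, 0.517]
wrist_force: [12.1, -2.3, -2.1]
width: 0.0108
```

Run:
```python
from h import *
s0=st();p=optics.grab_frame('wrist');save(p,'k8',(150,100,400,384),2)
```

```text
t 6.7 p [0.6308 0.2412 0.038 ] jaw 3.9 q [ 0.33  0.2   1.61 -0.    1.33  0.26] F [12.1 -2.3 -2.1] M [-0.3  -2.03 -0.03] w 0.0108
```

View pics/k8.png

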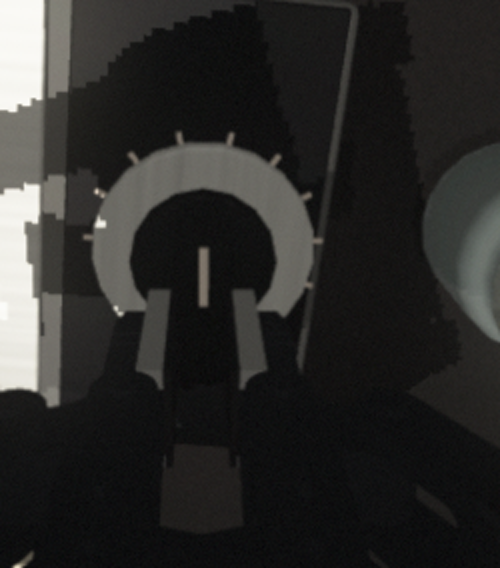

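Emit:
{"name": "drive_tool", "arguments": {"deltas": [{"tx": 0.2,"ty": 0,"tz": 0,"twist": 6},{"tx": 0,"ty": 0,"tz": 0,"twist": 8},{"tx": 0,"ty": 0,"tz": 0,"twist": 8},{"tx": 0,"ty": 0,"tz": 0,"twist": 8},{"tx": 0,"ty": 0,"tz": 0,"twist": 8}]}}

```text
time: 7.25
ee_pos: [0.6324, 0.2416, 0.038]
eef_rot: [-0.645, 0.287, -0.288, 0.647]
wrist_force: [10.9, 2.4, -2.2]
width: 0.0111
```

Run:
```python
from h import *
st()
```

```text
t 7.25 p [0.6324 0.2416 0.038 ] jaw 42.0 q [ 0.33  0.2   1.61 -0.    1.33 -0.41] F [10.9  2.4 -2.2] M [ 0.41 -1.79 -0.03] w 0.0111
```

Emit:
{"name": "drive_tool", "arguments": {"deltas": [{"tx": 0.1,"ty": 0,"tz": 0,"twist": 8},{"tx": 0,"ty": 0,"tz": 0,"twist": 8},{"tx": 0,"ty": 0,"tz": 0,"twist": 8},{"tx": 0,"ty": 0,"tz": 0,"twist": 8},{"tx": 0,"ty": 0,"tz": 0,"twist": 8}]}}

```text
time: 7.75
ee_pos: [0.6333, 0.2429, 0.038]
eef_rot: [-0.704, 0.048, -0.05, 0.706]
wrist_force: [10.0, 12.0, -3.8]
width: 0.011
```

Emit:
{"name": "drive_tool", "arguments": {"deltas": [{"tx": 0,"ty": 0,"tz": 0,"twist": 2},{"tx": 0,"ty": 0,"tz": 0,"twist": 2},{"tx": 0,"ty": 0,"tz": 0,"twist": 2},{"tx": 0,"ty": 0,"tz": 0,"twist": 0}]}}

```text
time: 8.15
ee_pos: [0.6334, 0.2431, 0.038]
eef_rot: [-0.706, 0.013, -0.015, 0.708]
wrist_force: [9.8, 12.0, -2.1]
width: 0.0111
```

Run:
```python
from h import *
s0=st();p=optics.grab_frame('wrist');save(p,'k9',(150,100,400,384),2)
```

```text
t 8.15 p [0.6334 0.2431 0.038 ] jaw 87.8 q [ 0.33  0.2   1.6   0.    1.33 -1.2 ] F [ 9.8 12.  -2.1] M [ 2.12 -1.72 -0.02] w 0.0111
```

View pics/k9.png

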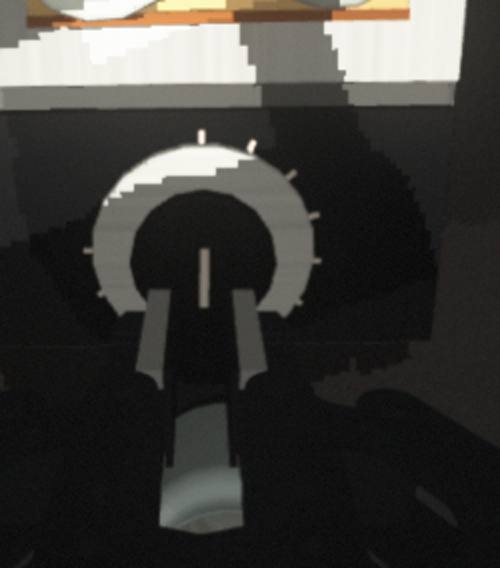

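Emit:
{"name": "drive_tool", "arguments": {"deltas": [{"tx": 0.1,"ty": 0.2,"tz": 0,"twist": 1},{"tx": 0,"ty": 0,"tz": 0,"twist": 1},{"tx": 0,"ty": 0,"tz": 0,"twist": 0}]}}

```text
time: 8.5
ee_pos: [0.6336, 0.2437, 0.0379]
eef_rot: [-0.707, 0.001, -0.002, 0.707]
wrist_force: [2.9, 0.8, 3.3]
width: 0.0112
```

Run:
```python
from h import *
st()
```

```text
t 8.5 p [0.6336 0.2437 0.0379] jaw 89.7 q [ 0.33  0.21  1.6   0.    1.33 -1.24] F [2.9 0.8 3.3] M [ 0.24 -0.56 -0.22] w 0.0112
```

Emit:
{"name": "drive_tool", "arguments": {"deltas": [{"tx": 0,"ty": 0,"tz": 0,"twist": 1},{"tx": 0,"ty": 0,"tz": 0,"twist": 1},{"tx": 0,"ty": 0,"tz": 0,"twist": 0}]}}

```text
time: 8.8
ee_pos: [0.6336, 0.2436, 0.0379]
eef_rot: [-0.707, -0.011, 0.01, 0.707]
wrist_force: [4.1, 2.1, 5.7]
width: 0.0108
```

Run:
```python
from h import *
st()
```

```text
t 8.8 p [0.6336 0.2436 0.0379] jaw 91.7 q [ 0.33  0.21  1.6   0.    1.33 -1.27] F [4.1 2.1 5.7] M [ 0.37 -0.76 -0.29] w 0.0108
```

Emit:
{"name": "drive_tool", "arguments": {"deltas": [{"tx": 0,"ty": 0,"tz": 0,"twist": 0},{"tx": 0,"ty": 0,"tz": 0,"twist": 0},{"tx": 0,"ty": 0,"tz": 0,"twist": 0}], "grip": 0.4}}

```text
time: 9.1
ee_pos: [0.6328, 0.2433, 0.0368]
eef_rot: [0.707, 0.01, -0.011, -0.707]
wrist_force: [0.0, -0.6, 0.0]
width: 0.0339
```

Emit:
{"name": "drive_tool", "arguments": {"deltas": [{"tx": 0,"ty": 0,"tz": 3,"twist": 0},{"tx": 0,"ty": 0,"tz": 5,"twist": 0},{"tx": -2,"ty": 0,"tz": 4,"twist": 0},{"tx": -3,"ty": 0,"tz": 2,"twist": 0},{"tx": -3,"ty": 0,"tz": 0,"twist": 0}], "grip": 1}}

```text
time: 9.6
ee_pos: [0.5533, 0.2436, 0.1808]
eef_rot: [-0.707, -0.012, 0.009, 0.708]
wrist_force: [-0.1, 0.0, 1.3]
width: 0.0855
```

Emit:
{"name": "drive_tool", "arguments": {"deltas": [{"tx": 0,"ty": 0,"tz": 0,"twist": 0},{"tx": 0,"ty": 0,"tz": 0,"twist": 0}]}}

```text
time: 9.8
ee_pos: [0.553, 0.2434, 0.1775]
eef_rot: [0.707, 0.011, -0.01, -0.707]
wrist_force: [0.5, -0.6, 0.7]
width: 0.0854
```

Run:
```python
from h import *
s0,p=look(['w3_c','w2_c','w1_c','knob_l','block_frame_mid'],dict(w3_c=.058,w2_c=.058,w1_c=.058,w4_c=.058,knob_l=.05,block_frame_mid=.038),'w2')
p=optics.grab_frame('top');save(p,'kt',(125,135,205,280),5)
```

```text
t 9.8 p [0.553  0.2434 0.1775] jaw 91.7 q [ 0.37 -0.03  1.62 -0.    1.55 -1.23] F [ 0.5 -0.6  0.7] M [ 0.05  0.02 -0.03] w 0.0854
w3_c 0.83 [384, 0, 433, 30] rect c(407,367) 23x44 ang 4.3 circ [400. 367.] 22.0
w3_c 0.75 [271, 0, 324, 44] rect c(418,276) 32x43 ang 2.4 circ [413. 276.] 21.9
w2_c 0.82 [265, 142, 314, 189] rect c(539,275) 44x42 ang 2.4 circ [539. 274.] 22.8
knob_l 0.73 [229, 231, 270, 277] rect c(634,238) 41x57 ang 66.5 circ [635. 241.] 29.2
block_frame_mid 0.86 [208, 0, 322, 191] rect c(482,250) 102x169 ang 89.7 circ [482. 235.] 89.9
```

View pics/w2.png

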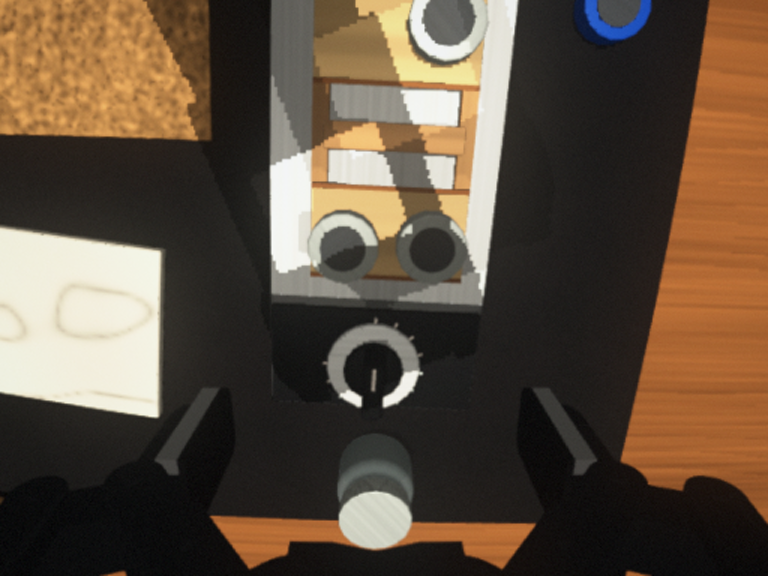

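Run:
```python
from h import *
s0=st();p=optics.grab_frame('wrist');save(p,'kk',(210,200,290,290),7)
print((w2px(p,[[.632,.243,.074],[.612,.243,.074],[.652,.243,.074]],s0)-[210,200])*7)
```

```text
t 10.15 p [0.5536 0.2433 0.1769] jaw 91.7 q [ 0.37 -0.03  1.62 -0.    1.55 -1.23] F [-0.1  0.6  0. ] M [-0.02 -0.01  0.03] w 0.0855
[[279.77525973 443.85064652]
 [283.99832206 311.1094969 ]
 [275.72742789 570.88706425]]
```

View pics/kk.png

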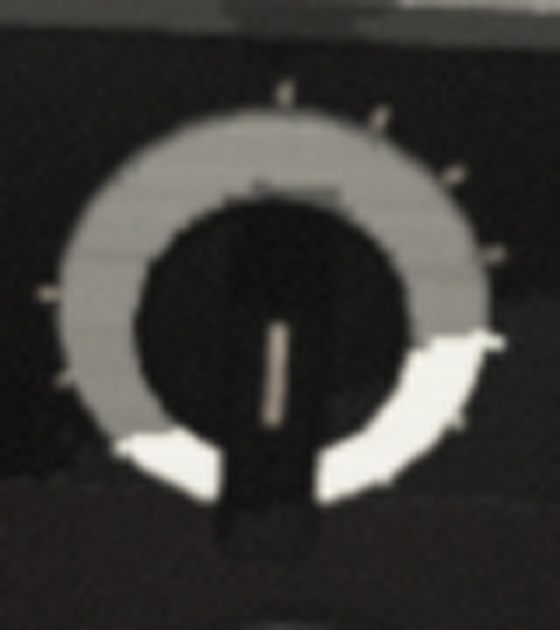

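View pics/kt.png

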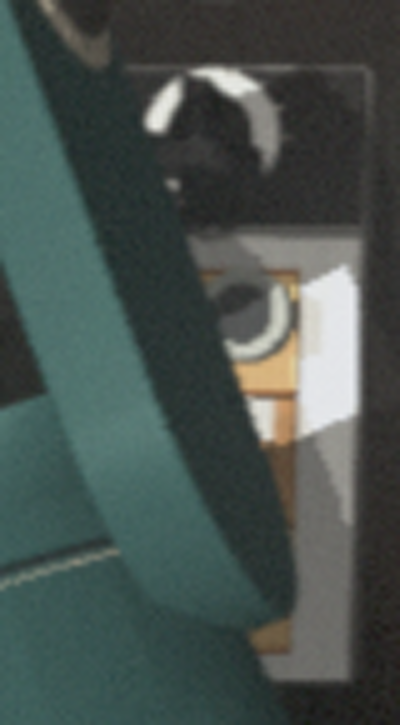

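Emit:
{"name": "drive_tool", "arguments": {"deltas": [{"tx": -0.2,"ty": 0.5,"tz": 0,"twist": -8.5},{"tx": -0.2,"ty": 0.5,"tz": 0,"twist": -8.5},{"tx": -0.2,"ty": 0.5,"tz": 0,"twist": -8.5},{"tx": -0.2,"ty": 0.5,"tz": 0,"twist": -8.5},{"tx": -0.2,"ty": 0.5,"tz": 0,"twist": -8.5}], "grip": 0.7}}

```text
time: 10.7
ee_pos: [0.5433, 0.2686, 0.1772]
eef_rot: [0.662, -0.249, 0.249, -0.662]
wrist_force: [1.0, -0.4, 0.1]
width: 0.0598
```

Emit:
{"name": "drive_tool", "arguments": {"deltas": [{"tx": -0.2,"ty": 0.5,"tz": 0,"twist": -8.5},{"tx": -0.1,"ty": 0.2,"tz": 0,"twist": -8.5},{"tx": 0,"ty": 0,"tz": 0,"twist": -8.5},{"tx": 0,"ty": 0,"tz": 0,"twist": -8.5},{"tx": 0,"ty": 0,"tz": 0,"twist": -8.5}]}}

```text
time: 11.2
ee_pos: [0.5404, 0.2755, 0.1773]
eef_rot: [0.527, -0.472, 0.472, -0.527]
wrist_force: [0.2, 0.4, -0.7]
width: 0.0596
```

Emit:
{"name": "drive_tool", "arguments": {"deltas": [{"tx": 0,"ty": 0,"tz": -3,"twist": -6.7},{"tx": 0,"ty": 0,"tz": -3,"twist": 0},{"tx": 0,"ty": 0,"tz": 0,"twist": 0},{"tx": 0,"ty": 0,"tz": 0,"twist": 0}]}}

```text
time: 11.6
ee_pos: [0.5404, 0.2754, 0.1179]
eef_rot: [0.5, -0.5, 0.5, -0.5]
wrist_force: [0.0, -0.2, 2.5]
width: 0.0597
```

Run:
```python
from h import *
s0,p=look(['w3_c','w2_c','w1_c','w4_c'],dict(w3_c=.058,w2_c=.058,w1_c=.058,w4_c=.058),'w3')
```

```text
t 11.6 p [0.5404 0.2754 0.1179] jaw -0.0 q [ 0.43 -0.    1.69  0.    1.45  0.43] F [ 0.  -0.2  2.5] M [-0.01  0.   -0.01] w 0.0597
w3_c 0.86 [0, 116, 10, 153] rect c(358,324) 30x9 ang 77.8 circ [354. 325.] 15.2
w3_c 0.77 [36, 17, 93, 82] rect c(412,381) 38x43 ang 83.5 circ [412. 381.] 22.1
w3_c 0.74 [55, 159, 118, 220] rect c(414,279) 52x44 ang 41.0 circ [415. 279.] 26.5
w3_c 0.69 [0, 191, 32, 237] rect c(352,259) 44x26 ang 75.9 circ [346. 260.] 22.5
w2_c 0.89 [222, 164, 281, 224] rect c(540,277) 46x43 ang 90.0 circ [540. 277.] 23.6
w4_c 0.73 [224, 228, 277, 284] rect c(540,224) 43x50 ang 0.0 circ [540. 224.] 25.6
```

View pics/w3.png

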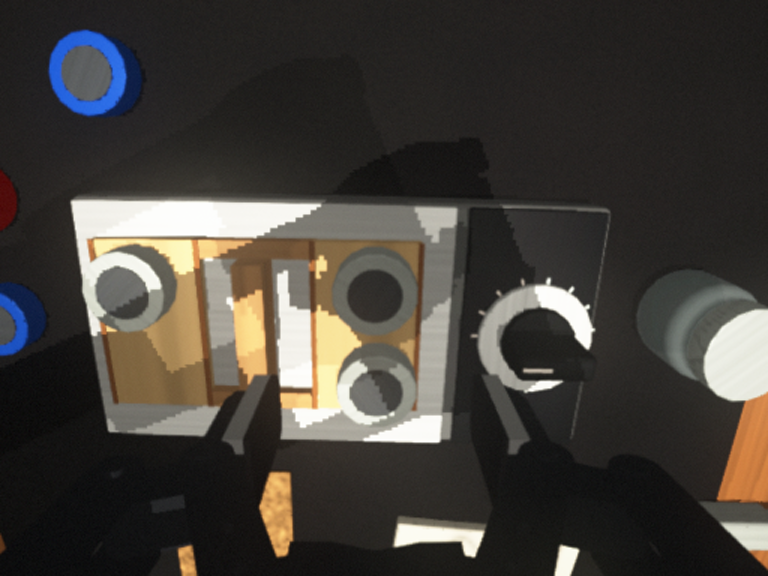

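Emit:
{"name": "drive_tool", "arguments": {"deltas": [{"tx": 0,"ty": 0.1,"tz": -4,"twist": 0},{"tx": 0,"ty": 0,"tz": -3,"twist": 0},{"tx": 0,"ty": 0,"tz": -1.5,"twist": 0},{"tx": 0,"ty": 0,"tz": 0,"twist": 0}]}}

```text
time: 12.25
ee_pos: [0.5396, 0.2761, 0.031]
eef_rot: [0.501, -0.5, 0.5, -0.499]
wrist_force: [0.3, -0.5, 1.0]
width: 0.0596
```

Run:
```python
from h import *
s0=st();p=optics.grab_frame('wrist');save(p,'w4',s=1.5)
p=optics.grab_frame('side');save(p,'s4',(200,200,340,310),5.5)
```

```text
t 12.25 p [0.5396 0.2761 0.031 ] jaw -0.0 q [ 0.43  0.06  1.77 -0.    1.31  0.43] F [ 0.3 -0.5  1. ] M [-0.01 -0.02  0.02] w 0.0596
```

View pics/w4.png

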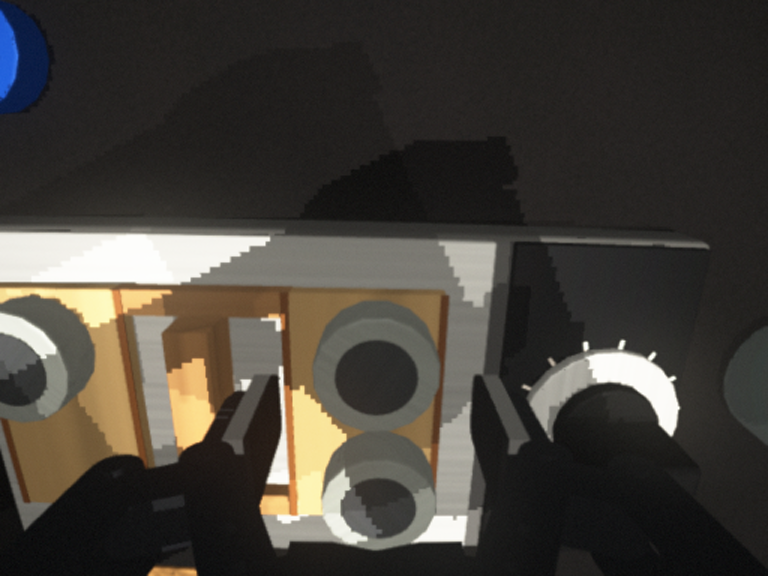

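View pics/s4.png

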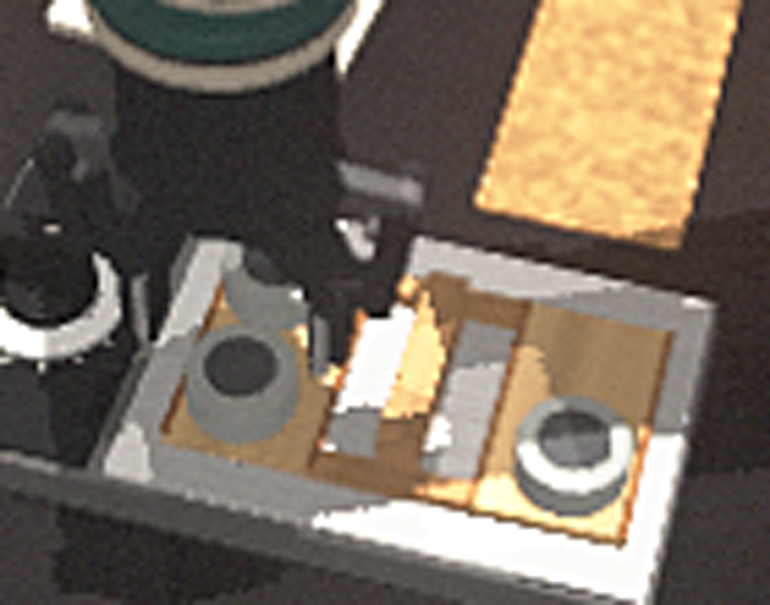

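```bash
cat >> h.py <<'E'
def tri(p,u,q,v,s0):
    def ray(p,uv):
        a=px2w(p,[uv],0.,s0)[0];b=px2w(p,[uv],.2,s0)[0];return a,(b-a)/.2
    a,d=ray(p,u);b,e=ray(q,v)
    t=np.linalg.lstsq(np.c_[d,-e],b-a,rcond=None)[0]
    return (a+d*t[0]).round(4),(b+e*t[1]).round(4)
E
python3 - <<'E'
from h import *
s0=st();p=optics.grab_frame('wrist');q=optics.grab_frame('side')
for z in (.03,.045,.06): print(z,px2w(p,[[250/1.5,378/1.5],[278/1.5,378/1.5],[480/1.5,378/1.5],[376/1.5,372/1.5]],z,s0).round(4).tolist())
print(tri(p,(262/1.5,378/1.5),q,(200+320/5.5,200+370/5.5),s0))
print(tri(p,(485/1.5,378/1.5),q,(200+141/5.5,200+338/5.5),s0))
E
```

```text
t 12.35 p [0.5409 0.2767 0.0339] jaw -0.0 q [0.43 0.06 1.77 0.   1.31 0.43] F [ 0.  -0.4  0.7] M [0.02 0.03 0.02] w 0.0596
0.03 [[0.4896, 0.2591, 0.03], [0.5012, 0.2591, 0.03], [0.5837, 0.259, 0.03], [0.5412, 0.2619, 0.03]]
0.045 [[0.4938, 0.2668, 0.045], [0.5044, 0.2669, 0.045], [0.5801, 0.2668, 0.045], [0.5411, 0.2694, 0.045]]
0.06 [[0.4981, 0.2746, 0.06], [0.5077, 0.2746, 0.06], [0.5766, 0.2745, 0.06], [0.5411, 0.277, 0.06]]
(array([0.5055, 0.2813, 0.0729]), array([0.5062, 0.2828, 0.0719]))
(array([0.5812, 0.2685, 0.0483]), array([0.5817, 0.2686, 0.0484]))
```

Run:
```python
from h import *
s0=st();p=optics.grab_frame('wrist');q=optics.grab_frame('side')
e=s0['ee_pos']
for z in (.04,.05,.06,.07,.08,.09):
  X=[[e[0]-.03,e[1]+.011,z],[e[0]+.03,e[1]+.011,z],[e[0]-.03,e[1]-.011,z]]
  print(z,(w2px(p,X,s0)*1.5).round().tolist(),((w2px(q,X)-[200,200])*5.5).round().tolist())
q['img']=np.clip((q['img']/255.)**0.4*255,0,255).astype(np.uint8);save(q,'s5',(200,200,340,310),5.5)
p['img']=np.clip((p['img']/255.)**0.4*255,0,255).astype(np.uint8);save(p,'w5',(120,220,400,384),2.8)
```

```text
t 12.45 p [0.5412 0.2769 0.0344] jaw -0.0 q [0.43 0.06 1.77 0.   1.31 0.43] F [ 0.7  0.8 -0.2] M [-0.05  0.03  0.02] w 0.0599
0.04 [[295.0, 321.0], [456.0, 320.0], [298.0, 374.0]] [[304.0, 429.0], [153.0, 396.0], [319.0, 383.0]]
0.05 [[290.0, 331.0], [461.0, 331.0], [294.0, 387.0]] [[304.0, 413.0], [151.0, 380.0], [319.0, 368.0]]
0.06 [[286.0, 342.0], [465.0, 342.0], [289.0, 400.0]] [[304.0, 397.0], [150.0, 364.0], [319.0, 352.0]]
0.07 [[280.0, 355.0], [471.0, 354.0], [284.0, 416.0]] [[303.0, 381.0], [149.0, 348.0], [319.0, 335.0]]
0.08 [[274.0, 369.0], [477.0, 368.0], [279.0, 433.0]] [[303.0, 365.0], [147.0, 331.0], [319.0, 319.0]]
0.09 [[267.0, 385.0], [484.0, 384.0], [273.0, 452.0]] [[303.0, 348.0], [146.0, 315.0], [318.0, 302.0]]
```

View pics/s5.png

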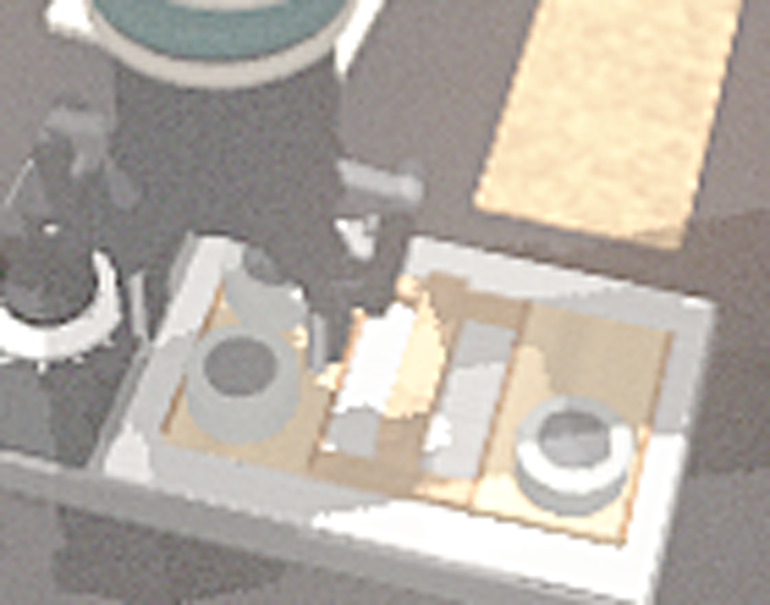

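View pics/w5.png

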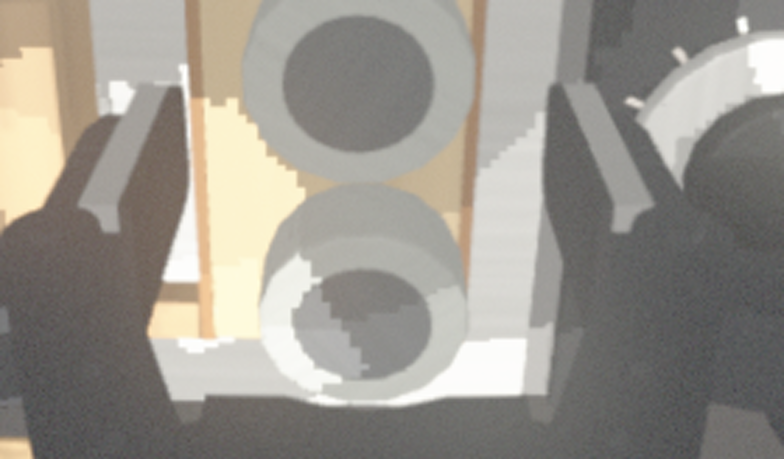

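Emit:
{"name": "drive_tool", "arguments": {"deltas": [{"tx": 0,"ty": 0,"tz": -1,"twist": 0},{"tx": 0,"ty": 0,"tz": -1,"twist": 0},{"tx": 0,"ty": 0,"tz": 0,"twist": 0}]}}

```text
time: 12.85
ee_pos: [0.5393, 0.276, 0.0103]
eef_rot: [0.501, -0.5, 0.5, -0.499]
wrist_force: [-0.5, 0.7, 0.8]
width: 0.0595
```

Run:
```python
from h import *
s0=st();p=optics.grab_frame('wrist');q=optics.grab_frame('side')
q['img']=np.clip((q['img']/255.)**0.4*255,0,255).astype(np.uint8);save(q,'s6',(200,200,340,310),5.5)
p['img']=np.clip((p['img']/255.)**0.4*255,0,255).astype(np.uint8);save(p,'w6',(120,220,400,384),2.8)
```

```text
t 12.85 p [0.5393 0.276  0.0103] jaw -0.0 q [0.43 0.08 1.79 0.   1.27 0.43] F [-0.5  0.7  0.8] M [-0.04 -0.   -0.04] w 0.0595
```

View pics/s6.png

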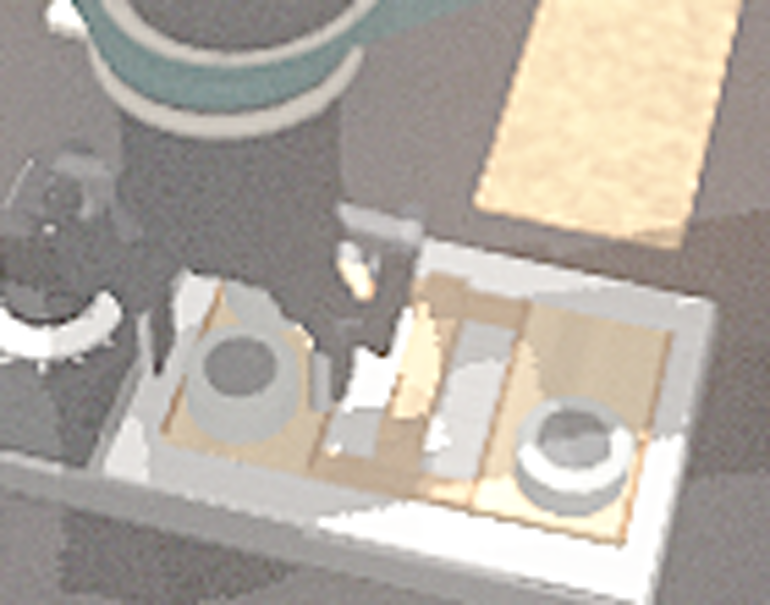

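View pics/w6.png

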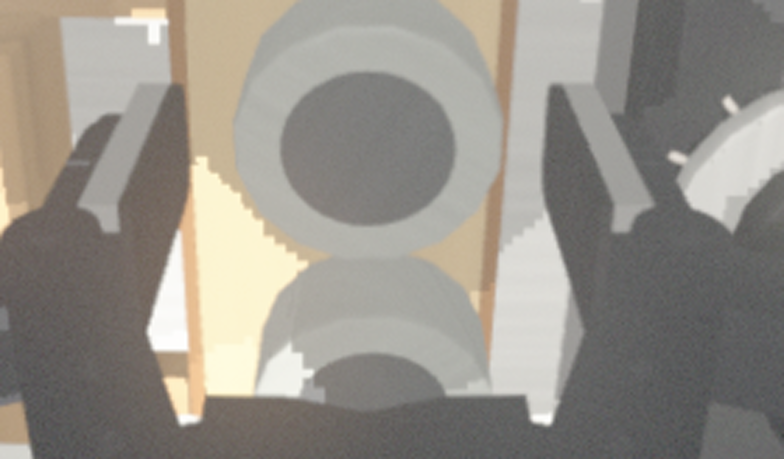

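Emit:
{"name": "drive_tool", "arguments": {"deltas": [{"tx": 0.1,"ty": 0,"tz": -0.8,"twist": 0},{"tx": 0,"ty": 0,"tz": -0.4,"twist": 0},{"tx": 0,"ty": 0,"tz": 0,"twist": 0}]}}

```text
time: 13.25
ee_pos: [0.5409, 0.2763, -0.0005]
eef_rot: [0.5, -0.5, 0.5, -0.499]
wrist_force: [-0.8, 1.0, -0.6]
width: 0.06
```

Emit:
{"name": "drive_tool", "arguments": {"deltas": [{"tx": 0,"ty": 0,"tz": 0,"twist": 0},{"tx": 0,"ty": 0,"tz": 0,"twist": 0},{"tx": 0,"ty": 0,"tz": 0,"twist": 0},{"tx": 0,"ty": 0,"tz": 0,"twist": 0}], "grip": 0, "grip_force": 60}}

```text
time: 13.65
ee_pos: [0.5419, 0.2768, 0.0015]
eef_rot: [-0.499, 0.5, -0.5, 0.5]
wrist_force: [-0.6, -0.6, 6.9]
width: 0.0424
```

Run:
```python
from h import *
s0=st();p=optics.grab_frame('wrist');q=optics.grab_frame('side')
q['img']=np.clip((q['img']/255.)**0.4*255,0,255).astype(np.uint8);save(q,'s7',(200,200,340,310),5.5)
p['img']=np.clip((p['img']/255.)**0.4*255,0,255).astype(np.uint8);save(p,'w7',(120,220,400,384),2.8)
```

```text
t 13.65 p [0.5419 0.2768 0.0015] jaw -0.0 q [0.43 0.09 1.79 0.   1.25 0.43] F [-0.6 -0.6  6.9] M [ 0.02  0.12 -0.01] w 0.0424
```

View pics/s7.png

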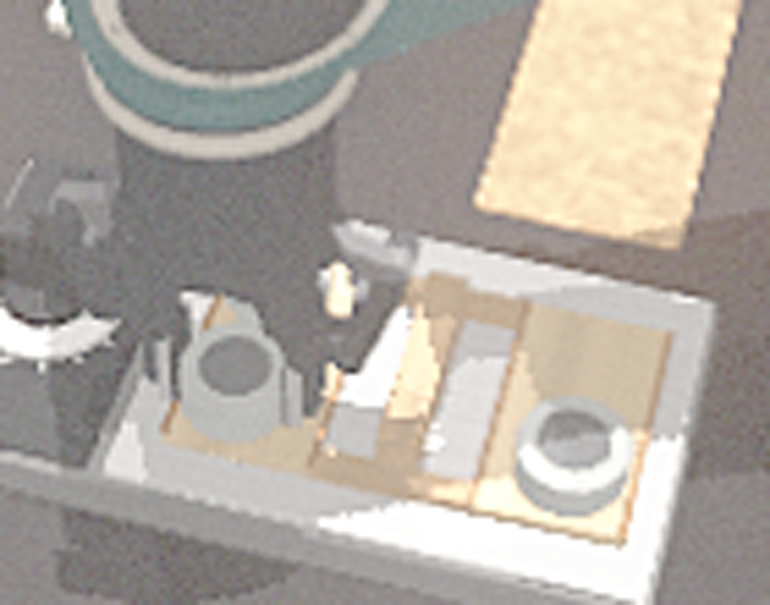

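View pics/w7.png

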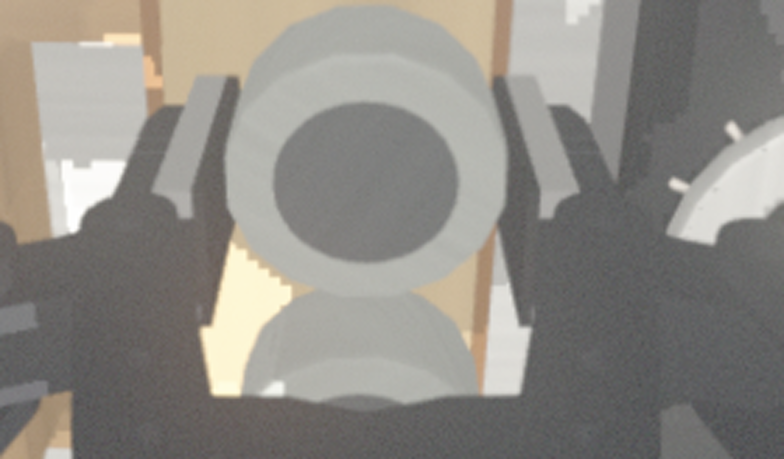

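Emit:
{"name": "drive_tool", "arguments": {"deltas": [{"tx": 0,"ty": 0,"tz": 1,"twist": 0},{"tx": 0,"ty": 0,"tz": 3,"twist": 0},{"tx": 0,"ty": 0,"tz": 4,"twist": 0},{"tx": 0,"ty": 0,"tz": 3,"twist": 0},{"tx": 0,"ty": 0,"tz": 0,"twist": 0}]}}

```text
time: 14.25
ee_pos: [0.5429, 0.2772, 0.116]
eef_rot: [-0.498, 0.499, -0.501, 0.502]
wrist_force: [0.5, 0.9, -1.9]
width: 0.0422
```

Run:
```python
from h import *
s0=st();p=optics.grab_frame('wrist');q=optics.grab_frame('side')
save(q,'s8',(180,150,340,310),4.5)
save(p,'w8',s=1.5)
for z in (.09,.11,.13,.15,.17):
  print(z,((w2px(q,[s0['ee_pos'][0],s0['ee_pos'][1],z])-[180,150])*4.5).round(),(w2px(p,[s0['ee_pos'][0],s0['ee_pos'][1],z],s0)*1.5).round())
```

```text
t 14.25 p [0.5429 0.2772 0.116 ] jaw -0.0 q [0.43 0.   1.69 0.   1.44 0.43] F [ 0.5  0.9 -1.9] M [ 0.03 -0.    0.04] w 0.0422
0.09 [[276. 477.]] [[375. 319.]]
0.11 [[275. 449.]] [[375. 336.]]
0.13 [[274. 420.]] [[376. 357.]]
0.15 [[272. 390.]] [[376. 383.]]
0.17 [[271. 359.]] [[376. 416.]]
```

View pics/s8.png

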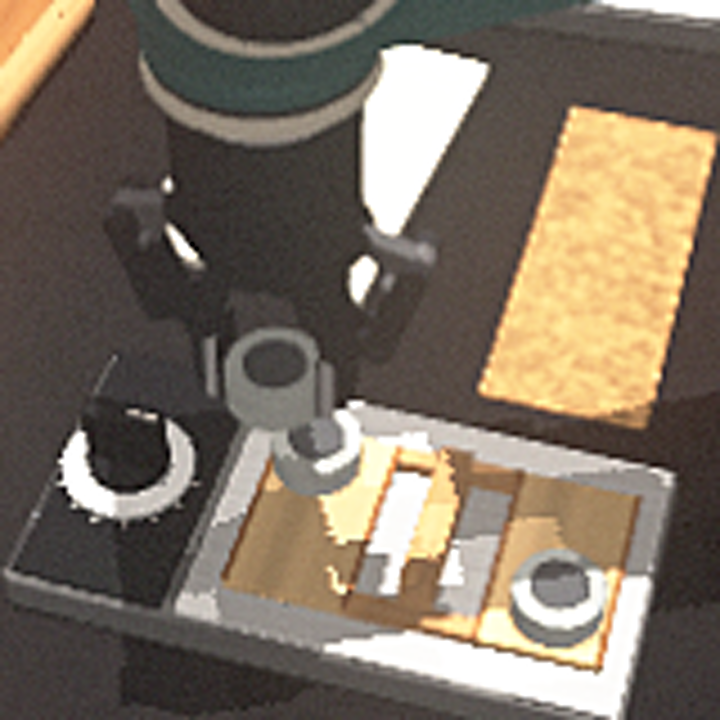

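View pics/w8.png

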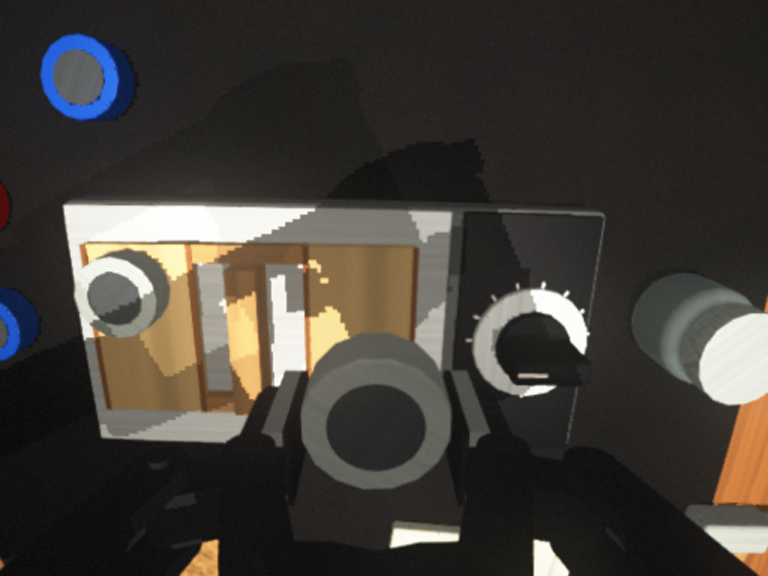

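Emit:
{"name": "drive_tool", "arguments": {"deltas": [{"tx": -2.2,"ty": -3.8,"tz": 0,"twist": 0},{"tx": -2.2,"ty": -3.8,"tz": 0,"twist": 0},{"tx": -2.2,"ty": -3.8,"tz": 0,"twist": 0},{"tx": -2.2,"ty": -3.8,"tz": 0,"twist": 0},{"tx": -2.2,"ty": -3.8,"tz": -2,"twist": 0}]}}

```text
time: 14.85
ee_pos: [0.4306, 0.0854, 0.0907]
eef_rot: [-0.5, 0.5, -0.5, 0.5]
wrist_force: [0.9, -1.2, -1.8]
width: 0.0421
```

Emit:
{"name": "drive_tool", "arguments": {"deltas": [{"tx": 0,"ty": 0,"tz": -4,"twist": 0},{"tx": 0,"ty": 0,"tz": -4,"twist": 0},{"tx": 0,"ty": 0,"tz": -2,"twist": 0},{"tx": 0,"ty": 0,"tz": 0,"twist": 0}]}}

```text
time: 15.25
ee_pos: [0.4284, 0.0859, -0.0136]
eef_rot: [0.502, -0.502, 0.499, -0.498]
wrist_force: [-0.3, -0.8, -2.0]
width: 0.042
```

Run:
```python
from h import *
s0=st();p=optics.grab_frame('wrist');q=optics.grab_frame('side')
save(q,'s9',(240,130,370,260),4.5)
save(p,'w9',s=1.5)
```

```text
t 15.25 p [ 0.4284  0.0859 -0.0136] jaw -0.0 q [ 0.14 -0.28  2.16 -0.    1.26  0.14] F [-0.3 -0.8 -2. ] M [-0.03 -0.01 -0.01] w 0.042
```

View pics/s9.png

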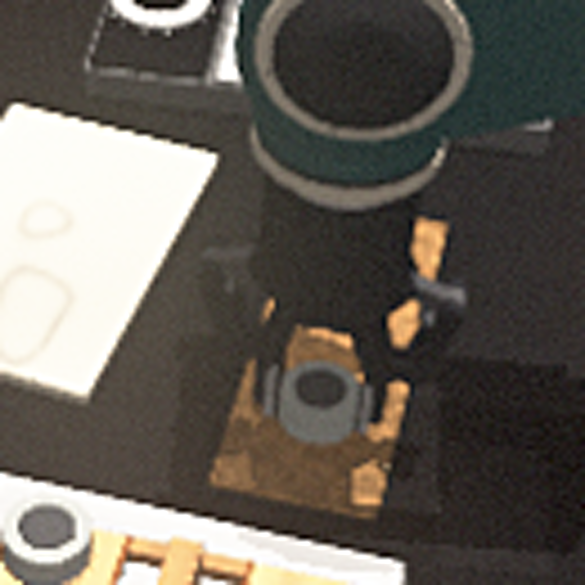

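View pics/w9.png

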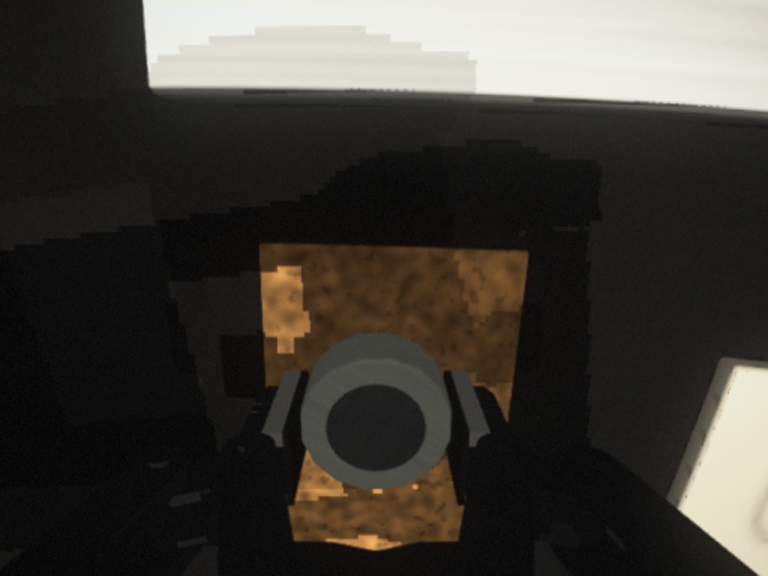

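Emit:
{"name": "drive_tool", "arguments": {"deltas": [{"tx": 0.4,"ty": 0,"tz": -1.0,"twist": 0},{"tx": 0,"ty": 0,"tz": -0.6,"twist": 0},{"tx": 0,"ty": 0,"tz": 0,"twist": 0}]}}

```text
time: 15.65
ee_pos: [0.435, 0.0864, -0.0263]
eef_rot: [-0.5, 0.5, -0.5, 0.5]
wrist_force: [0.4, -0.1, -1.9]
width: 0.0422
```

Emit:
{"name": "drive_tool", "arguments": {"deltas": [{"tx": 0,"ty": 0,"tz": -0.3,"twist": 0},{"tx": 0,"ty": 0,"tz": 0,"twist": 0}]}}

```text
time: 15.85
ee_pos: [0.4352, 0.0865, -0.0287]
eef_rot: [-0.5, 0.5, -0.5, 0.5]
wrist_force: [0.8, -0.3, -2.1]
width: 0.042
```

Emit:
{"name": "drive_tool", "arguments": {"deltas": [{"tx": 0,"ty": 0,"tz": -0.3,"twist": 0},{"tx": 0,"ty": 0,"tz": 0,"twist": 0}]}}

```text
time: 16.05
ee_pos: [0.4352, 0.0864, -0.0318]
eef_rot: [-0.5, 0.5, -0.5, 0.5]
wrist_force: [0.4, -1.4, -1.9]
width: 0.0424
```

Emit:
{"name": "drive_tool", "arguments": {"deltas": [{"tx": 0,"ty": 0,"tz": -0.2,"twist": 0},{"tx": 0,"ty": 0,"tz": 0,"twist": 0}]}}

```text
time: 16.25
ee_pos: [0.4354, 0.0865, -0.0335]
eef_rot: [0.5, -0.5, 0.5, -0.5]
wrist_force: [0.5, -0.1, -2.2]
width: 0.0425
```

Emit:
{"name": "drive_tool", "arguments": {"deltas": [{"tx": 0,"ty": 0,"tz": -0.2,"twist": 0},{"tx": 0,"ty": 0,"tz": 0,"twist": 0}]}}

```text
time: 16.45
ee_pos: [0.4356, 0.0865, -0.0337]
eef_rot: [-0.5, 0.5, -0.5, 0.5]
wrist_force: [-16.2, -2.6, 30.3]
width: 0.0419
```

Emit:
{"name": "drive_tool", "arguments": {"deltas": [{"tx": 0,"ty": 0,"tz": -0.2,"twist": 0},{"tx": 0,"ty": 0,"tz": 0,"twist": 0}]}}

```text
time: 16.65
ee_pos: [0.4357, 0.0865, -0.0338]
eef_rot: [-0.5, 0.5, -0.5, 0.5]
wrist_force: [-33.5, -6.4, 62.6]
width: 0.042
```

Emit:
{"name": "drive_tool", "arguments": {"deltas": [{"tx": 0,"ty": 0,"tz": 0.4,"twist": 0},{"tx": 0,"ty": 0,"tz": 0,"twist": 0}]}}

```text
time: 16.85
ee_pos: [0.4357, 0.0865, -0.033]
eef_rot: [0.5, -0.5, 0.5, -0.5]
wrist_force: [-0.5, -0.4, -2.3]
width: 0.0419
```

Emit:
{"name": "drive_tool", "arguments": {"deltas": [{"tx": 0,"ty": 0,"tz": 0,"twist": 0},{"tx": 0,"ty": 0,"tz": 0,"twist": 0},{"tx": 0,"ty": 0,"tz": 0,"twist": 0}], "grip": 0.7}}

```text
time: 17.15
ee_pos: [0.4352, 0.0864, -0.0339]
eef_rot: [-0.5, 0.5, -0.5, 0.5]
wrist_force: [0.1, -0.4, 0.1]
width: 0.06
```

Emit:
{"name": "drive_tool", "arguments": {"deltas": [{"tx": 0,"ty": 0,"tz": 3,"twist": 0},{"tx": 0,"ty": 0,"tz": 5,"twist": 0},{"tx": 0,"ty": 0,"tz": 5,"twist": 0},{"tx": 2,"ty": 3,"tz": 1.5,"twist": 0},{"tx": 2.2,"ty": 3.5,"tz": 0,"twist": 0}]}}

```text
time: 17.65
ee_pos: [0.4793, 0.1521, 0.1153]
eef_rot: [0.498, -0.499, 0.502, -0.501]
wrist_force: [0.0, 0.1, -0.0]
width: 0.0601
```

Emit:
{"name": "drive_tool", "arguments": {"deltas": [{"tx": 3.2,"ty": 3.5,"tz": 0,"twist": 0},{"tx": 3.2,"ty": 3.5,"tz": 0,"twist": 0},{"tx": 0,"ty": 0,"tz": 0,"twist": 0},{"tx": 0,"ty": 0,"tz": 0,"twist": 0}]}}

```text
time: 18.05
ee_pos: [0.5412, 0.2219, 0.1102]
eef_rot: [0.501, -0.5, 0.5, -0.499]
wrist_force: [-0.5, 0.3, -0.1]
width: 0.0598
```

Run:
```python
from h import *
s0,p=look(['w3_c','w2_c','w1_c','w4_c'],dict(w3_c=.058,w2_c=.058,w1_c=.058,w4_c=.058),'w10')
p=optics.grab_frame('side');save(p,'s10',s=1.5)
```

```text
t 18.05 p [0.5412 0.2219 0.1102] jaw 0.0 q [ 0.35 -0.04  1.74 -0.    1.44  0.34] F [-0.5  0.3 -0.1] M [ 0.01 -0.02 -0.  ] w 0.0598
w3_c 0.75 [36, 92, 102, 155] rect c(414,277) 43x50 ang 88.4 circ [415. 278.] 25.4
w3_c 0.56 [2, 140, 11, 178] rect c(361,252) 30x10 ang 77.1 circ [356. 253.] 15.0
w4_c 0.83 [219, 167, 280, 229] rect c(541,222) 43x46 ang 0.1 circ [541. 222.] 23.8
```

View pics/w10.png

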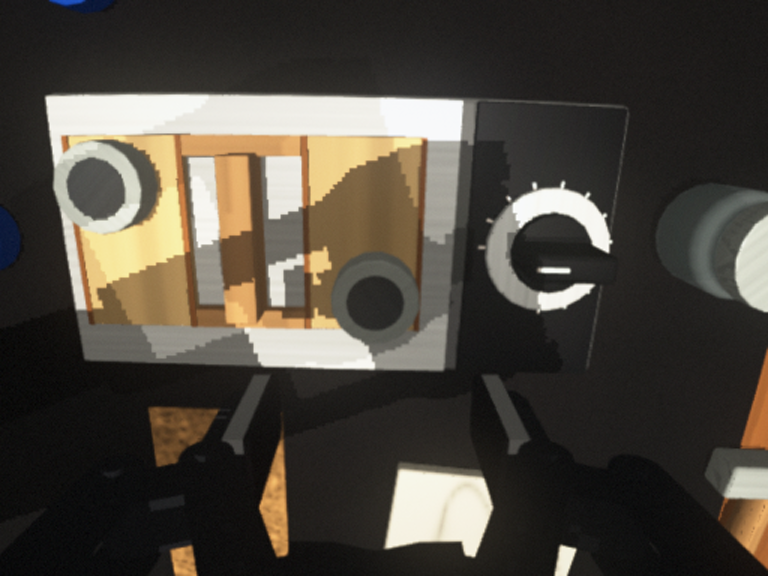

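View pics/s10.png

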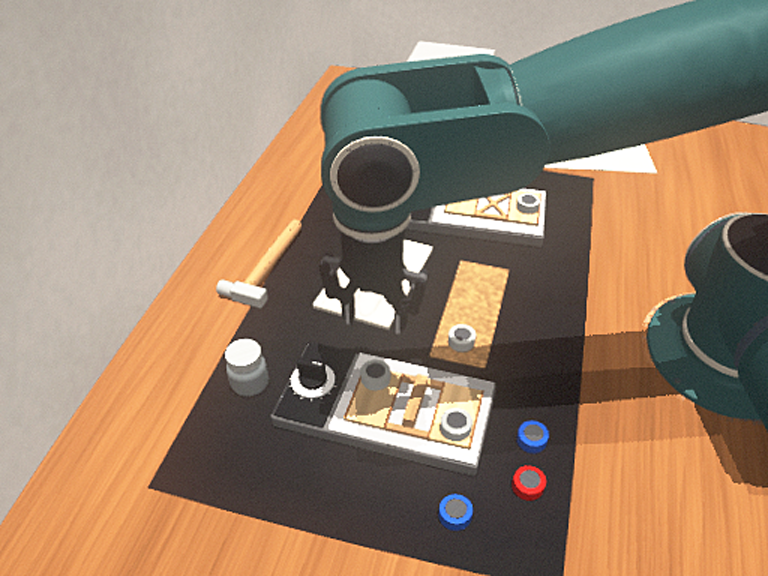

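Emit:
{"name": "drive_tool", "arguments": {"deltas": [{"tx": 0,"ty": 0,"tz": -4,"twist": 0},{"tx": 0,"ty": 0,"tz": -4,"twist": 0},{"tx": 0,"ty": 0,"tz": -2,"twist": 0},{"tx": 0,"ty": 0,"tz": -1,"twist": 0},{"tx": 0,"ty": 0,"tz": 0,"twist": 0}]}}

```text
time: 18.85
ee_pos: [0.5408, 0.221, 0.0009]
eef_rot: [-0.5, 0.5, -0.5, 0.499]
wrist_force: [0.4, -0.1, -0.6]
width: 0.0596
```

Emit:
{"name": "drive_tool", "arguments": {"deltas": [{"tx": 0,"ty": 0,"tz": 0,"twist": 0},{"tx": 0,"ty": 0,"tz": 0,"twist": 0},{"tx": 0,"ty": 0,"tz": 0,"twist": 0},{"tx": 0,"ty": 0,"tz": 0,"twist": 0}], "grip": 0}}

```text
time: 19.25
ee_pos: [0.5423, 0.2218, 0.0035]
eef_rot: [-0.499, 0.5, -0.501, 0.501]
wrist_force: [-1.3, -1.3, 7.3]
width: 0.0417
```

Run:
```python
from h import *
s0=st();p=optics.grab_frame('wrist');save(p,'w11',(120,220,400,384),2.8)
```

```text
t 19.25 p [0.5423 0.2218 0.0035] jaw -0.0 q [ 0.34  0.04  1.84 -0.    1.25  0.35] F [-1.3 -1.3  7.3] M [-0.18  0.21  0.01] w 0.0417
```

View pics/w11.png

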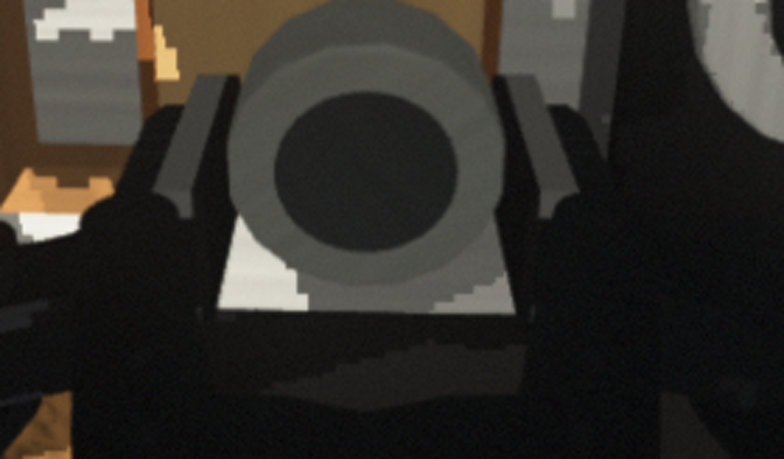

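Emit:
{"name": "drive_tool", "arguments": {"deltas": [{"tx": 0,"ty": 0,"tz": 2,"twist": 0},{"tx": 0,"ty": 0,"tz": 4,"twist": 0},{"tx": -0.9,"ty": -1.7,"tz": 4,"twist": 0},{"tx": -2,"ty": -3.8,"tz": 1,"twist": 0},{"tx": -2,"ty": -3.8,"tz": 0,"twist": 0}]}}

```text
time: 19.8
ee_pos: [0.4926, 0.128, 0.1145]
eef_rot: [-0.499, 0.499, -0.501, 0.501]
wrist_force: [0.4, -1.1, -1.9]
width: 0.0421
```

Emit:
{"name": "drive_tool", "arguments": {"deltas": [{"tx": -2,"ty": -3.8,"tz": 0,"twist": 0},{"tx": -2,"ty": -3.8,"tz": 0,"twist": 0},{"tx": -2,"ty": -3.8,"tz": 0,"twist": 0},{"tx": 0,"ty": 0,"tz": -4,"twist": 0},{"tx": 0,"ty": 0,"tz": -4,"twist": 0}]}}

```text
time: 20.3
ee_pos: [0.4331, 0.0133, 0.0325]
eef_rot: [0.498, -0.499, 0.502, -0.501]
wrist_force: [1.1, 0.2, -1.8]
width: 0.0422
```

Emit:
{"name": "drive_tool", "arguments": {"deltas": [{"tx": 0,"ty": 0,"tz": -4,"twist": 0},{"tx": 0,"ty": 0,"tz": 0,"twist": 0},{"tx": 0,"ty": 0,"tz": 0,"twist": 0}]}}

```text
time: 20.6
ee_pos: [0.4326, 0.0145, -0.0073]
eef_rot: [0.5, -0.5, 0.5, -0.5]
wrist_force: [0.9, 0.3, -1.4]
width: 0.042
```

Contact should be near -0.0315, so I'll descend in small steps.

Emit:
{"name": "drive_tool", "arguments": {"deltas": [{"tx": 0,"ty": 0,"tz": -1.2,"twist": 0},{"tx": 0,"ty": 0,"tz": -0.7,"twist": 0},{"tx": 0,"ty": 0,"tz": -0.2,"twist": 0},{"tx": 0,"ty": 0,"tz": 0,"twist": 0},{"tx": 0,"ty": 0,"tz": 0,"twist": 0}]}}

```text
time: 21.1
ee_pos: [0.4325, 0.0145, -0.0292]
eef_rot: [0.5, -0.5, 0.5, -0.5]
wrist_force: [-0.2, 0.1, -1.8]
width: 0.042
```

Emit:
{"name": "drive_tool", "arguments": {"deltas": [{"tx": 0,"ty": 0,"tz": -0.2,"twist": 0},{"tx": 0,"ty": 0,"tz": 0,"twist": 0}]}}

```text
time: 21.3
ee_pos: [0.4325, 0.0145, -0.0315]
eef_rot: [0.5, -0.5, 0.5, -0.5]
wrist_force: [-0.0, 0.3, -1.3]
width: 0.042
```

Emit:
{"name": "drive_tool", "arguments": {"deltas": [{"tx": 0,"ty": 0,"tz": -0.1,"twist": 0},{"tx": 0,"ty": 0,"tz": 0,"twist": 0}]}}

```text
time: 21.5
ee_pos: [0.4325, 0.0144, -0.0316]
eef_rot: [0.5, -0.5, 0.5, -0.5]
wrist_force: [-7.9, 0.3, 14.1]
width: 0.0422
```

Emit:
{"name": "drive_tool", "arguments": {"deltas": [{"tx": 0,"ty": 0,"tz": 0,"twist": 0},{"tx": 0,"ty": 0,"tz": 0,"twist": 0},{"tx": 0,"ty": 0,"tz": 0,"twist": 0}], "grip": 0.7}}

```text
time: 21.8
ee_pos: [0.4323, 0.0144, -0.0326]
eef_rot: [0.5, -0.5, 0.5, -0.5]
wrist_force: [0.5, -0.1, 0.5]
width: 0.0598
```

Emit:
{"name": "drive_tool", "arguments": {"deltas": [{"tx": 0,"ty": 0,"tz": 3,"twist": 0},{"tx": 0,"ty": 0,"tz": 5,"twist": 0},{"tx": 0,"ty": 1.5,"tz": 4,"twist": 0},{"tx": 0,"ty": 4.8,"tz": 1.5,"twist": 0},{"tx": -0.5,"ty": 4.9,"tz": 0,"twist": 0}]}}

```text
time: 22.3
ee_pos: [0.4286, 0.1273, 0.1055]
eef_rot: [0.498, -0.5, 0.502, -0.501]
wrist_force: [1.1, 0.8, -0.7]
width: 0.0596
```

Emit:
{"name": "drive_tool", "arguments": {"deltas": [{"tx": -0.5,"ty": 4.9,"tz": 0,"twist": 0},{"tx": -0.5,"ty": 4.9,"tz": 0,"twist": 0},{"tx": 0,"ty": 4.8,"tz": 0,"twist": 0},{"tx": 0,"ty": 0.4,"tz": 0,"twist": 0},{"tx": 0,"ty": 0,"tz": 0,"twist": 0}]}}

```text
time: 22.8
ee_pos: [0.4169, 0.277, 0.1019]
eef_rot: [0.501, -0.5, 0.499, -0.5]
wrist_force: [0.6, 0.8, -0.8]
width: 0.0596
```

Run:
```python
from h import *
s0,p=look(['w3_c','w2_c','w1_c','w4_c','block_frame_mid'],dict(w3_c=.058,w2_c=.058,w1_c=.058,w4_c=.058,block_frame_mid=.038),'w12')
p=optics.grab_frame('side');save(p,'s12',s=1.5)
```

```text
t 22.8 p [0.4169 0.277  0.1019] jaw 0.1 q [ 0.54 -0.23  1.93 -0.    1.45  0.53] F [ 0.6  0.8 -0.8] M [-0.04  0.02 -0.02] w 0.0596
w3_c 0.9 [184, 12, 240, 79] rect c(392,382) 37x37 ang 89.5 circ [393. 381.] 19.4
w3_c 0.88 [212, 169, 274, 232] rect c(411,278) 43x47 ang 11.0 circ [411. 278.] 23.7
w3_c 0.85 [94, 196, 150, 248] rect c(322,264) 41x39 ang 81.7 circ [322. 264.] 22.1
w3_c 0.79 [74, 107, 136, 164] rect c(319,327) 43x36 ang 28.9 circ [319. 327.] 21.5
w2_c 0.83 [248, 342, 291, 365] rect c(430,143) 35x23 ang 13.7 circ [431. 138.] 17.4
w2_c 0.42 [481, 218, 512, 260] rect c(607,246) 23x43 ang 15.4 circ [615. 248.] 21.7
block_frame_mid 0.85 [210, 161, 445, 285] rect c(475,250) 102x183 ang 89.2 circ [475. 249.] 103.2
```

View pics/w12.png

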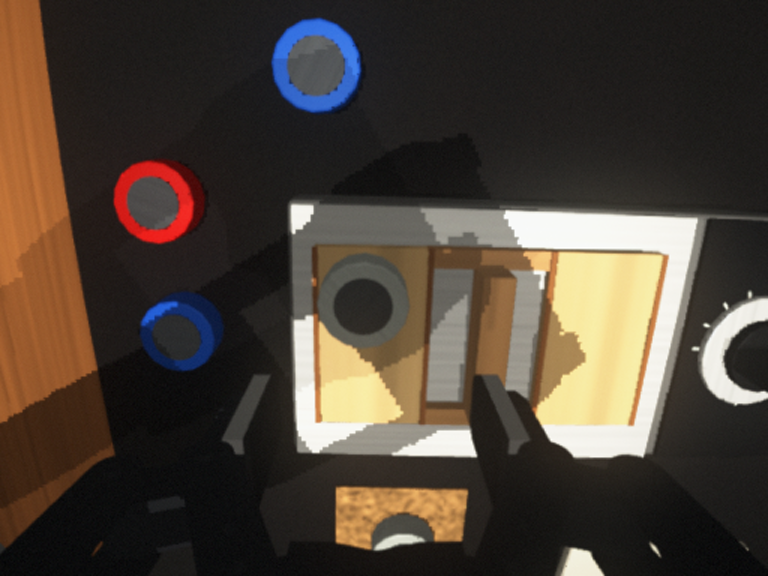

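View pics/s12.png

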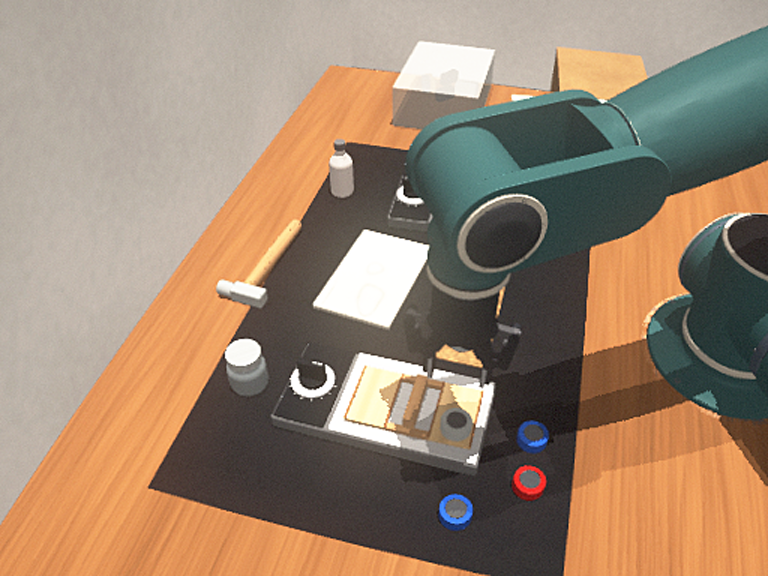

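Emit:
{"name": "drive_tool", "arguments": {"deltas": [{"tx": -0.4,"ty": 0,"tz": -4,"twist": 0},{"tx": 0,"ty": 0,"tz": -3,"twist": 0},{"tx": 0,"ty": 0,"tz": -2,"twist": 0},{"tx": 0,"ty": 0,"tz": -1,"twist": 0},{"tx": 0,"ty": 0,"tz": 0,"twist": 0}]}}

```text
time: 23.65
ee_pos: [0.4129, 0.2756, 0.0015]
eef_rot: [-0.5, 0.5, -0.5, 0.499]
wrist_force: [-0.3, -0.5, -0.3]
width: 0.0597
```

Run:
```python
from h import *
s0=st();p=optics.grab_frame('wrist');save(p,'w13',(120,220,400,384),2.8)
```

```text
t 23.65 p [0.4129 0.2756 0.0015] jaw -0.1 q [ 0.54 -0.15  2.03 -0.    1.26  0.54] F [-0.3 -0.5 -0.3] M [ 0.1   0.03 -0.08] w 0.0597
```

View pics/w13.png

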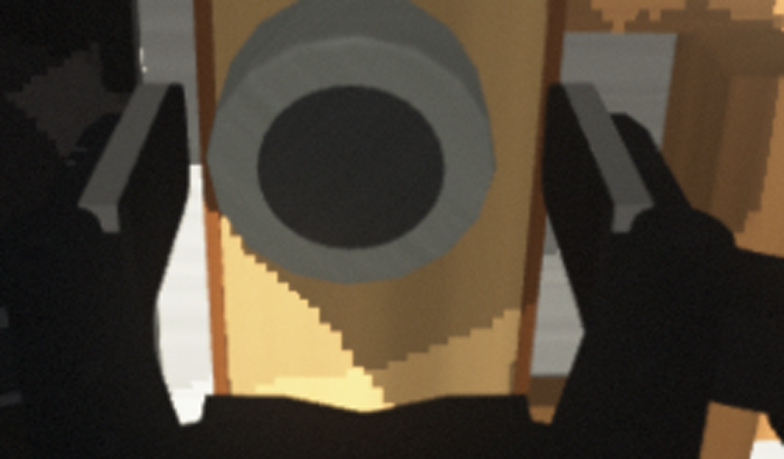

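Weight C sits about 2 mm left of centre between the pads. I'll shift slightly and grip.

Emit:
{"name": "drive_tool", "arguments": {"deltas": [{"tx": -0.2,"ty": 0.1,"tz": 0,"twist": 0},{"tx": 0,"ty": 0,"tz": 0,"twist": 0},{"tx": 0,"ty": 0,"tz": 0,"twist": 0},{"tx": 0,"ty": 0,"tz": 0,"twist": 0},{"tx": 0,"ty": 0,"tz": 0,"twist": 0}], "grip": 0}}

```text
time: 24.2
ee_pos: [0.412, 0.2777, 0.0041]
eef_rot: [-0.499, 0.5, -0.5, 0.501]
wrist_force: [-1.3, -0.3, 5.8]
width: 0.0415
```

Emit:
{"name": "drive_tool", "arguments": {"deltas": [{"tx": 0,"ty": 0,"tz": 2,"twist": 0},{"tx": 0,"ty": 0,"tz": 4,"twist": 0},{"tx": 0,"ty": -1,"tz": 4,"twist": 0},{"tx": 0.3,"ty": -4.8,"tz": 1,"twist": 0},{"tx": 0.3,"ty": -4.8,"tz": 0,"twist": 0}]}}

```text
time: 24.7
ee_pos: [0.418, 0.1709, 0.1156]
eef_rot: [-0.499, 0.499, -0.5, 0.502]
wrist_force: [0.9, -0.3, -2.8]
width: 0.0417
```

Run:
```python
from h import *
s0=st();q=optics.grab_frame('side');save(q,'s13',s=1.5)
```

```text
t 24.7 p [0.418  0.1709 0.1156] jaw 0.1 q [ 0.33 -0.36  2.01 -0.    1.49  0.33] F [ 0.9 -0.3 -2.8] M [ 0.01 -0.05  0.03] w 0.0417
```

View pics/s13.png

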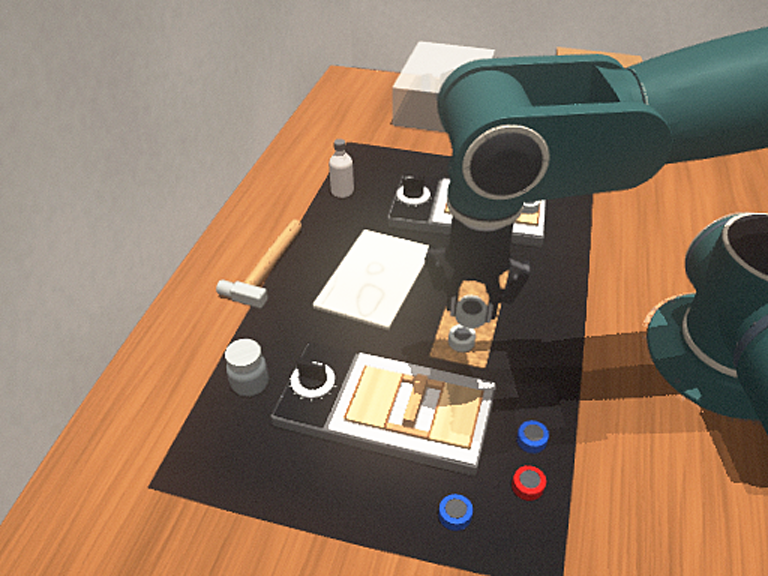

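Emit:
{"name": "drive_tool", "arguments": {"deltas": [{"tx": 0.3,"ty": -4.6,"tz": 0,"twist": 0},{"tx": 0.3,"ty": -4.6,"tz": 0,"twist": 0},{"tx": 0.3,"ty": -4.6,"tz": 0,"twist": 0},{"tx": 0.3,"ty": -4.6,"tz": 0,"twist": 0},{"tx": 0.3,"ty": -4.2,"tz": 0,"twist": 0}]}}

```text
time: 25.25
ee_pos: [0.4321, -0.0568, 0.1133]
eef_rot: [0.499, -0.5, 0.501, -0.5]
wrist_force: [1.0, -0.2, -3.1]
width: 0.0421
```

Emit:
{"name": "drive_tool", "arguments": {"deltas": [{"tx": 0,"ty": 0,"tz": -4,"twist": 0},{"tx": 0,"ty": 0,"tz": -4,"twist": 0},{"tx": 0,"ty": 0,"tz": -3,"twist": 0},{"tx": 0,"ty": 0,"tz": 0,"twist": 0},{"tx": 0,"ty": 0,"tz": 0,"twist": 0}]}}

```text
time: 25.75
ee_pos: [0.4327, -0.0548, 0.0036]
eef_rot: [0.5, -0.5, 0.5, -0.5]
wrist_force: [0.5, 0.3, -1.7]
width: 0.0417
```

Run:
```python
from h import *
s0=st();p=optics.grab_frame('wrist');save(p,'w14',s=1.5)
```

```text
t 25.75 p [ 0.4327 -0.0548  0.0036] jaw -0.0 q [-0.18 -0.31  2.15 -0.    1.29 -0.18] F [ 0.5  0.3 -1.7] M [-0.02 -0.01  0.01] w 0.0417
```

View pics/w14.png

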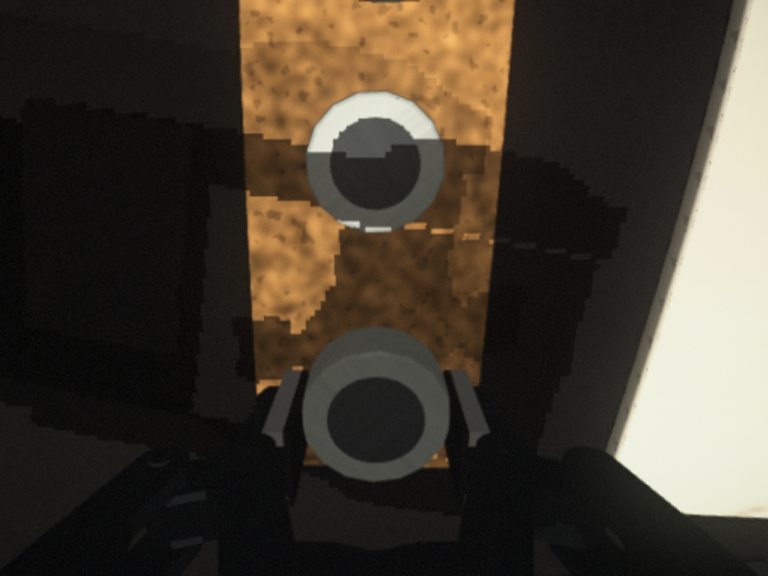

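Emit:
{"name": "drive_tool", "arguments": {"deltas": [{"tx": 0,"ty": 0,"tz": -1.5,"twist": 0},{"tx": 0,"ty": 0,"tz": -1.2,"twist": 0},{"tx": 0,"ty": 0,"tz": -0.5,"twist": 0},{"tx": 0,"ty": 0,"tz": 0,"twist": 0},{"tx": 0,"ty": 0,"tz": 0,"twist": 0}]}}

```text
time: 26.3
ee_pos: [0.4326, -0.0549, -0.029]
eef_rot: [0.5, -0.5, 0.5, -0.5]
wrist_force: [0.3, -0.0, -2.8]
width: 0.042
```

Emit:
{"name": "drive_tool", "arguments": {"deltas": [{"tx": 0,"ty": 0,"tz": -0.2,"twist": 0},{"tx": 0,"ty": 0,"tz": 0,"twist": 0}]}}

```text
time: 26.5
ee_pos: [0.4329, -0.0549, -0.0309]
eef_rot: [0.5, -0.5, 0.5, -0.5]
wrist_force: [-1.0, 0.8, 3.1]
width: 0.0424
```

Emit:
{"name": "drive_tool", "arguments": {"deltas": [{"tx": 0,"ty": 0,"tz": 0,"twist": 0},{"tx": 0,"ty": 0,"tz": 0,"twist": 0},{"tx": 0,"ty": 0,"tz": 0,"twist": 0}], "grip": 0.7}}

```text
time: 26.8
ee_pos: [0.4324, -0.0548, -0.0316]
eef_rot: [0.5, -0.5, 0.5, -0.5]
wrist_force: [0.6, 0.6, 0.1]
width: 0.0595
```

Emit:
{"name": "drive_tool", "arguments": {"deltas": [{"tx": 0,"ty": 0,"tz": 3,"twist": 0},{"tx": 0,"ty": 0,"tz": 5,"twist": 0},{"tx": 0,"ty": 1.5,"tz": 4.5,"twist": 0},{"tx": 0,"ty": 4.5,"tz": 2,"twist": 0},{"tx": 0.4,"ty": 4.9,"tz": 0,"twist": -1.2}]}}

```text
time: 27.3
ee_pos: [0.4375, 0.0549, 0.1173]
eef_rot: [0.492, -0.505, 0.507, -0.496]
wrist_force: [0.7, 0.3, -1.7]
width: 0.0599
```

Emit:
{"name": "drive_tool", "arguments": {"deltas": [{"tx": 0.7,"ty": 4.9,"tz": 0,"twist": 0},{"tx": 0.8,"ty": 4.9,"tz": 0,"twist": 0},{"tx": 0.8,"ty": 4.9,"tz": 0,"twist": 0},{"tx": 0.8,"ty": 4.8,"tz": 0,"twist": 0},{"tx": 0.7,"ty": 0,"tz": 0,"twist": 0}], "grip": 0.4}}

```text
time: 27.8
ee_pos: [0.4739, 0.2537, 0.1129]
eef_rot: [-0.496, 0.505, -0.504, 0.496]
wrist_force: [-0.2, -0.8, 0.0]
width: 0.0344
```

Emit:
{"name": "drive_tool", "arguments": {"deltas": [{"tx": 0,"ty": 0,"tz": 0,"twist": 0},{"tx": 0,"ty": 0,"tz": 0,"twist": 0}]}}

```text
time: 28.0
ee_pos: [0.4741, 0.2485, 0.1131]
eef_rot: [-0.495, 0.505, -0.505, 0.494]
wrist_force: [-0.6, -1.4, -0.3]
width: 0.0342
```

Run:
```python
from h import *
s0,p=look(['block_frame_mid'],dict(block_frame_mid=.038),'w15')
q=optics.grab_frame('side');save(q,'s15',s=1.5)
```

```text
t 28.0 p [0.4741 0.2485 0.1131] jaw -1.3 q [ 0.44 -0.16  1.85 -0.    1.45  0.46] F [-0.6 -1.4 -0.3] M [-0.03  0.02 -0.03] w 0.0342
block_frame_mid 0.73 [133, 124, 370, 248] rect c(475,250) 102x182 ang 89.0 circ [475. 250.] 103.1
```

View pics/w15.png

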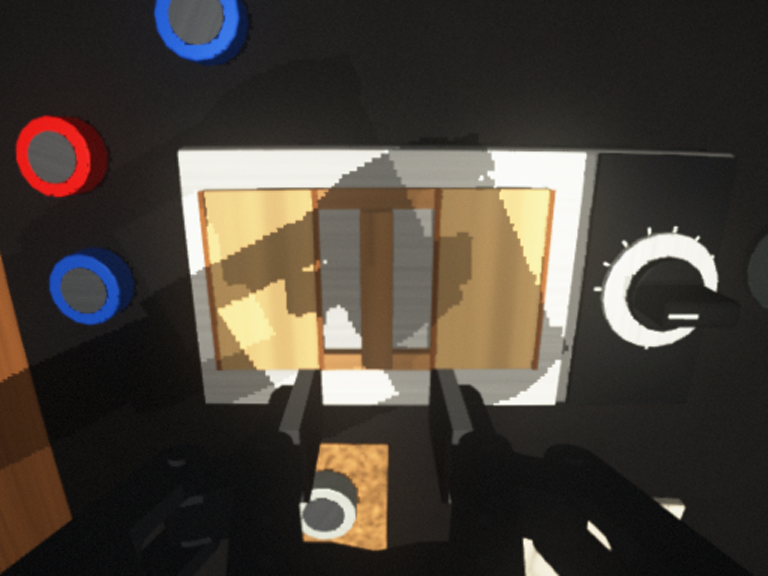

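View pics/s15.png

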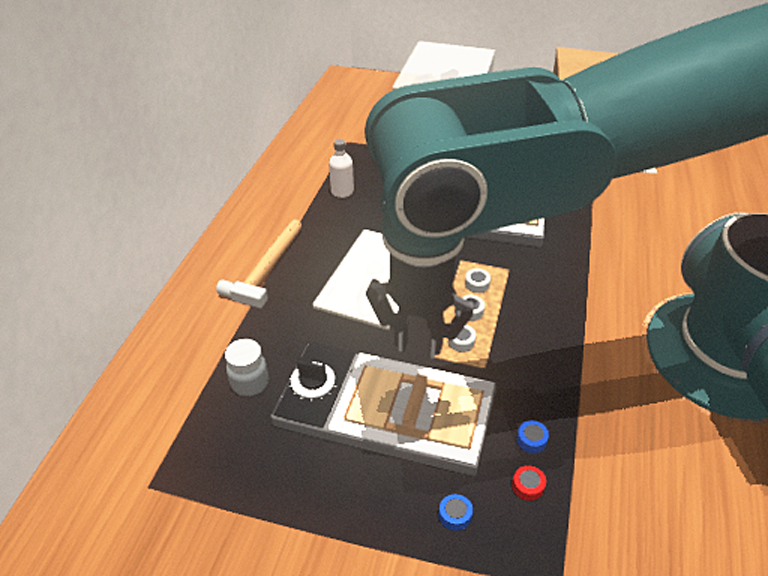

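Emit:
{"name": "drive_tool", "arguments": {"deltas": [{"tx": 0.1,"ty": 0.1,"tz": -4,"twist": 0},{"tx": 0,"ty": 0,"tz": -4,"twist": 0},{"tx": 0,"ty": 0,"tz": -1.5,"twist": 0},{"tx": 0,"ty": 0,"tz": 0,"twist": 0},{"tx": 0,"ty": 0,"tz": 0,"twist": 0}]}}

```text
time: 28.65
ee_pos: [0.476, 0.2502, 0.02]
eef_rot: [0.494, -0.505, 0.506, -0.495]
wrist_force: [0.4, 1.4, 0.2]
width: 0.034
```

Run:
```python
from h import *
s0=st();p=optics.grab_frame('wrist');save(p,'w16',(120,170,400,384),2.8)
q=optics.grab_frame('side');save(q,'s16',(210,200,350,310),5.5)
```

```text
t 28.65 p [0.476  0.2502 0.02  ] jaw -1.3 q [ 0.44 -0.08  1.93  0.    1.29  0.46] F [0.4 1.4 0.2] M [ 0.08  0.01 -0.01] w 0.034
```

View pics/w16.png

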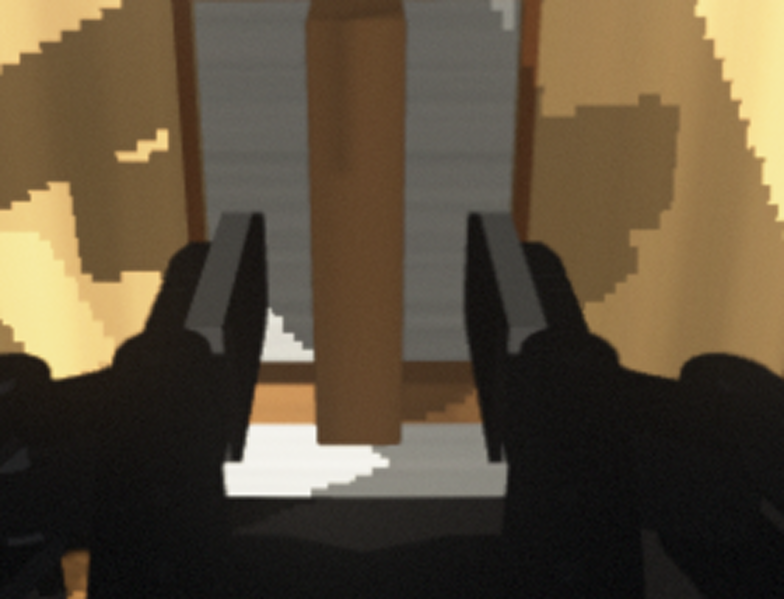

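View pics/s16.png

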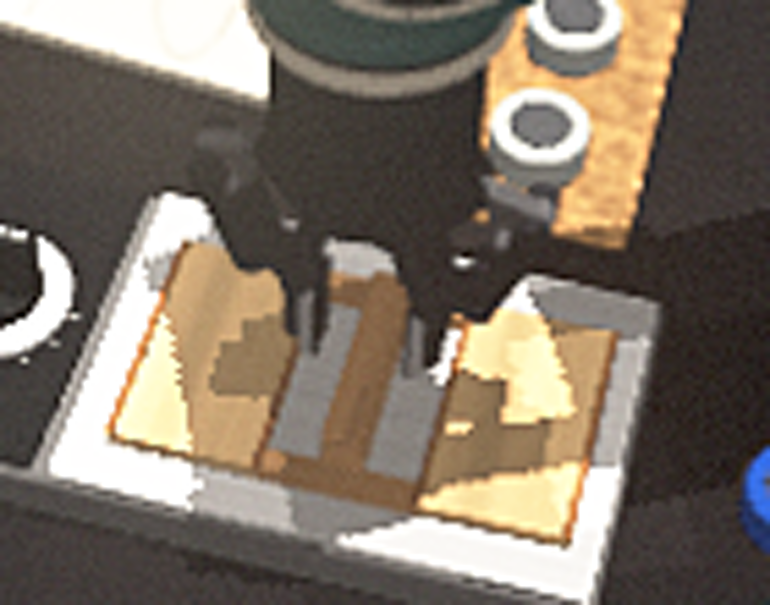

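Emit:
{"name": "drive_tool", "arguments": {"deltas": [{"tx": -0.1,"ty": 0,"tz": -0.8,"twist": 0},{"tx": 0,"ty": 0,"tz": -0.8,"twist": 0},{"tx": 0,"ty": 0,"tz": -0.3,"twist": 0},{"tx": 0,"ty": 0,"tz": 0,"twist": 0}]}}

```text
time: 29.15
ee_pos: [0.4739, 0.25, -0.0015]
eef_rot: [-0.495, 0.505, -0.505, 0.494]
wrist_force: [0.4, 0.1, -0.0]
width: 0.0344
```

Emit:
{"name": "drive_tool", "arguments": {"deltas": [{"tx": 0,"ty": 0,"tz": 0,"twist": 0},{"tx": 0,"ty": 0,"tz": 0,"twist": 0},{"tx": 0,"ty": 0,"tz": 0,"twist": 0},{"tx": 0,"ty": 0,"tz": 0,"twist": 0}], "grip": 0, "grip_force": 50}}

```text
time: 29.55
ee_pos: [0.4745, 0.2503, -0.0004]
eef_rot: [0.494, -0.505, 0.505, -0.495]
wrist_force: [-0.3, -0.2, 2.0]
width: 0.0151
```

Run:
```python
from h import *
s0=st();p=optics.grab_frame('wrist');save(p,'w17',(120,170,400,384),2.8)
q=optics.grab_frame('side');save(q,'s17',(210,200,350,310),5.5)
```

```text
t 29.55 p [ 4.745e-01  2.503e-01 -4.000e-04] jaw -1.2 q [ 0.44 -0.06  1.95 -0.    1.25  0.46] F [-0.3 -0.2  2. ] M [-0.02  0.05  0.03] w 0.0151
```

View pics/s17.png

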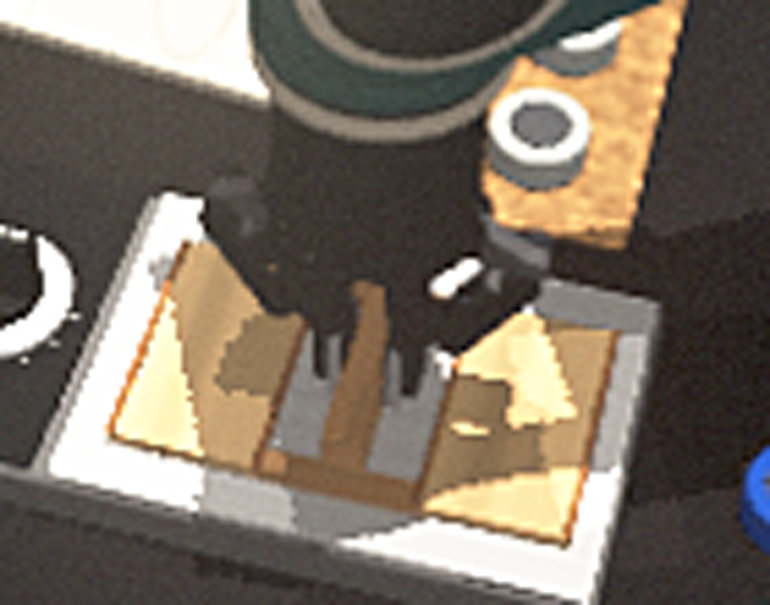

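Emit:
{"name": "drive_tool", "arguments": {"deltas": [{"tx": 0,"ty": 0,"tz": 1,"twist": 0},{"tx": 0,"ty": 0,"tz": 3,"twist": 0},{"tx": 0,"ty": 0,"tz": 4,"twist": 0},{"tx": 0,"ty": 0,"tz": 2,"twist": 0},{"tx": 0,"ty": 0,"tz": 0,"twist": 0}]}}

```text
time: 30.15
ee_pos: [0.4756, 0.2508, 0.1033]
eef_rot: [0.493, -0.505, 0.506, -0.496]
wrist_force: [-0.1, -0.2, -0.5]
width: 0.0149
```

Run:
```python
from h import *
s0=st()
q=optics.grab_frame('side');save(q,'s18',s=1.5)
```

```text
t 30.15 p [0.4756 0.2508 0.1033] jaw -1.2 q [ 0.44 -0.15  1.86 -0.    1.43  0.46] F [-0.1 -0.2 -0.5] M [-0.03  0.02 -0.02] w 0.0149
```

View pics/s18.png

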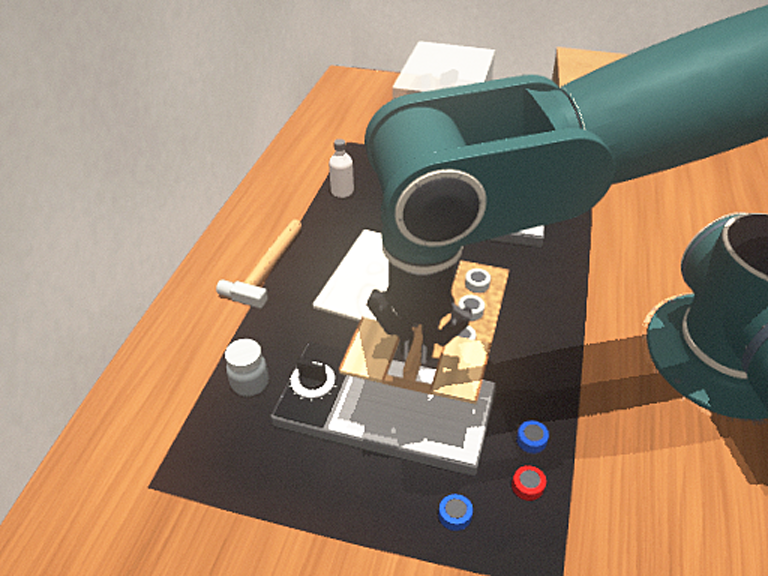

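Emit:
{"name": "drive_tool", "arguments": {"deltas": [{"tx": 1.4,"ty": -2.8,"tz": 0,"twist": 8.2},{"tx": 1.4,"ty": -2.8,"tz": 0,"twist": 8.2},{"tx": 1.4,"ty": -2.8,"tz": 0,"twist": 8.2},{"tx": 1.4,"ty": -2.8,"tz": 0,"twist": 8.2},{"tx": 1.4,"ty": -2.8,"tz": 0,"twist": 8.2}]}}

```text
time: 30.7
ee_pos: [0.544, 0.1088, 0.0978]
eef_rot: [0.642, -0.299, 0.298, -0.641]
wrist_force: [-0.0, 0.8, -0.6]
width: 0.0149
```

Emit:
{"name": "drive_tool", "arguments": {"deltas": [{"tx": 1.4,"ty": -2.8,"tz": 0,"twist": 8.2},{"tx": 1.4,"ty": -2.8,"tz": 0,"twist": 8.2},{"tx": 1.4,"ty": -2.8,"tz": 0,"twist": 8.2},{"tx": 1.4,"ty": -2.8,"tz": 0,"twist": 8.2},{"tx": 1.0,"ty": -2.6,"tz": 0,"twist": 8.2}]}}

```text
time: 31.2
ee_pos: [0.6101, -0.0292, 0.0976]
eef_rot: [0.705, -0.056, 0.054, -0.705]
wrist_force: [-0.3, 0.7, -1.3]
width: 0.0149
```

Emit:
{"name": "drive_tool", "arguments": {"deltas": [{"tx": 0,"ty": 0,"tz": 0,"twist": 2},{"tx": 0,"ty": 0,"tz": 0,"twist": 0},{"tx": 0,"ty": 0,"tz": 0,"twist": 0}]}}

```text
time: 31.5
ee_pos: [0.6097, -0.0276, 0.0982]
eef_rot: [-0.706, 0.046, -0.045, 0.706]
wrist_force: [0.2, 0.5, 0.0]
width: 0.0148
```

Run:
```python
from h import *
s0=st()
q=optics.grab_frame('side');save(q,'s19',s=1.5)
p=optics.grab_frame('wrist');save(p,'w19',s=1.5)
q=optics.grab_frame('top');save(q,'t19',s=1.5)
```

```text
t 31.5 p [ 0.6097 -0.0276  0.0982] jaw 82.7 q [-0.09  0.02  1.7   0.    1.42 -1.53] F [0.2 0.5 0. ] M [-0.02 -0.02 -0.01] w 0.0148
```

View pics/s19.png

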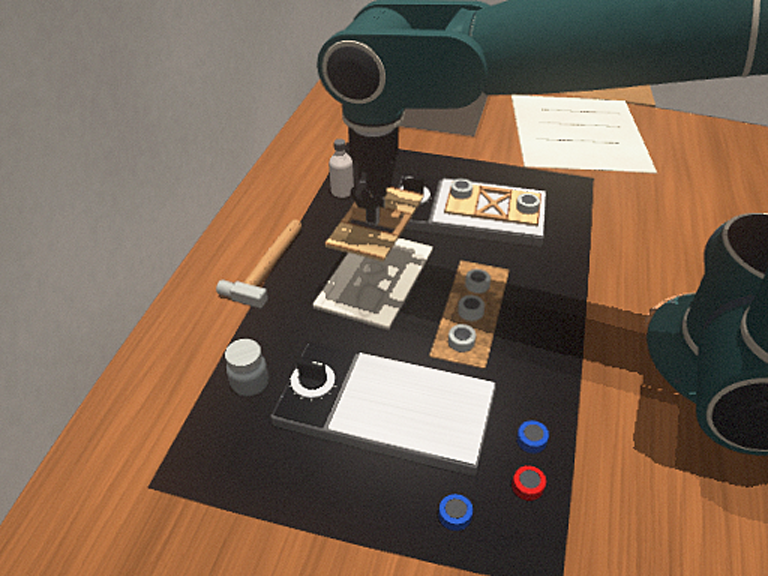

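View pics/w19.png

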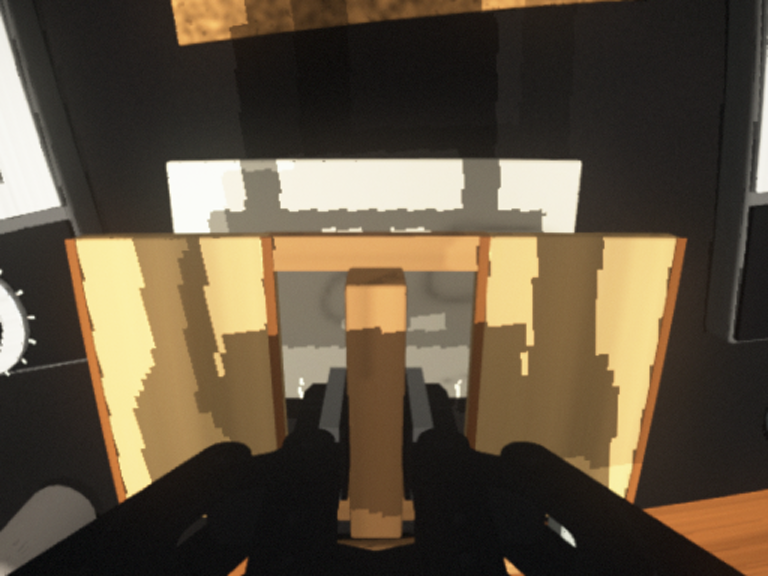

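View pics/t19.png

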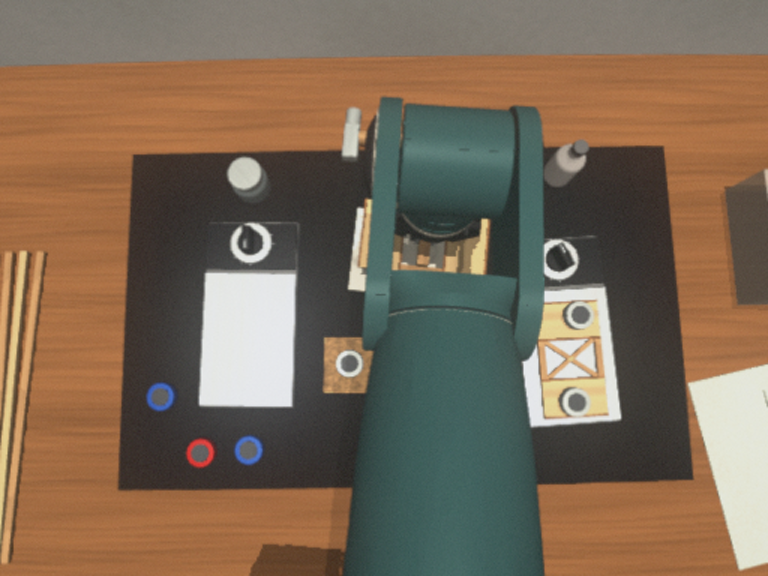

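Run:
```python
from h import *
s0=st();p=optics.grab_frame('wrist')
e=px2w(p,[[167/1.5,160/1.5],[582/1.5,160/1.5]],.01,s0);print(e)
d=e[0]-e[1];d/=np.linalg.norm(d);n=np.array([-d[1],d[0],0]);print(np.degrees(np.arctan2(d[1],d[0])),e.mean(0)+.07*n,e.mean(0)-.07*n)
f=px2w(p,[[67/1.5,238/1.5],[685/1.5,238/1.5]],s0['ee_pos'][2]+.0384,s0);print(f,f.mean(0)); d=f[0]-f[1];print(np.degrees(np.arctan2(d[1],d[0])),np.linalg.norm(d))
```

```text
t 31.65 p [ 0.61   -0.0273  0.099 ] jaw 82.8 q [-0.09  0.02  1.7   0.    1.42 -1.53] F [ 1.3 -0.2  0.8] M [ 0.02 -0.04  0.03] w 0.015
[[ 0.52899321 -0.1300605   0.01      ]
 [ 0.55669917  0.08711171  0.01      ]]
-97.27029110453493 [ 0.6122834  -0.03033291  0.01      ] [ 0.47340898 -0.01261587  0.01      ]
[[ 0.54759445 -0.11280875  0.13743374]
 [ 0.57052015  0.06714268  0.13743374]] [ 0.5590573  -0.02283303  0.13743374]
-97.26033382013857 0.18140590883857888
```

Emit:
{"name": "drive_tool", "arguments": {"deltas": [{"tx": 0.3,"ty": 0,"tz": -4,"twist": 0},{"tx": 0,"ty": 0,"tz": -4,"twist": 0},{"tx": 0,"ty": 0,"tz": -2.5,"twist": 0},{"tx": 0,"ty": 0,"tz": 0,"twist": 0},{"tx": 0,"ty": 0,"tz": 0,"twist": 0}]}}

```text
time: 32.2
ee_pos: [0.6135, -0.0276, -0.0048]
eef_rot: [0.706, -0.044, 0.045, -0.706]
wrist_force: [0.4, 0.1, 0.4]
width: 0.0148
```

Emit:
{"name": "drive_tool", "arguments": {"deltas": [{"tx": 0,"ty": 0,"tz": -0.8,"twist": 0},{"tx": 0,"ty": 0,"tz": -0.2,"twist": 0},{"tx": 0,"ty": 0,"tz": 0,"twist": 0}]}}

```text
time: 32.5
ee_pos: [0.6134, -0.0278, -0.0153]
eef_rot: [0.706, -0.044, 0.045, -0.706]
wrist_force: [-0.3, 0.7, -0.9]
width: 0.0152
```

Run:
```python
from h import *
s0=st()
q=optics.grab_frame('side');save(q,'s20',(190,130,310,230),6)
p=optics.grab_frame('wrist');save(p,'w20',s=1.5)
```

```text
t 32.5 p [ 0.6134 -0.0278 -0.0153] jaw 82.8 q [-0.09  0.12  1.79 -0.    1.23 -1.53] F [-0.3  0.7 -0.9] M [-0.04 -0.01  0.  ] w 0.0152
```

View pics/s20.png

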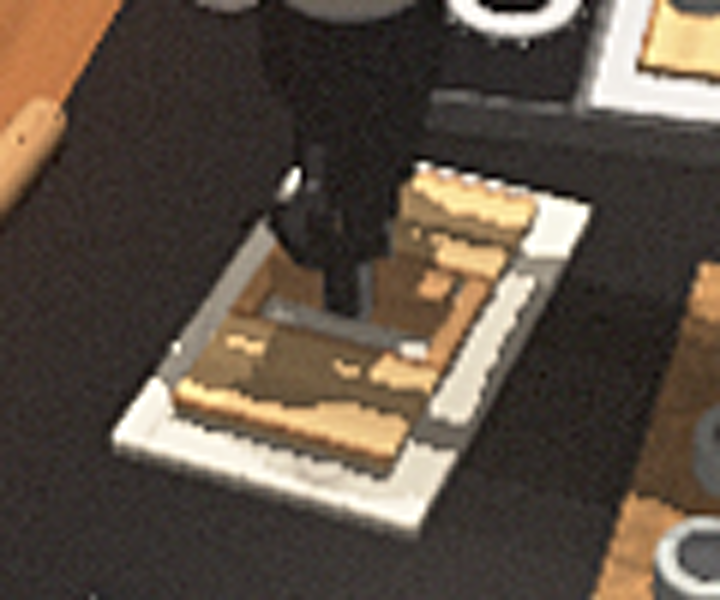

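View pics/w20.png

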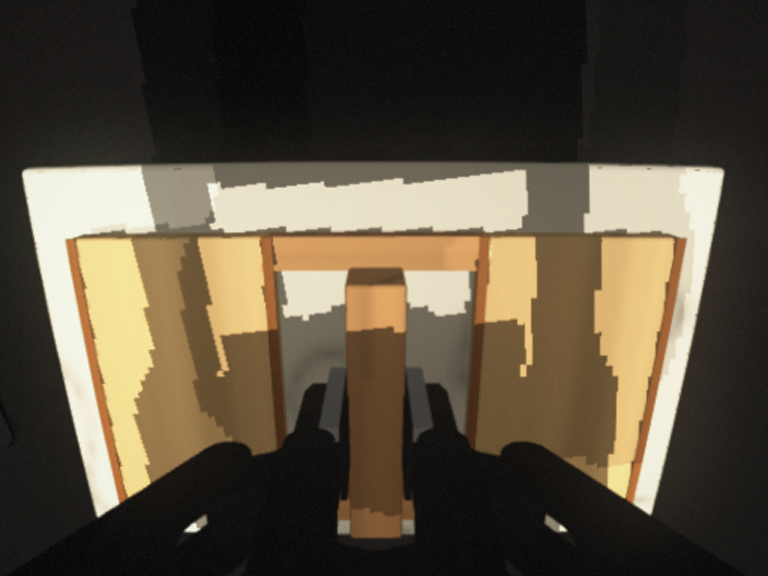

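Run:
```python
from h import *
s0=st();p=optics.grab_frame('wrist')
e=px2w(p,[[25/1.5,171/1.5],[373/1.5,163/1.5],[722/1.5,170/1.5]],.01,s0);print(e.round(4).tolist())
f=px2w(p,[[78/1.5,238/1.5],[376/1.5,236/1.5],[674/1.5,238/1.5]],s0['ee_pos'][2]+.0384,s0);print(f.round(4).tolist())
n=np.array([.992,-.1265,0]);print((f@n-(e@n)[1])*1000)
```

```text
t 32.6 p [ 0.6135 -0.0278 -0.0152] jaw 82.8 q [-0.09  0.12  1.79 -0.    1.23 -1.53] F [ 0.2 -0.4 -0.7] M [ 0.04 -0.01  0.06] w 0.0151
[[0.53, -0.1297, 0.01], [0.5429, -0.0218, 0.01], [0.5572, 0.0859, 0.01]]
[[0.5515, -0.11, 0.0232], [0.5625, -0.0234, 0.0232], [0.5736, 0.0631, 0.0232]]
[19.66669891 19.54967358 19.61440638]
```

Emit:
{"name": "drive_tool", "arguments": {"deltas": [{"tx": 0,"ty": 0.1,"tz": -0.3,"twist": 0},{"tx": 0,"ty": 0,"tz": 0,"twist": 0},{"tx": 0,"ty": 0,"tz": 0,"twist": 0}]}}

```text
time: 32.95
ee_pos: [0.6132, -0.0268, -0.0188]
eef_rot: [0.706, -0.045, 0.044, -0.706]
wrist_force: [-0.2, -0.5, -0.8]
width: 0.0148
```

Emit:
{"name": "drive_tool", "arguments": {"deltas": [{"tx": 0,"ty": 0,"tz": -0.2,"twist": 0},{"tx": 0,"ty": 0,"tz": 0,"twist": 0}]}}

```text
time: 33.15
ee_pos: [0.6135, -0.0268, -0.0204]
eef_rot: [0.706, -0.044, 0.045, -0.706]
wrist_force: [-0.4, -0.5, 3.6]
width: 0.0154
```

Light contact, about 4 N. I'll release gently and rise.

Emit:
{"name": "drive_tool", "arguments": {"deltas": [{"tx": 0,"ty": 0,"tz": 0,"twist": 0},{"tx": 0,"ty": 0,"tz": 0,"twist": 0},{"tx": 0,"ty": 0,"tz": 0,"twist": 0}], "grip": 0.38}}

```text
time: 33.45
ee_pos: [0.6132, -0.0268, -0.0208]
eef_rot: [-0.706, 0.045, -0.045, 0.706]
wrist_force: [-0.5, -0.2, -0.1]
width: 0.0327
```

Emit:
{"name": "drive_tool", "arguments": {"deltas": [{"tx": 0,"ty": 0,"tz": 2,"twist": 0},{"tx": 0,"ty": 0,"tz": 4,"twist": 0},{"tx": 0,"ty": 0,"tz": 5,"twist": -4},{"tx": -2,"ty": 0.5,"tz": 3.5,"twist": -8},{"tx": -4,"ty": 1,"tz": 0,"twist": -8}]}}

```text
time: 33.95
ee_pos: [0.5557, -0.0122, 0.1297]
eef_rot: [-0.686, 0.166, -0.171, 0.687]
wrist_force: [0.6, 0.8, -0.0]
width: 0.0324
```

Emit:
{"name": "drive_tool", "arguments": {"deltas": [{"tx": -4,"ty": 1,"tz": 0,"twist": -8},{"tx": -4,"ty": 1,"tz": 0,"twist": -8},{"tx": -4,"ty": 1,"tz": 0,"twist": -8},{"tx": 0,"ty": 0,"tz": 0,"twist": 0},{"tx": 0,"ty": 0,"tz": 0,"twist": 0}], "grip": 0.7}}

```text
time: 34.45
ee_pos: [0.4333, 0.0183, 0.1249]
eef_rot: [-0.638, 0.305, -0.306, 0.638]
wrist_force: [0.6, -0.5, -0.5]
width: 0.0598
```

Run:
```python
from h import *
s0=st()
q=optics.grab_frame('side');save(q,'s21',s=1.5)
s0,p=look(['w2_c','w4_c','block_frame_mid'],dict(w2_c=.023,w4_c=.023,block_frame_mid=.018),'w21')
```

```text
t 34.45 p [0.4333 0.0183 0.1249] jaw 38.9 q [-0.02 -0.41  2.03 -0.    1.52 -0.69] F [ 0.6 -0.5 -0.5] M [-0.    0.04  0.  ] w 0.0598
t 34.5 p [0.4337 0.0181 0.1247] jaw 38.9 q [-0.02 -0.41  2.03 -0.    1.52 -0.7 ] F [0.9 0.4 0.3] M [0.01 0.01 0.  ] w 0.0598
w2_c 0.62 [279, 94, 332, 152] rect c(434,85) 44x43 ang 20.7 circ [435.  85.] 22.4
w4_c 0.56 [224, 159, 274, 208] rect c(432,14) 43x45 ang 65.6 circ [432.  15.] 23.0
w4_c 0.56 [237, 203, 474, 361] rect c(608,41) 77x139 ang 83.0 circ [608.  41.] 77.5
w4_c 0.3 [0, 271, 210, 384] rect c(345,-242) 179x69 ang 68.8 circ [ 377. -254.] 89.4
block_frame_mid 0.75 [261, 230, 450, 368] rect c(617,31) 61x106 ang 83.3 circ [617.  34.] 57.5
```

View pics/s21.png

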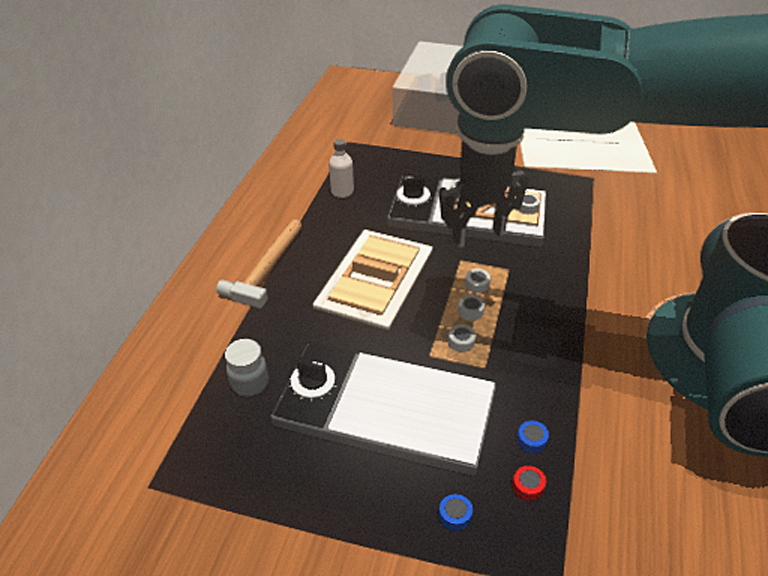

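View pics/w21.png

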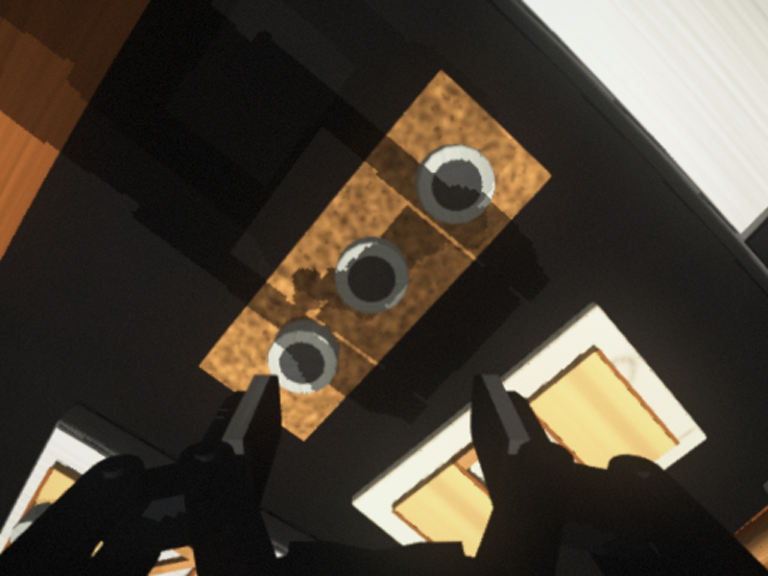

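Emit:
{"name": "drive_tool", "arguments": {"deltas": [{"tx": -0.1,"ty": -0.3,"tz": -4.5,"twist": 0},{"tx": 0,"ty": 0,"tz": -4.5,"twist": 0},{"tx": 0,"ty": 0,"tz": -4,"twist": 0},{"tx": 0,"ty": 0,"tz": 0,"twist": 0},{"tx": 0,"ty": 0,"tz": 0,"twist": 0}]}}

```text
time: 35.2
ee_pos: [0.4326, 0.0151, -0.005]
eef_rot: [0.638, -0.306, 0.305, -0.637]
wrist_force: [-0.1, 0.4, 0.3]
width: 0.0602
```

Run:
```python
from h import *
s0=st();p=optics.grab_frame('wrist');save(p,'w22',(120,170,400,384),2.8)
```

```text
t 35.2 p [ 0.4326  0.0151 -0.005 ] jaw 38.8 q [-0.02 -0.31  2.17 -0.    1.28 -0.7 ] F [-0.1  0.4  0.3] M [ 0.03 -0.01 -0.01] w 0.0602
```

View pics/w22.png

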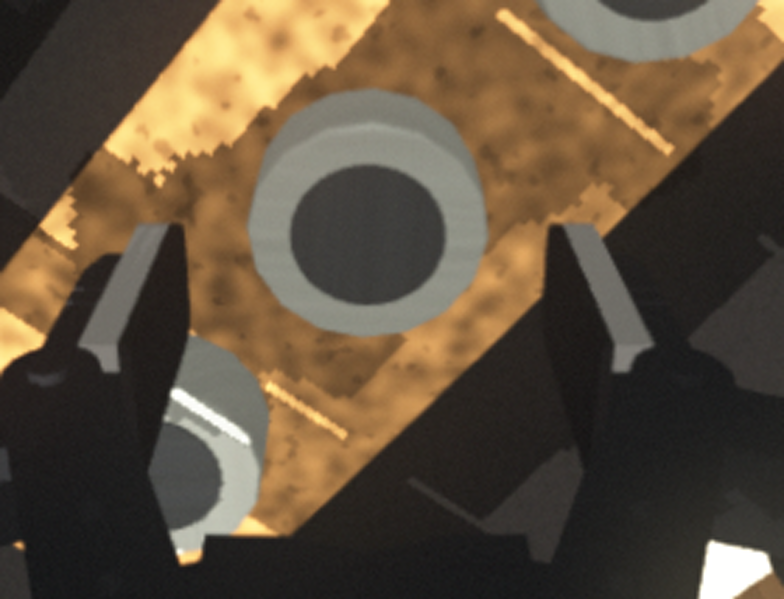

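Emit:
{"name": "drive_tool", "arguments": {"deltas": [{"tx": 0,"ty": 0,"tz": -1.5,"twist": 0},{"tx": 0,"ty": 0,"tz": -1,"twist": 0},{"tx": 0,"ty": 0,"tz": -0.3,"twist": 0},{"tx": 0,"ty": 0,"tz": 0,"twist": 0}]}}

```text
time: 35.65
ee_pos: [0.4326, 0.0152, -0.0331]
eef_rot: [-0.638, 0.306, -0.306, 0.638]
wrist_force: [0.1, 0.1, -0.5]
width: 0.0596
```

Emit:
{"name": "drive_tool", "arguments": {"deltas": [{"tx": 0,"ty": 0,"tz": 0,"twist": 0},{"tx": 0,"ty": 0,"tz": 0,"twist": 0},{"tx": 0,"ty": 0,"tz": 0,"twist": 0},{"tx": 0,"ty": 0,"tz": 0,"twist": 0}], "grip": 0, "grip_force": 70}}

```text
time: 36.05
ee_pos: [0.433, 0.0152, -0.0324]
eef_rot: [-0.637, 0.305, -0.306, 0.638]
wrist_force: [-2.5, 0.9, 7.1]
width: 0.0418
```

Run:
```python
from h import *
s0=st();
```

```text
t 36.05 p [ 0.433   0.0152 -0.0324] jaw 38.8 q [-0.02 -0.27  2.19  0.    1.22 -0.7 ] F [-2.5  0.9  7.1] M [ 0.06  0.42 -0.01] w 0.0418
```

Emit:
{"name": "drive_tool", "arguments": {"deltas": [{"tx": 0,"ty": 0,"tz": 2,"twist": 0},{"tx": 0,"ty": 0,"tz": 4,"twist": 0},{"tx": 2.2,"ty": 0,"tz": 4,"twist": 4},{"tx": 4.5,"ty": 0.3,"tz": 1,"twist": 8},{"tx": 4.5,"ty": 0.3,"tz": 0,"twist": 8}]}}

```text
time: 36.55
ee_pos: [0.5471, 0.0213, 0.0799]
eef_rot: [-0.681, 0.187, -0.19, 0.682]
wrist_force: [0.8, 0.5, -1.4]
width: 0.042
```

Emit:
{"name": "drive_tool", "arguments": {"deltas": [{"tx": 4.5,"ty": 0.3,"tz": 0,"twist": 8},{"tx": 4.5,"ty": 0.3,"tz": 0,"twist": 8},{"tx": 1,"ty": 0.2,"tz": 0,"twist": 8},{"tx": 0,"ty": 0,"tz": 0,"twist": 0},{"tx": 0,"ty": 0,"tz": 0,"twist": 0}]}}

```text
time: 37.05
ee_pos: [0.6438, 0.0292, 0.0762]
eef_rot: [0.706, -0.046, 0.046, -0.706]
wrist_force: [-0.4, -0.1, -2.6]
width: 0.0418
```

```bash
cat >> h.py <<'E'
C=np.array([.6133,-.0275]);a_=np.radians(82.8)
U=np.array([np.cos(a_),np.sin(a_)]);V=np.array([np.sin(a_),-np.cos(a_)])
def loc(xy): d=np.array(xy)[:2]-C;return (np.array([d@U,d@V])*1000).round(1)
E
python3 - <<'E'
from h import *
s0,p=look(['block_frame_mid'],dict(block_frame_mid=.018),'w23');print(loc(s0['ee_pos']))
q=optics.grab_frame('side');save(q,'s23',s=1.5)
E
```

```text
t 37.05 p [0.6438 0.0292 0.0762] jaw 82.6 q [ 0.01  0.11  1.65 -0.    1.39 -1.44] F [-0.4 -0.1 -2.6] M [-0.03 -0.01  0.07] w 0.0418
block_frame_mid 0.56 [40, 98, 293, 230] rect c(612,-30) 183x102 ang 82.8 circ [612. -29.] 103.9
[60.  23.1]
```

View pics/w23.png

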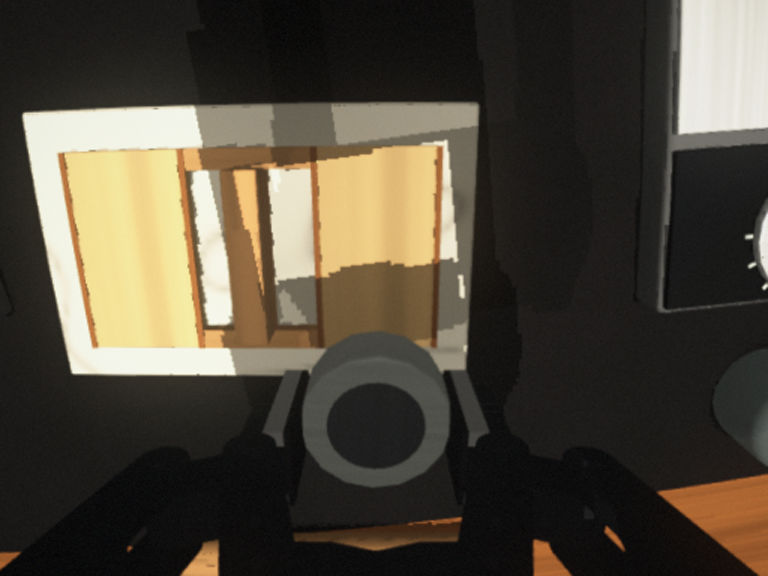

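View pics/s23.png

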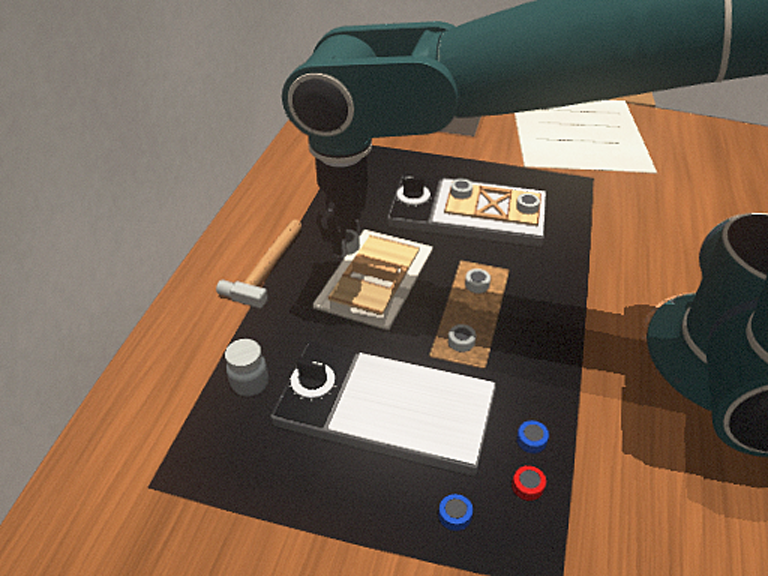

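Emit:
{"name": "drive_tool", "arguments": {"deltas": [{"tx": 0.1,"ty": -0.1,"tz": -4,"twist": 0},{"tx": 0,"ty": 0,"tz": -3,"twist": 0},{"tx": 0,"ty": 0,"tz": -1.5,"twist": 0},{"tx": 0,"ty": 0,"tz": 0,"twist": 0},{"tx": 0,"ty": 0,"tz": 0,"twist": 0}]}}

```text
time: 37.7
ee_pos: [0.6458, 0.0282, -0.0072]
eef_rot: [-0.706, 0.044, -0.045, 0.706]
wrist_force: [-0.0, 0.5, -2.0]
width: 0.0418
```

Run:
```python
from h import *
s0=st();p=optics.grab_frame('wrist');save(p,'w24',s=1.5);print(loc(s0['ee_pos']))
```

```text
t 37.7 p [ 0.6458  0.0282 -0.0072] jaw 82.7 q [ 0.    0.18  1.71 -0.    1.25 -1.44] F [-0.   0.5 -2. ] M [-0.02  0.    0.03] w 0.0418
[59.3 25.2]
```

View pics/w24.png

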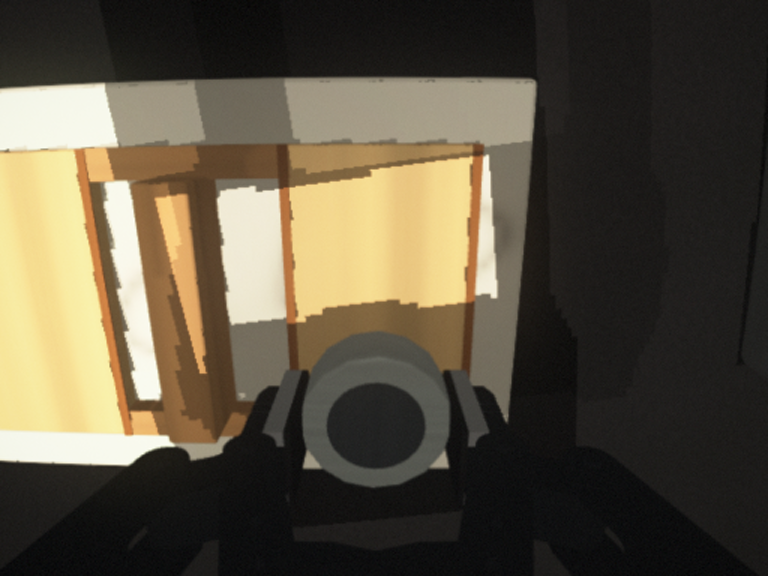

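Emit:
{"name": "drive_tool", "arguments": {"deltas": [{"tx": 0,"ty": 0,"tz": -0.6,"twist": 0},{"tx": 0,"ty": 0,"tz": -0.2,"twist": 0},{"tx": 0,"ty": 0,"tz": 0,"twist": 0},{"tx": 0,"ty": 0,"tz": 0,"twist": 0}]}}

```text
time: 38.15
ee_pos: [0.6453, 0.0282, -0.0165]
eef_rot: [0.706, -0.045, 0.045, -0.706]
wrist_force: [0.2, 0.1, -2.5]
width: 0.0414
```

Emit:
{"name": "drive_tool", "arguments": {"deltas": [{"tx": 0,"ty": 0,"tz": -0.2,"twist": 0},{"tx": 0,"ty": 0,"tz": 0,"twist": 0}]}}

```text
time: 38.35
ee_pos: [0.6456, 0.0282, -0.0174]
eef_rot: [-0.706, 0.044, -0.045, 0.706]
wrist_force: [-6.3, -0.1, 9.9]
width: 0.0419
```

Contact. I'll release, rise and go for the weight at (.434,.085).

Emit:
{"name": "drive_tool", "arguments": {"deltas": [{"tx": 0,"ty": 0,"tz": 0,"twist": 0},{"tx": 0,"ty": 0,"tz": 0,"twist": 0},{"tx": 0,"ty": 0,"tz": 0,"twist": 0}], "grip": 0.7}}

```text
time: 38.65
ee_pos: [0.6454, 0.0282, -0.0187]
eef_rot: [0.706, -0.045, 0.045, -0.706]
wrist_force: [0.1, 0.1, 0.3]
width: 0.0596
```

Emit:
{"name": "drive_tool", "arguments": {"deltas": [{"tx": 0,"ty": 0,"tz": 2,"twist": 0},{"tx": 0,"ty": 0,"tz": 4,"twist": 0},{"tx": 0,"ty": 0,"tz": 4.5,"twist": 0},{"tx": -3,"ty": 0.9,"tz": 3,"twist": -8},{"tx": -4.6,"ty": 1.2,"tz": 0,"twist": -8}]}}

```text
time: 39.15
ee_pos: [0.5712, 0.0491, 0.1209]
eef_rot: [-0.692, 0.142, -0.147, 0.693]
wrist_force: [-0.0, 0.1, 0.3]
width: 0.0602
```

Emit:
{"name": "drive_tool", "arguments": {"deltas": [{"tx": -4.6,"ty": 1.2,"tz": 0,"twist": -8},{"tx": -4.6,"ty": 1.2,"tz": 0,"twist": -8},{"tx": -4.4,"ty": 1.2,"tz": 0,"twist": -8},{"tx": 0,"ty": 0,"tz": 0,"twist": -4},{"tx": 0,"ty": 0,"tz": 0,"twist": 0}]}}

```text
time: 39.65
ee_pos: [0.4329, 0.0855, 0.117]
eef_rot: [-0.637, 0.305, -0.306, 0.638]
wrist_force: [-0.9, 0.1, -0.5]
width: 0.0602
```

Run:
```python
from h import *
s0,p=look(['w2_c','w4_c'],dict(w2_c=.023,w4_c=.023),'w25')
q=optics.grab_frame('side');save(q,'s25',s=1.5)
for n in ['w2_c','w4_c']: 
  for r in models.masks_of(q,n): print(n,r['score'],r['extent'])
```

```text
t 39.65 p [0.4329 0.0855 0.117 ] jaw 38.8 q [ 0.14 -0.39  2.02  0.    1.5  -0.54] F [-0.9  0.1 -0.5] M [ 0.01 -0.01  0.  ] w 0.0602
w2_c 0.81 [230, 159, 283, 212] rect c(435,86) 43x45 ang 38.7 circ [435.  87.] 23.3
w2_c 0.66 [99, 112, 316, 326] rect c(428,17) 225x86 ang 88.5 circ [427.  17.] 118.0
w4_c 0.45 [374, 363, 392, 378] rect c(673,11) 22x17 ang 36.1 circ [672.  12.] 12.1
w2_c 0.56 [299.7, 215.6, 317.8, 234.9]
w4_c 0.78 [221.6, 180.8, 241.0, 198.4]
```

View pics/s25.png

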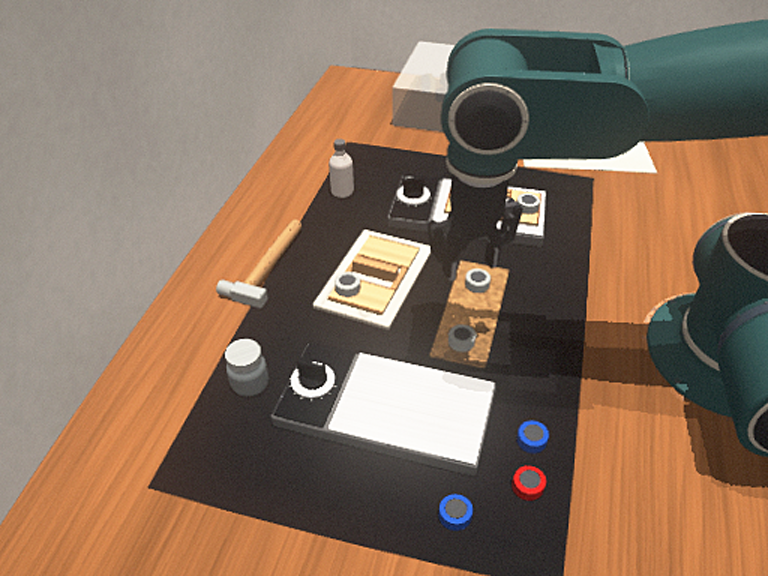

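View pics/w25.png

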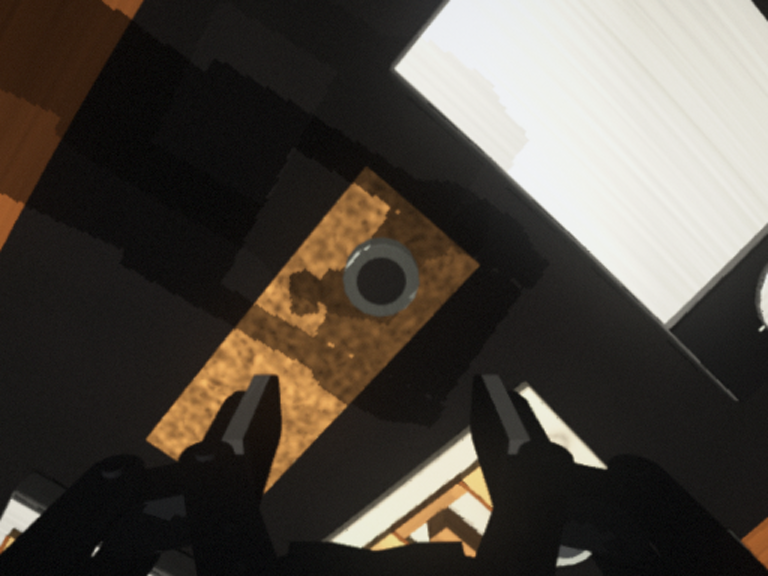

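Emit:
{"name": "drive_tool", "arguments": {"deltas": [{"tx": 0.2,"ty": 0.1,"tz": -4.5,"twist": 0},{"tx": 0,"ty": 0,"tz": -4.5,"twist": 0},{"tx": 0,"ty": 0,"tz": -3.5,"twist": 0},{"tx": 0,"ty": 0,"tz": -1.5,"twist": 0},{"tx": 0,"ty": 0,"tz": -0.5,"twist": 0}]}}

```text
time: 40.45
ee_pos: [0.4342, 0.0859, -0.0309]
eef_rot: [0.638, -0.307, 0.304, -0.637]
wrist_force: [-1.2, -0.6, 0.8]
width: 0.0603
```

Emit:
{"name": "drive_tool", "arguments": {"deltas": [{"tx": 0,"ty": 0,"tz": -0.4,"twist": 0},{"tx": 0,"ty": 0,"tz": 0,"twist": 0},{"tx": 0,"ty": 0,"tz": 0,"twist": 0}]}}

```text
time: 40.75
ee_pos: [0.436, 0.0862, -0.0317]
eef_rot: [-0.637, 0.305, -0.306, 0.638]
wrist_force: [-0.3, -0.2, 1.2]
width: 0.0597
```

Emit:
{"name": "drive_tool", "arguments": {"deltas": [{"tx": 0,"ty": 0,"tz": 0,"twist": 0},{"tx": 0,"ty": 0,"tz": 0,"twist": 0},{"tx": 0,"ty": 0,"tz": 0,"twist": 0},{"tx": 0,"ty": 0,"tz": 0,"twist": 0}], "grip": 0}}

```text
time: 41.15
ee_pos: [0.436, 0.0863, -0.0314]
eef_rot: [-0.637, 0.305, -0.306, 0.638]
wrist_force: [-2.7, 0.0, 10.2]
width: 0.0419
```

Run:
```python
from h import *
s0=st();
```

```text
t 41.15 p [ 0.436   0.0863 -0.0314] jaw 38.8 q [ 0.14 -0.24  2.17  0.    1.22 -0.54] F [-2.7  0.  10.2] M [-0.12  0.58  0.06] w 0.0419
```

Emit:
{"name": "drive_tool", "arguments": {"deltas": [{"tx": 0,"ty": 0,"tz": 2,"twist": 0},{"tx": 0,"ty": 0,"tz": 4,"twist": 4},{"tx": 1.5,"ty": -0.5,"tz": 4,"twist": 8},{"tx": 3.6,"ty": -1.2,"tz": 1.5,"twist": 8},{"tx": 3.6,"ty": -1.2,"tz": 0,"twist": 8}]}}

```text
time: 41.65
ee_pos: [0.5248, 0.057, 0.0862]
eef_rot: [-0.693, 0.138, -0.142, 0.694]
wrist_force: [-0.0, 1.1, -2.1]
width: 0.0422
```

Emit:
{"name": "drive_tool", "arguments": {"deltas": [{"tx": 3.6,"ty": -1.2,"tz": 0,"twist": 8},{"tx": 3.6,"ty": -1.2,"tz": 0,"twist": 8},{"tx": 0,"ty": 0,"tz": 0,"twist": 0},{"tx": 0,"ty": 0,"tz": 0,"twist": 0}]}}

```text
time: 42.05
ee_pos: [0.5943, 0.033, 0.0818]
eef_rot: [0.706, -0.046, 0.045, -0.706]
wrist_force: [-1.4, -0.9, -3.0]
width: 0.0417
```

Run:
```python
from h import *
s0,p=look(['w2_c','w4_c','block_frame_mid'],dict(w2_c=.038,w4_c=.038,block_frame_mid=.018),'w26');print(loc(s0['ee_pos']))
q=optics.grab_frame('side');save(q,'s26',s=1.5)
```

```text
t 42.05 p [0.5943 0.033  0.0818] jaw 82.7 q [ 0.01 -0.    1.75  0.    1.39 -1.43] F [-1.4 -0.9 -3. ] M [ 0.01 -0.01  0.03] w 0.0417
w2_c 0.72 [200, 218, 300, 322] rect c(648,23) 75x89 ang 85.4 circ [648.  23.] 44.9
block_frame_mid 0.75 [1, 356, 9, 376] rect c(742,-238) 9x30 ang 65.3 circ [ 740. -241.] 15.2
block_frame_mid 0.68 [58, 162, 294, 282] rect c(611,-29) 183x102 ang 82.8 circ [611. -30.] 102.8
[ 57.6 -26.5]
```

View pics/w26.png

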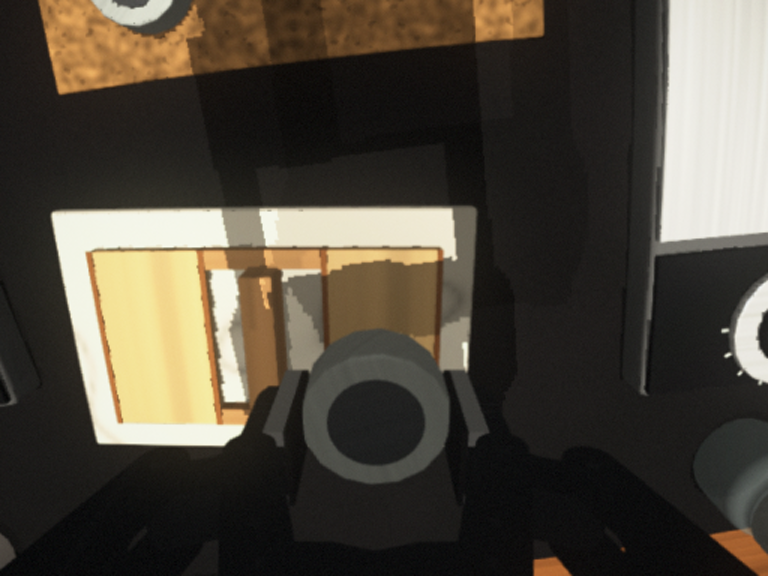

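View pics/s26.png

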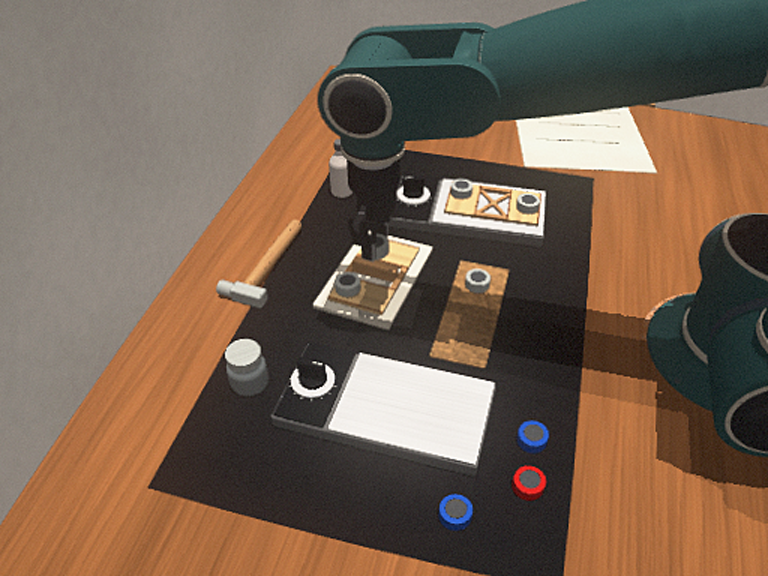

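Emit:
{"name": "drive_tool", "arguments": {"deltas": [{"tx": 0,"ty": 0.1,"tz": -4,"twist": 0},{"tx": 0,"ty": 0,"tz": -3,"twist": 0},{"tx": 0,"ty": 0,"tz": -1.0,"twist": 0},{"tx": 0,"ty": 0,"tz": 0,"twist": 0},{"tx": 0,"ty": 0,"tz": 0,"twist": 0}]}}

```text
time: 42.8
ee_pos: [0.595, 0.0343, 0.004]
eef_rot: [-0.706, 0.044, -0.045, 0.706]
wrist_force: [0.4, -0.3, -2.3]
width: 0.0414
```

Run:
```python
from h import *
s0=st();p=optics.grab_frame('wrist');save(p,'w27',s=1.5);print(loc(s0['ee_pos']))
q=optics.grab_frame('side');save(q,'s27',(190,130,310,230),6)
```

```text
t 42.8 p [0.595  0.0343 0.004 ] jaw 82.8 q [ 0.01  0.06  1.82  0.    1.26 -1.43] F [ 0.4 -0.3 -2.3] M [ 0.02  0.01 -0.02] w 0.0414
[ 59.  -25.9]
```

View pics/w27.png

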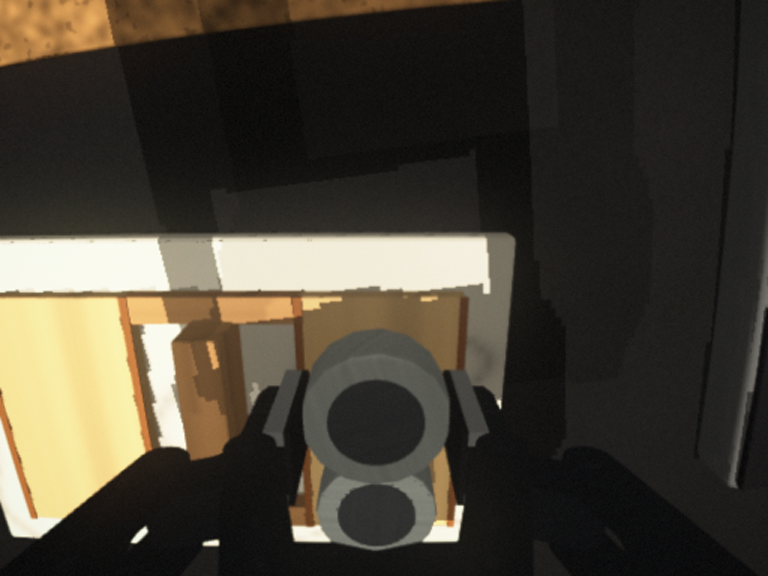

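View pics/s27.png

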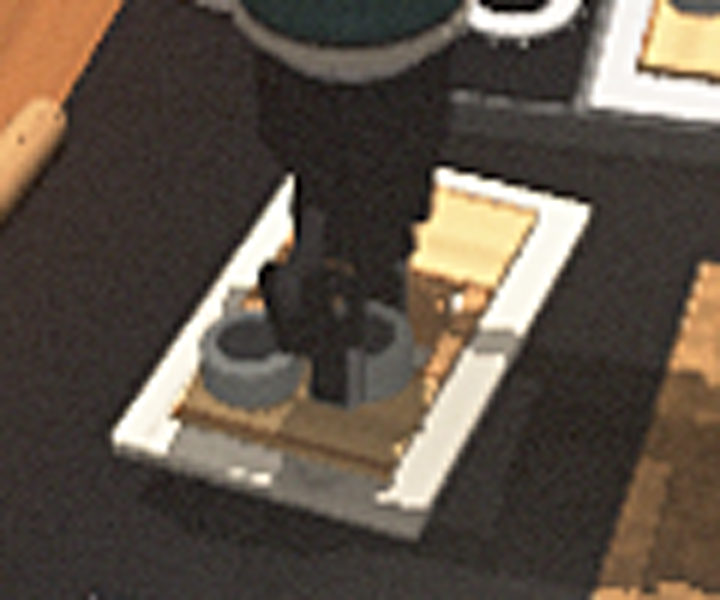

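Emit:
{"name": "drive_tool", "arguments": {"deltas": [{"tx": 0,"ty": 0,"tz": -1.2,"twist": 0},{"tx": 0,"ty": 0,"tz": -0.5,"twist": 0},{"tx": 0,"ty": 0,"tz": -0.1,"twist": 0},{"tx": 0,"ty": 0,"tz": 0,"twist": 0},{"tx": 0,"ty": 0,"tz": 0,"twist": 0}]}}

```text
time: 43.4
ee_pos: [0.5943, 0.0342, -0.0157]
eef_rot: [-0.706, 0.045, -0.045, 0.706]
wrist_force: [-0.8, 0.3, -1.8]
width: 0.0415
```

Emit:
{"name": "drive_tool", "arguments": {"deltas": [{"tx": 0,"ty": 0,"tz": -0.2,"twist": 0},{"tx": 0,"ty": 0,"tz": 0,"twist": 0}]}}

```text
time: 43.6
ee_pos: [0.5946, 0.0342, -0.0164]
eef_rot: [-0.706, 0.044, -0.045, 0.706]
wrist_force: [-8.0, -0.0, 12.6]
width: 0.0415
```

Emit:
{"name": "drive_tool", "arguments": {"deltas": [{"tx": 0,"ty": 0,"tz": 0,"twist": 0},{"tx": 0,"ty": 0,"tz": 0,"twist": 0},{"tx": 0,"ty": 0,"tz": 0,"twist": 0}], "grip": 0.7}}

```text
time: 43.9
ee_pos: [0.5943, 0.0342, -0.0177]
eef_rot: [-0.706, 0.045, -0.045, 0.706]
wrist_force: [0.1, 0.4, -0.2]
width: 0.0601
```

Emit:
{"name": "drive_tool", "arguments": {"deltas": [{"tx": 0,"ty": 0,"tz": 2,"twist": 0},{"tx": 0,"ty": 0,"tz": 4,"twist": 0},{"tx": 0,"ty": 0,"tz": 4.5,"twist": 0},{"tx": -3,"ty": -1.7,"tz": 3,"twist": -8},{"tx": -4.0,"ty": -2.2,"tz": 0,"twist": -8}]}}

```text
time: 44.4
ee_pos: [0.5259, -0.0048, 0.1218]
eef_rot: [-0.692, 0.142, -0.146, 0.693]
wrist_force: [0.1, -0.0, -0.2]
width: 0.0598
```

Emit:
{"name": "drive_tool", "arguments": {"deltas": [{"tx": -4.0,"ty": -2.2,"tz": 0,"twist": -8},{"tx": -4.0,"ty": -2.2,"tz": 0,"twist": -8},{"tx": -1.2,"ty": -0.6,"tz": 0,"twist": -8},{"tx": 0,"ty": 0,"tz": 0,"twist": -4},{"tx": 0,"ty": 0,"tz": 0,"twist": 0}]}}

```text
time: 44.9
ee_pos: [0.4321, -0.0551, 0.1176]
eef_rot: [-0.637, 0.306, -0.307, 0.637]
wrist_force: [-0.4, -1.0, 0.1]
width: 0.0597
```

Run:
```python
from h import *
s0,p=look(['w2_c','w4_c'],dict(w2_c=.023,w4_c=.023),'w28')
q=optics.grab_frame('side');save(q,'s28',s=1.5)
```

```text
t 44.9 p [ 0.4321 -0.0551  0.1176] jaw 38.7 q [-0.19 -0.4   2.03  0.    1.51 -0.86] F [-0.4 -1.   0.1] M [ 0.01 -0.03  0.02] w 0.0597
w2_c 0.8 [426, 198, 484, 249] rect c(599,32) 58x45 ang 17.2 circ [599.  32.] 29.3
w4_c 0.77 [456, 235, 509, 285] rect c(653,27) 46x58 ang 86.1 circ [652.  27.] 30.1
```

View pics/s28.png

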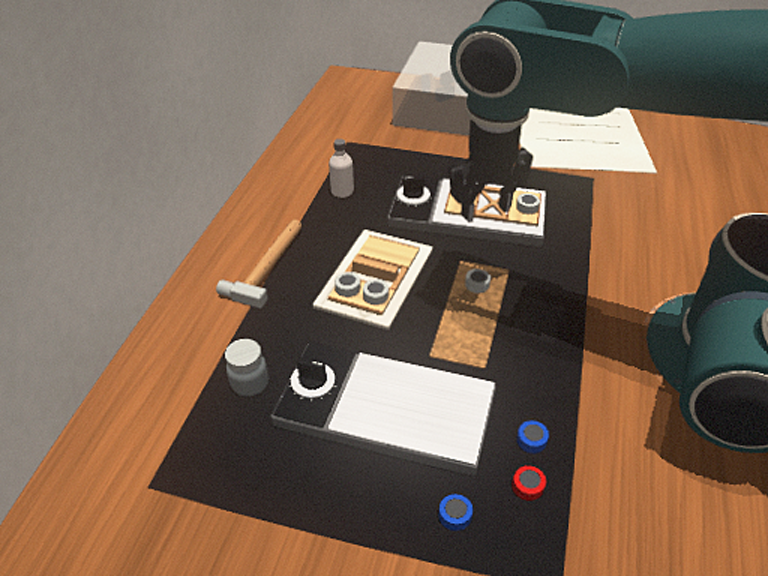

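View pics/w28.png

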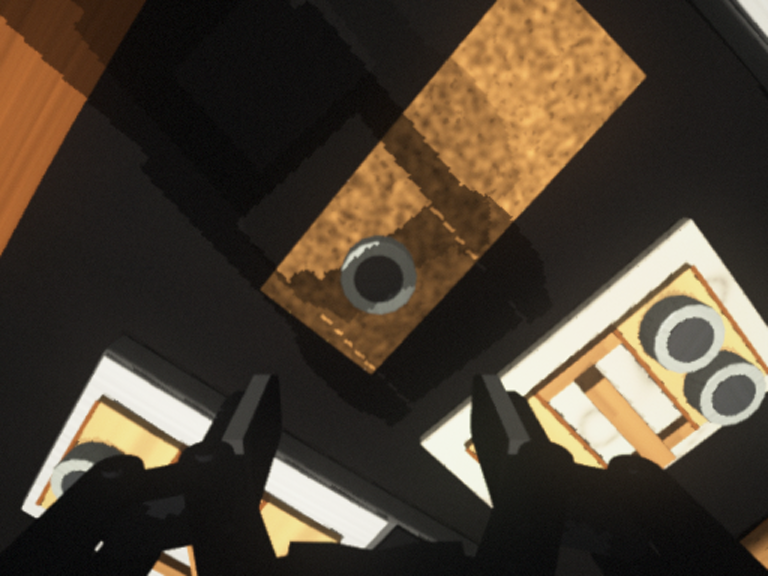

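Emit:
{"name": "drive_tool", "arguments": {"deltas": [{"tx": 0.1,"ty": 0.1,"tz": -4.5,"twist": 0},{"tx": 0,"ty": 0,"tz": -4.5,"twist": 0},{"tx": 0,"ty": 0,"tz": -3.5,"twist": 0},{"tx": 0,"ty": 0,"tz": -1.5,"twist": 0},{"tx": 0,"ty": 0,"tz": -0.5,"twist": 0}]}}

```text
time: 45.6
ee_pos: [0.4322, -0.0534, -0.0298]
eef_rot: [0.638, -0.306, 0.304, -0.638]
wrist_force: [-0.6, -0.9, -0.2]
width: 0.0598
```

Emit:
{"name": "drive_tool", "arguments": {"deltas": [{"tx": 0,"ty": 0,"tz": -0.4,"twist": 0},{"tx": 0,"ty": 0,"tz": 0,"twist": 0},{"tx": 0,"ty": 0,"tz": 0,"twist": 0}]}}

```text
time: 45.9
ee_pos: [0.4339, -0.0539, -0.0307]
eef_rot: [-0.638, 0.305, -0.306, 0.638]
wrist_force: [0.5, 0.2, -0.2]
width: 0.0601
```

Run:
```python
from h import *
s0=st();p=optics.grab_frame('wrist');save(p,'w29',(120,170,400,384),2.8)
```

```text
t 45.9 p [ 0.4339 -0.0539 -0.0307] jaw 38.8 q [-0.18 -0.26  2.18 -0.    1.22 -0.86] F [ 0.5  0.2 -0.2] M [ 0.01  0.02 -0.01] w 0.0601
```

View pics/w29.png

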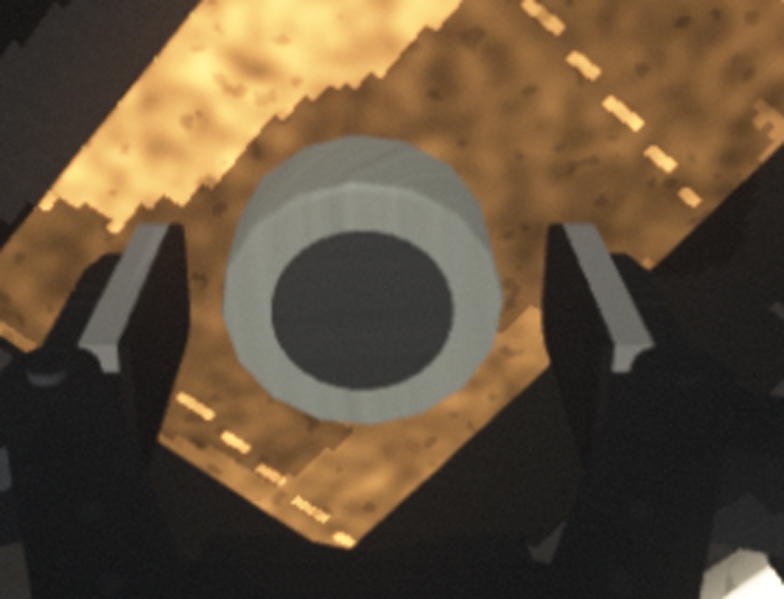

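Well centred. I'll go 2 mm deeper and grip.

Emit:
{"name": "drive_tool", "arguments": {"deltas": [{"tx": -0.1,"ty": 0,"tz": -0.2,"twist": 0},{"tx": 0,"ty": 0,"tz": 0,"twist": 0},{"tx": 0,"ty": 0,"tz": 0,"twist": 0},{"tx": 0,"ty": 0,"tz": 0,"twist": 0},{"tx": 0,"ty": 0,"tz": 0,"twist": 0}], "grip": 0}}

```text
time: 46.45
ee_pos: [0.4327, -0.0539, -0.0328]
eef_rot: [-0.638, 0.305, -0.306, 0.638]
wrist_force: [-2.1, 1.0, 8.9]
width: 0.0419
```

Run:
```python
from h import *
s0=st();print(C-60e-3*U)
```

```text
t 46.45 p [ 0.4327 -0.0539 -0.0328] jaw 38.8 q [-0.18 -0.26  2.18  0.    1.22 -0.86] F [-2.1  1.   8.9] M [0.05 0.46 0.04] w 0.0419
[ 0.60578001 -0.08702688]
```

Emit:
{"name": "drive_tool", "arguments": {"deltas": [{"tx": 0,"ty": 0,"tz": 2,"twist": 0},{"tx": 0,"ty": 0,"tz": 4,"twist": 4},{"tx": 1.6,"ty": -0.2,"tz": 4,"twist": 8},{"tx": 3.9,"ty": -0.8,"tz": 1.5,"twist": 8},{"tx": 3.9,"ty": -0.8,"tz": 0,"twist": 8}]}}

```text
time: 46.95
ee_pos: [0.5288, -0.0723, 0.0849]
eef_rot: [-0.693, 0.138, -0.142, 0.693]
wrist_force: [0.2, -0.7, -1.7]
width: 0.0418
```

Emit:
{"name": "drive_tool", "arguments": {"deltas": [{"tx": 3.9,"ty": -0.8,"tz": 0,"twist": 8},{"tx": 3.9,"ty": -0.8,"tz": 0,"twist": 8},{"tx": 0,"ty": 0,"tz": 0,"twist": 0},{"tx": 0,"ty": 0,"tz": 0,"twist": 0}]}}

```text
time: 47.35
ee_pos: [0.6041, -0.0878, 0.0803]
eef_rot: [-0.706, 0.046, -0.044, 0.706]
wrist_force: [-0.2, -0.1, -2.7]
width: 0.0414
```

Run:
```python
from h import *
s0,p=look(['w2_c','w4_c','block_frame_mid'],dict(w2_c=.038,w4_c=.038,block_frame_mid=.018),'w30');print(loc(s0['ee_pos']))
q=optics.grab_frame('side');save(q,'s30',s=1.5)
```

```text
t 47.35 p [ 0.6041 -0.0878  0.0803] jaw 82.7 q [-0.19  0.03  1.72  0.    1.39 -1.63] F [-0.2 -0.1 -2.7] M [-0.03  0.01  0.01] w 0.0414
w2_c 0.62 [386, 137, 454, 202] rect c(592,29) 48x44 ang 87.1 circ [592.  28.] 25.3
w4_c 0.91 [375, 205, 441, 266] rect c(641,22) 54x43 ang 41.7 circ [641.  22.] 27.2
block_frame_mid 0.84 [212, 135, 457, 256] rect c(612,-28) 182x101 ang 82.8 circ [602. -28.] 98.9
[-61.   -1.6]
```

View pics/w30.png

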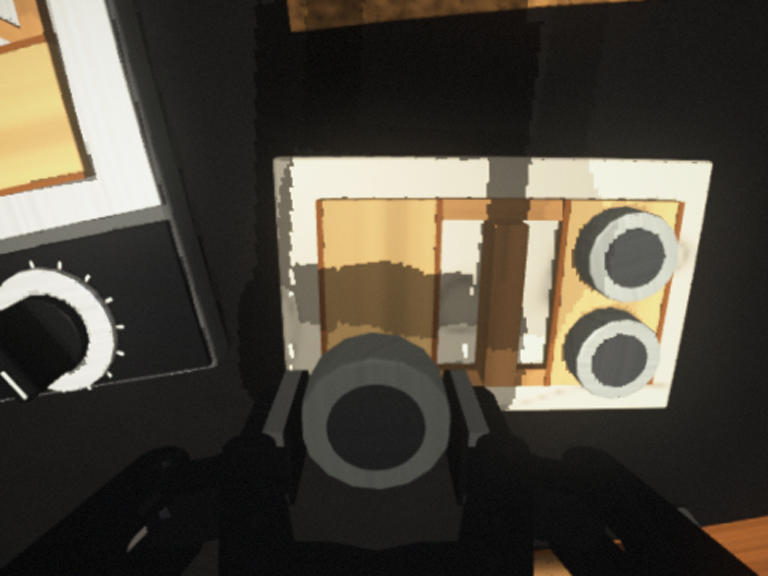

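View pics/s30.png

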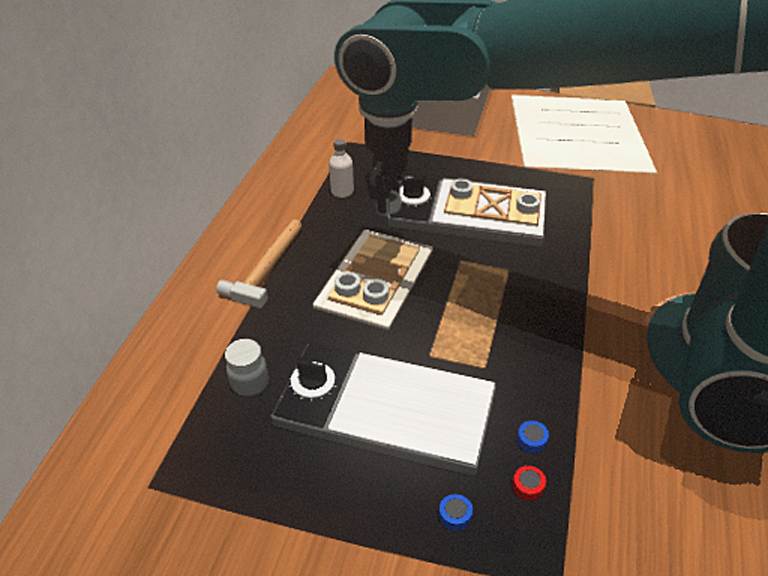

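Emit:
{"name": "drive_tool", "arguments": {"deltas": [{"tx": 0.1,"ty": 0,"tz": -4,"twist": 0},{"tx": 0,"ty": 0,"tz": -3,"twist": 0},{"tx": 0,"ty": 0,"tz": -1.8,"twist": 0},{"tx": 0,"ty": 0,"tz": 0,"twist": 0},{"tx": 0,"ty": 0,"tz": 0,"twist": 0}]}}

```text
time: 48.1
ee_pos: [0.6054, -0.0878, -0.0057]
eef_rot: [0.706, -0.044, 0.045, -0.706]
wrist_force: [-0.1, -0.8, -1.7]
width: 0.0416
```

Emit:
{"name": "drive_tool", "arguments": {"deltas": [{"tx": 0,"ty": 0,"tz": -0.6,"twist": 0},{"tx": 0,"ty": 0,"tz": 0,"twist": 0},{"tx": 0,"ty": 0,"tz": 0,"twist": 0}]}}

```text
time: 48.4
ee_pos: [0.6055, -0.0879, -0.0121]
eef_rot: [0.706, -0.044, 0.045, -0.706]
wrist_force: [-0.7, -0.1, -1.9]
width: 0.0418
```

Run:
```python
from h import *
s0=st();p=optics.grab_frame('wrist');save(p,'w31',s=1.5);print(loc(s0['ee_pos']))
```

```text
t 48.4 p [ 0.6055 -0.0879 -0.0121] jaw 82.8 q [-0.19  0.11  1.79  0.    1.23 -1.63] F [-0.7 -0.1 -1.9] M [ 0.    0.01 -0.06] w 0.0418
[-60.9  -0.1]
```

View pics/w31.png

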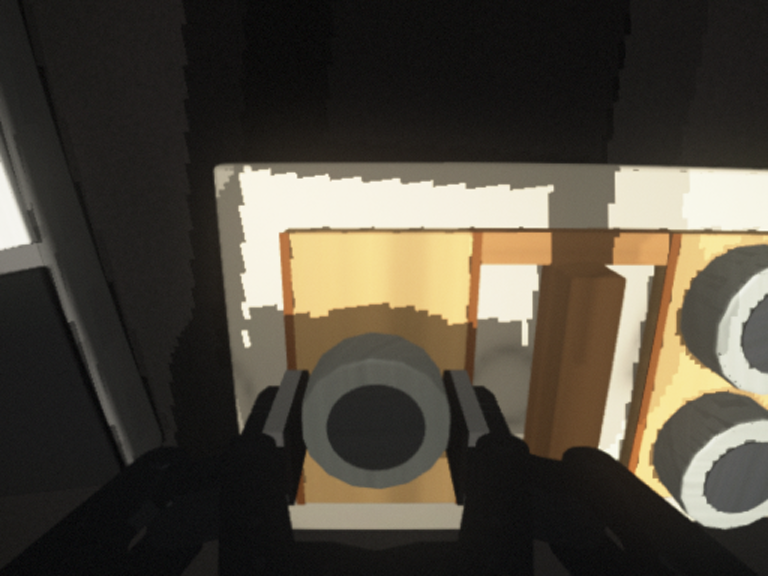

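Emit:
{"name": "drive_tool", "arguments": {"deltas": [{"tx": 0,"ty": 0,"tz": -0.4,"twist": 0},{"tx": 0,"ty": 0,"tz": 0,"twist": 0},{"tx": 0,"ty": 0,"tz": 0,"twist": 0}]}}

```text
time: 48.75
ee_pos: [0.6052, -0.0878, -0.0169]
eef_rot: [-0.706, 0.045, -0.044, 0.706]
wrist_force: [-0.3, 0.3, -2.1]
width: 0.0419
```

Emit:
{"name": "drive_tool", "arguments": {"deltas": [{"tx": 0,"ty": 0,"tz": -0.2,"twist": 0},{"tx": 0,"ty": 0,"tz": 0,"twist": 0}]}}

```text
time: 48.95
ee_pos: [0.6055, -0.0879, -0.0178]
eef_rot: [0.706, -0.044, 0.045, -0.706]
wrist_force: [-5.2, 1.2, 7.9]
width: 0.0418
```

Contact. I'll release, rise clear and pull back for a view.

Emit:
{"name": "drive_tool", "arguments": {"deltas": [{"tx": 0,"ty": 0,"tz": 0,"twist": 0},{"tx": 0,"ty": 0,"tz": 0,"twist": 0},{"tx": 0,"ty": 0,"tz": 0,"twist": 0}], "grip": 0.7}}

```text
time: 49.25
ee_pos: [0.6053, -0.0878, -0.0187]
eef_rot: [0.706, -0.045, 0.045, -0.706]
wrist_force: [0.4, 0.5, -0.0]
width: 0.0598
```

Emit:
{"name": "drive_tool", "arguments": {"deltas": [{"tx": 0,"ty": 0,"tz": 2,"twist": 0},{"tx": 0,"ty": 0,"tz": 4,"twist": 0},{"tx": 0,"ty": 0,"tz": 5,"twist": 0},{"tx": -3,"ty": 0.5,"tz": 4,"twist": 0},{"tx": -4.5,"ty": 1,"tz": 2,"twist": 0}]}}

```text
time: 49.75
ee_pos: [0.5315, -0.0732, 0.1545]
eef_rot: [0.706, -0.043, 0.046, -0.706]
wrist_force: [-0.8, -0.2, 0.3]
width: 0.0599
```

Emit:
{"name": "drive_tool", "arguments": {"deltas": [{"tx": -4.5,"ty": 1.5,"tz": 0,"twist": 0},{"tx": -4.5,"ty": 1.5,"tz": 0,"twist": 0},{"tx": -2,"ty": 0,"tz": 0,"twist": 0},{"tx": 0,"ty": 0,"tz": 0,"twist": 0},{"tx": 0,"ty": 0,"tz": 0,"twist": 0}]}}

```text
time: 50.25
ee_pos: [0.4209, -0.043, 0.1515]
eef_rot: [0.706, -0.044, 0.045, -0.706]
wrist_force: [-0.1, 0.5, -0.1]
width: 0.0596
```

Run:
```python
from h import *
s0=st()
q=optics.grab_frame('side');save(q,'s32',s=1.5);save(q,'s32c',(190,130,310,230),6)
for n in ['w2_c','w4_c']:
  for r in models.masks_of(q,n): print(n,round(r['score'],2),r['extent'])
t=optics.grab_frame('top');save(t,'t32',s=1.5)
for n in ['w2_c','w4_c','block_frame_mid','knob_l']:
  for r in models.masks_of(t,n):
    e=np.array(r['extent']);z=dict(w2_c=.038,w4_c=.038,block_frame_mid=.018,knob_l=.05)[n];print(n,round(r['score'],2),e.round(),px2w(t,[(e[:2]+e[2:])/2],z).round(4))
```

```text
t 50.25 p [ 0.4209 -0.043   0.1515] jaw 82.8 q [-0.16 -0.45  2.01 -0.    1.58 -1.61] F [-0.1  0.5 -0.1] M [ 0.01 -0.02 -0.01] w 0.0596
w2_c 0.48 [242.8, 184.4, 259.2, 205.0]
w2_c 0.25 [269.7, 117.2, 281.9, 131.8]
w4_c 0.78 [224.1, 178.6, 241.8, 197.3]
w2_c 0.5 [246. 170. 263. 182.] [[0.5918 0.0331 0.038 ]]
w2_c 0.22 [376. 199. 399. 212.] [[ 0.5159 -0.2813  0.038 ]]
w4_c 0.61 [248. 147. 261. 165.] [[0.6407 0.0308 0.038 ]]
block_frame_mid 0.68 [240. 143. 316. 194.] [[ 0.6139 -0.0253  0.018 ]]
knob_l 0.64 [156. 151. 177. 170.] [[0.6307 0.2411 0.05  ]]
knob_l 0.64 [366. 163. 384. 180.] [[ 0.5946 -0.252   0.05  ]]
knob_l 0.3 [361.  96. 393. 127.] [[ 0.7439 -0.2671  0.05  ]]
```

View pics/t32.png

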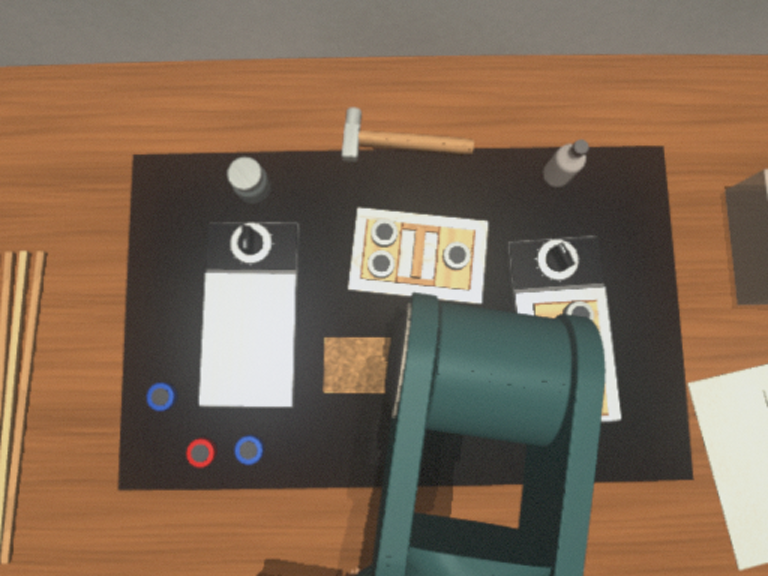

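View pics/s32.png

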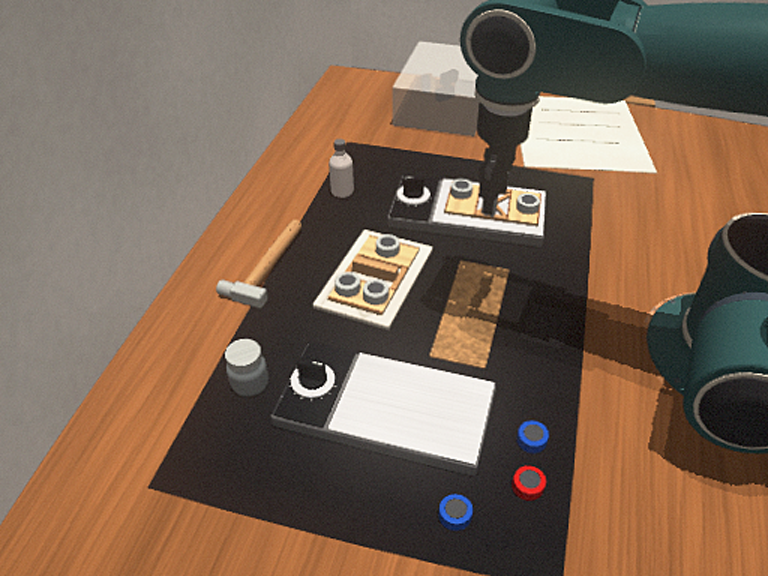

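View pics/s32c.png

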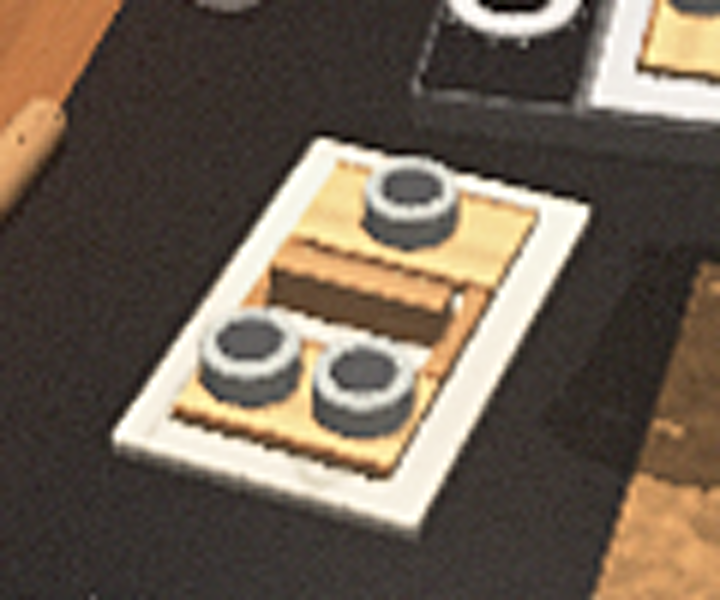

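Emit:
{"name": "drive_tool", "arguments": {"deltas": [{"tx": 0,"ty": 0,"tz": 0,"twist": 0},{"tx": 0,"ty": 0,"tz": 0,"twist": 0},{"tx": 0,"ty": 0,"tz": 0,"twist": 0},{"tx": 0,"ty": 0,"tz": 0,"twist": 0},{"tx": 0,"ty": 0,"tz": 0,"twist": 0}]}}

```text
time: 51.15
ee_pos: [0.4207, -0.0429, 0.1511]
eef_rot: [-0.706, 0.045, -0.045, 0.706]
wrist_force: [0.0, 0.5, -0.4]
width: 0.0599
```

Emit:
{"name": "drive_tool", "arguments": {"deltas": [{"tx": 0,"ty": 0,"tz": 0,"twist": 0},{"tx": 0,"ty": 0,"tz": 0,"twist": 0},{"tx": 0,"ty": 0,"tz": 0,"twist": 0},{"tx": 0,"ty": 0,"tz": 0,"twist": 0},{"tx": 0,"ty": 0,"tz": 0,"twist": 0}]}}

```text
time: 51.65
ee_pos: [0.4206, -0.0429, 0.151]
eef_rot: [-0.706, 0.045, -0.045, 0.706]
wrist_force: [0.8, -0.1, -0.4]
width: 0.0598
```

Run:
```python
from h import *
s0=st()
t=optics.grab_frame('top');im=t['img'][:,:,::-1]
a=cv2.resize(im[135:210,225:335],None,fx=4,fy=4,interpolation=2);b=cv2.resize(im[140:190,135:205],None,fx=5,fy=5,interpolation=2)
h=np.zeros((max(len(a),len(b)),a.shape[1]+b.shape[1],3),np.uint8);h[:len(a),:a.shape[1]]=a;h[:len(b),a.shape[1]:]=b;cv2.imwrite('pics/t33.png',h)
print((w2px(t,[[.631,.242,.074],[.611,.242,.074]])-[135,140])*5+[440,0])
```

```text
t 51.65 p [ 0.4206 -0.0429  0.151 ] jaw 82.8 q [-0.16 -0.45  2.01 -0.    1.58 -1.61] F [ 0.8 -0.1 -0.4] M [ 0. -0. -0.] w 0.0598
[[584.00081832  89.21977955]
 [583.28192245 131.56192734]]
```

View pics/t33.png

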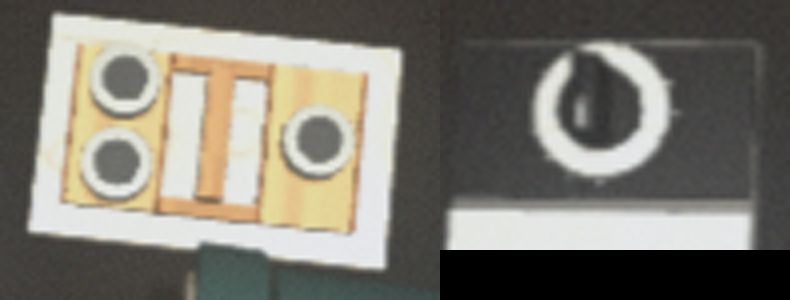

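The frame is centred on the slab with all three weights flat on its ends, and the left knob's line points straight at the plate. Nothing has moved over the last second, so I'm handing in.

Run:
```python
from rig import env
print(env.finish_job())
```

```text
the job is handed in; nothing more can be done
None
```

The job is done and was handed in at about 52 s; the hand-in reports no verdict.

**What I did, in order:**
- I turned the left unit's knob about 106° anticlockwise, until the wrist torque rose at the off stop.
- I moved the three weights on the block frame one by one onto the cork mat.
- I lifted the frame by its block and laid it lengthwise in the middle of the slab.
- I set two weights flat on the left (+y) sheeted end and one on the other end.

**Last checks:**
- **Knob:** its white line points at the aluminium plate in both the wrist and top pictures.
- **Frame:** it lines up with the slab to within about 1° and 2 mm, measured from the wrist camera just before I set it down. The pictures after release show it flat and centred.
- **Weights:** all three lie flat on the plywood ends. The mat is empty, and the gripper is clear of everything.
- **Left alone:** the hammer, glue bottle, jar, cross-braced frame with its weights, and right knob look unchanged. In the very last top picture the arm partly hid the cross-braced frame, but the side picture showed it untouched.

**Checks that disagreed:**
- **Finger length:** the fingertips turned out to be about 2 to 5 cm short of the stated tool point, depending on how far the gripper was open. My first close on the knob therefore passed just above its bar. I worked from measured grip heights after that.
- **Hard contact:** when I set the first weight on the mat, the wrist force briefly reached about 63 N. It was the held weight pressing down, and it stayed under the 120 N wrist limit.

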